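# Pack the gaps under the demo solar panels

## Task

Under the front edge of each small solar panel mount on the bench, fill the gap with a flat stack of grey packers that together fit snugly (the thickest stack that slides in without forcing, only a couple of millimetres to spare), each packer pushed in squarely between the side cheeks until it touches the posts; where two mounts stand there, plan the packers so that both gaps get filled. Pull the half-open drawer of the cabinet further out, lay all the packers left over flat in it, and push it fully shut. Do not force anything against the panels, and leave the other things on the bench alone.

Things in the scene. Friction and masses are not known exactly. Their poses are not given: they have to be found in the camera images.
- packer_8: grey plastic packer (flat shim plate): 80 long (its x) x 40 wide (its y) x 8 mm thick, 1 small dark dimple in a row on its top; about 30 g; starts flat on the bench or on the cabinet top. Origin: centre of its underside, z up. All six packers (8, 12, 16, 20, 24, 28 mm; 1 to 6 dimples) are always present.
- packer_12: grey plastic packer (flat shim plate): 80 long (its x) x 40 wide (its y) x 12 mm thick, 2 small dark dimples in a row on its top; about 44 g; starts flat on the bench or on the cabinet top. Origin: centre of its underside, z up. All six packers (8, 12, 16, 20, 24, 28 mm; 1 to 6 dimples) are always present.
- packer_16: grey plastic packer (flat shim plate): 80 long (its x) x 40 wide (its y) x 16 mm thick, 3 small dark dimples in a row on its top; about 59 g; starts flat on the bench or on the cabinet top. Origin: centre of its underside, z up. All six packers (8, 12, 16, 20, 24, 28 mm; 1 to 6 dimples) are always present.
- packer_20: grey plastic packer (flat shim plate): 80 long (its x) x 40 wide (its y) x 20 mm thick, 4 small dark dimples in a row on its top; about 74 g; starts flat on the bench or on the cabinet top. Origin: centre of its underside, z up. All six packers (8, 12, 16, 20, 24, 28 mm; 1 to 6 dimples) are always present.
- packer_24: grey plastic packer (flat shim plate): 80 long (its x) x 40 wide (its y) x 24 mm thick, 5 small dark dimples in a row on its top; about 89 g; starts flat on the bench or on the cabinet top. Origin: centre of its underside, z up. All six packers (8, 12, 16, 20, 24, 28 mm; 1 to 6 dimples) are always present.
- packer_28: grey plastic packer (flat shim plate): 80 long (its x) x 40 wide (its y) x 28 mm thick, 6 small dark dimples in a row on its top; about 104 g; starts flat on the bench or on the cabinet top. Origin: centre of its underside, z up. All six packers (8, 12, 16, 20, 24, 28 mm; 1 to 6 dimples) are always present.
- mount_a: heavy panel mount (3.6 kg, not fixed), gap 34.5 mm: 16 mm thick base plate (x -60 to +130, y -60 to +60 mm) with two dark rear posts (front faces at x = +40) and two side cheeks (48 mm apart, x +10 to +58) up to the panel. Origin: on the bench under the centre of the packers when home; x points in under the panel, z up. 1 or 2 of the mounts a, b, c (gaps 34.5, 42.5, 38.5) are present, others None.
- panel_a: solar panel of mount a, fixed, same origin and axes: 150 x 150 x 15 mm, level, open front edge at x = 0, underside 50.5, top 65.5 mm above the bench. Packers lie flat on the base plate, long side along x, centred on y = 0, slid in along +x till their ends touch the posts, so half of each (40 mm) sticks out. Snug stack: 32 mm. No pressing over 15 N.
- mount_b: heavy panel mount (3.6 kg, not fixed), gap 42.5 mm: 16 mm thick base plate (x -60 to +130, y -60 to +60 mm) with two dark rear posts (front faces at x = +40) and two side cheeks (48 mm apart, x +10 to +58) up to the panel. Origin: on the bench under the centre of the packers when home; x points in under the panel, z up. 1 or 2 of the mounts a, b, c (gaps 34.5, 42.5, 38.5) are present, others None.
- panel_b: solar panel of mount b, fixed, same origin and axes: 150 x 150 x 15 mm, level, open front edge at x = 0, underside 58.5, top 73.5 mm above the bench. Packers lie flat on the base plate, long side along x, centred on y = 0, slid in along +x till their ends touch the posts, so half of each (40 mm) sticks out. Snug stack: 40 mm. No pressing over 15 N.
- mount_c: heavy panel mount (3.6 kg, not fixed), gap 38.5 mm: 16 mm thick base plate (x -60 to +130, y -60 to +60 mm) with two dark rear posts (front faces at x = +40) and two side cheeks (48 mm apart, x +10 to +58) up to the panel. Origin: on the bench under the centre of the packers when home; x points in under the panel, z up. 1 or 2 of the mounts a, b, c (gaps 34.5, 42.5, 38.5) are present, others None.
- panel_c: solar panel of mount c, fixed, same origin and axes: 150 x 150 x 15 mm, level, open front edge at x = 0, underside 54.5, top 69.5 mm above the bench. Packers lie flat on the base plate, long side along x, centred on y = 0, slid in along +x till their ends touch the posts, so half of each (40 mm) sticks out. Snug stack: 36 mm. No pressing over 15 N.
- cab_drawer0 (a joint): slide of the one drawer of the low grey fixed cabinet (240 x 240 x 85 mm), m: 0 shut, grows as it comes out towards the robot; starts ajar at 0.05 to 0.09, ends at a stop at 0.165. Moving it takes under 5 N. Bar handle (120 mm along y, 11 mm thick): middle 153 mm in front (-x) of point drawer_floor, 47 mm above the bench. Drawer front's outer face: 118 mm in front of the point, top 73 mm above the bench.
- drawer_floor (a point): centre of the drawer's inner floor, 22 mm above the bench, moves with it; x points into the cabinet (the shutting way), y along the drawer front, z up. Inside 195 mm along x, 198 along y, walls 41 mm high; only the pulled-out part (joint value less 20 mm) next to the front is open to above, the rest is under the cabinet top (85 mm above the bench). Stacks up to 48 mm pass under it.
- tape: bystander: roll of black tape lying flat, 70 mm across, 20 mm high; stays where it is. Origin: its underside, about the middle
- terminal: bystander: white terminal strip, 70 x 22 x 18 mm; stays where it is. Origin: its underside, about the middle
Things that resemble listed ones, but are neither listed nor needed, are in the scene too. Leave any turquoise or white look-alike of the packer_24 alone.

How it is judged:
By the outcome, as a careful person would: the job done as asked, in the order asked, and still so for the second after the job is handed in, with the robot touching nothing.
Of mount_a, mount_b, mount_c only 1 to 2 are there at a start; the rules pass over those that are not, and their reading is None.
At some moment in a run one of packer_8, packer_12, packer_16, packer_20, packer_24, packer_28 may be knocked a few centimetres aside while the robot is not near it.
Once in a run the grip may slacken for a moment while it holds something.
It also fails if it takes over 210 s, if anything falls off the work surface, if the arm or the gripper's body presses on something with over 40 N, if the wrist force passes 120 N, or if a joint passes its speed limit or range.

## Robot

A 6-joint arm with a two-finger parallel gripper is mounted at the origin on the work surface. World frame = base frame: x ahead of the robot, y to its left, z up, the work surface at z = 0. Lengths are in mm, angles in rad, forces in N, time in s.
With the tool pointing down it reaches from about 225 to 725 mm from the base axis. Payload 3.1 kg.
Tool frame: the origin (TCP) lies at the centre of the arm's flange, where the gripper is bolted on; the fingertips stand tcp_to_tips ahead of it and the grasp point (between the pads) lies 155 mm ahead of it (tcp_to_tips is the distance from the TCP to the fingertips, in mm); z points along the fingers, y is the direction in which the jaws open and shut (so a half turn about z gives the same grasp; the last joint's range is limited). The gripper opens to 85 mm and grips with 20 to 120 N. Pads are 22 mm wide; open, the fingers measure 114 mm over their backs; the gripper's body (76 mm by 85 mm) begins 54 mm behind the grasp point. The pads swing forward as they close: fully open they stand 13 mm farther back than shut.
Start: joints at [-1.337, 0.048, 0.099, 1.622, 0, 1.443], TCP at [185.813, -491.011, 404.712] pointing down, gripper open.
Joint ranges: [-2.91, 2.91], [-0.99, 1.94], [-1.21, 1.42], [-2.12, 2.29], [-1.49, 1.47], [-3.14, 3.14]. Speed limits (rad/s): [2.79, 2.79, 3.14, 3.14, 3.14, 3.14].

## Interface

Orientations are given as a 3x3 rotation matrix whose columns are the frame's x, y, z axes.
In Python, from rig import get_obs, camera, job_done, find_in, masks_of, tcp_to_tips gives the robot as it stands.
- The arm moves only by the tool step_arm, never from a script. Its argument "targets" is a list of rows, each a list of 2 entries, a list of its own where there are three numbers: the shift along the tool's x, y, z in cm, then the turn about the tool's z in degrees. In form: [[[tx, ty, tz], spin], ...]. A call has 1 to 10 rows; each row is the pose to reach, as a shift and turn from the pose commanded when the call began, along the tool's axes at that moment; what a row does not reach only later rows make up. A row lasts 1/10 s, in which the tool goes at most 50 mm and 8.59 degrees, less where a joint would pass 70% of its speed; a pose out of reach is approached as far as the arm can. A call with a gripper value outside its range is refused whole. "hand" is the finger opening in cm, from 0 to 8.54, set as the call begins (left out, the last holds). The fingers move at their own pace and stop on an object; "squeeze" is the grip in N (left out, the last holds). Time passes only in rows, so rows that repeat a pose let the fingers close. It gives the time, the measured TCP pose, the force and the opening at its end, in the units of the state.
- get_obs(): the state, without advancing time (a new reading comes with each control period).
- camera(name): name is "side" or "top" or "wrist"; returns a dict with "image" (400x640x3 uint8, red, green, blue), "mtx" (3x3 intrinsics, pixels), "camera_from_world" (4x4, takes a point from world to camera coordinates); the wrist camera has in their place "mount" (4x4, takes a point from camera to tool coordinates, whose origin is the TCP and whose axes are the flange's). Camera axes: x right, y down, z forward; pixel columns grow to the right and rows downward; lengths in mm; the calibration is good to about 2 mm. The wrist camera is an equidistant fisheye: a pixel r from the principal point sees the ray r / f radians off the axis. A picture is of the moment at which its call begins: read the wrist's pose just before it. There is no depth.
- job_done(): hands the job in, once; it reports no verdict.
Trained networks look in the newest picture that a camera, given by its name, has taken for a name from the list of things; names that differ only in an ending like _2 or _b are one class to them, and where a whole thing is asked for, a point or a joint stands for the part that bears it (a point fixed in the world has none). Each returns a list of dicts, best first, with "score" (0 to 1); they miss things now and then, are a little off and sometimes report something else, mostly with a low value. They report only what shows in the picture. A call takes as long as a camera call. They do not tell look-alikes from the thing itself.
- find_in(thing, camera): "point" ([x, y, z] in mm, in world coordinates, good to about 4 mm: the middle of the surface that is visible of it).
- masks_of(thing, camera): "mask" (400x640 bool, what is visible of it).
The state is a dict: "clock": time; "joint_pos": joint angles; "joint_vel": joint speeds; "tau": joint torques, N m; "ee_pos": TCP position; "eef_rot": TCP orientation; "force": force on the tool from outside, world axes, zero at the start; "torque": the same for the moment, N m; "opening": finger opening in mm.
Only numpy, scipy, OpenCV 4.12 (cv2) and the standard library are available. Lean on these libraries where they do the work, as an engineer would, in place of code of your own. Each camera call takes 0.05 s, during which the arm holds its last target.

## Working session

There is one attempt and no reset: what is moved stays moved. The work goes in short steps, Python scripts to look and compute and a tool call to move; the robot and the scene stay as the last step left them, time stands still between calls to the robot, and variables do not carry over. Pictures are saved under pics/ and viewed, and the job is handed in when it is done.

Besides the shell and the picture viewer there is one more tool, called after "Emit:" in YAML: its name, and indented under it one key for each argument. step_arm: Moves the arm, as the interface text tells. Its arguments: {"type":"object","properties":{"targets":{"type":"array"},"hand":{"type":"number"},"squeeze":{"type":"number"}},"required":["targets"]}

```bash
ls; mkdir -p pics; cat > h.py <<'E'
import numpy as np,cv2
from rig import get_obs,camera,job_done,find_in,masks_of,tcp_to_tips
def save(n,im): cv2.imwrite('pics/'+n+'.png',im[:,:,::-1])
def pix2plane(c,uv,z):
    T=c['camera_from_world'];K=c['mtx'];R=T[:3,:3];t=T[:3,3]
    o=-R.T@t; uv=np.atleast_2d(uv).astype(float)
    d=np.c_[uv,np.ones(len(uv))]@np.linalg.inv(K).T@R
    return o+d*((z-o[2])/d[:,2])[:,None]
def proj(c,P):
    T=c['camera_from_world'];P=np.atleast_2d(P)
    q=(P@T[:3,:3].T+T[:3,3])@c['mtx'].T
    return q[:,:2]/q[:,2:]
E
python3 - <<'E'
from h import *
print(get_obs(),tcp_to_tips)
for n in ['top','side','wrist']:
    o=camera(n);save(n+'0',o['image'])
    print(n,{k:v for k,v in o.items() if k!='image'})
E
```

```text
pics
{'clock': 0.0, 'joint_pos': array([-1.33679165e+00,  4.87484644e-02,  9.75789931e-02,  1.62197188e+00,
        2.57902615e-05,  1.44297112e+00]), 'joint_vel': array([ 0.00138227,  0.00065147, -0.00164713,  0.0004883 , -0.00202143,
       -0.0012182 ]), 'tau': array([ 3.28794640e-04, -3.38785994e+01,  3.20013785e+01,  2.04664090e-02,
       -7.26691087e-05,  1.34637794e-06]), 'ee_pos': array([ 185.77506666, -490.81732012,  403.5084029 ]), 'eef_rot': array([[ 9.35250730e-01,  3.53985597e-01, -5.18664053e-04],
       [ 3.53985828e-01, -9.35247990e-01,  2.28708853e-03],
       [ 3.24516885e-04, -2.32260094e-03, -9.99997250e-01]]), 'force': array([-0.36922372, -0.27182035, -0.02130934]), 'torque': array([ 0.0138226 , -0.04465419,  0.01861174]), 'opening': 85.67857400364149} 173.4
top {'mtx': array([[438.05481095,   0.        , 319.25404986],
       [  0.        , 438.05481095, 196.89771354],
       [  0.        ,   0.        ,   1.        ]]), 'camera_from_world': array([[ 1.16724298e-02, -9.99503000e-01,  2.92832424e-02,
        -2.87077799e+01],
       [-9.94768141e-01, -1.45795157
[... 571 characters left out ...]
90e+02],
       [ 4.32916633e-01, -6.63569392e-01, -6.10130192e-01,
         7.93318841e+02],
       [ 0.00000000e+00,  0.00000000e+00,  0.00000000e+00,
         1.00000000e+00]])}
wrist {'mtx': array([[309.70691629,   0.        , 316.47812186],
       [  0.        , 309.70691629, 203.30476847],
       [  0.        ,   0.        ,   1.        ]]), 'mount': array([[ 8.01942834e-05, -9.63064740e-01, -2.69269938e-01,
         6.81253246e+01],
       [ 9.99999982e-01,  3.13283754e-05,  1.85772792e-04,
         1.64231963e-01],
       [-1.70475436e-04, -2.69269948e-01,  9.63064726e-01,
         3.15520301e+01],
       [ 0.00000000e+00,  0.00000000e+00,  0.00000000e+00,
         1.00000000e+00]])}
```

View pics/top0.png

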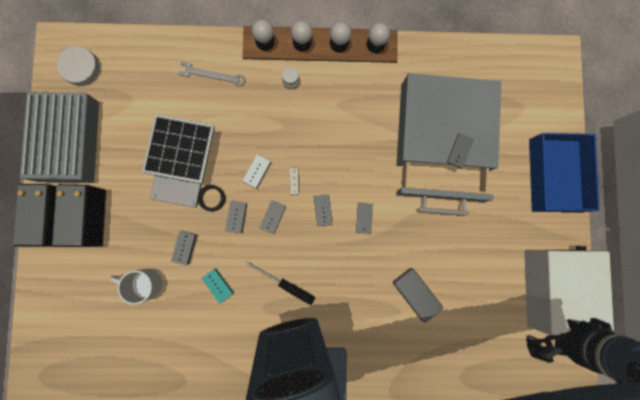

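View pics/side0.png

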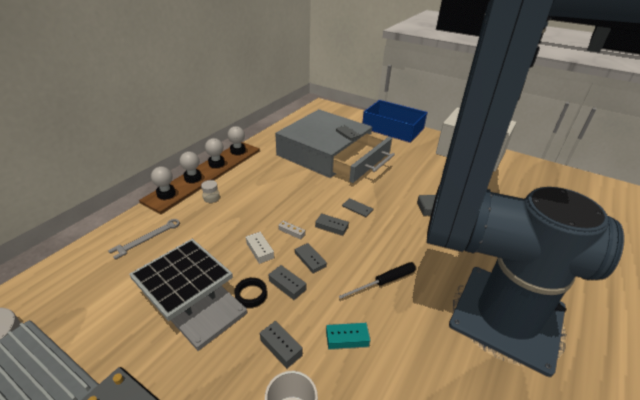

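View pics/wrist0.png

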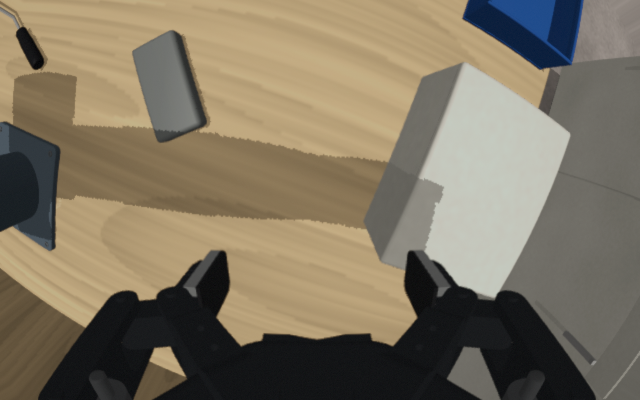

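```bash
python3 - <<'E'
import cv2
a=cv2.imread('pics/top0.png')
cv2.imwrite('pics/topA.png',cv2.resize(a[105:275,130:330],(800,680)[:2],interpolation=cv2.INTER_CUBIC)[:600])
cv2.imwrite('pics/topB.png',cv2.resize(a[60:230,310:510],(706,600),interpolation=cv2.INTER_CUBIC))
b=cv2.imread('pics/side0.png')
cv2.imwrite('pics/sideA.png',cv2.resize(b[225:375,120:320],(800,600),interpolation=cv2.INTER_CUBIC))
cv2.imwrite('pics/sideB.png',cv2.resize(b[100:280,240:440],(666,600),interpolation=cv2.INTER_CUBIC))
E
```

```text
(no output)
```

View pics/topA.png

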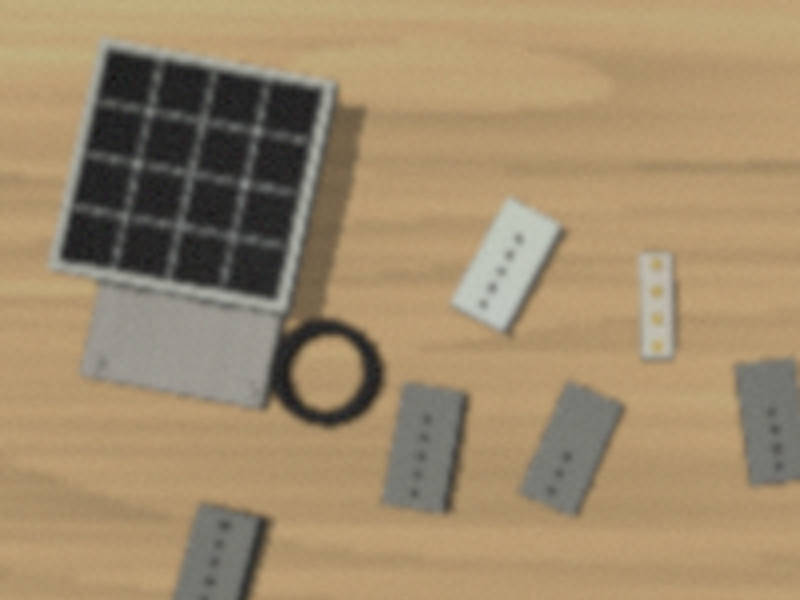

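View pics/topB.png

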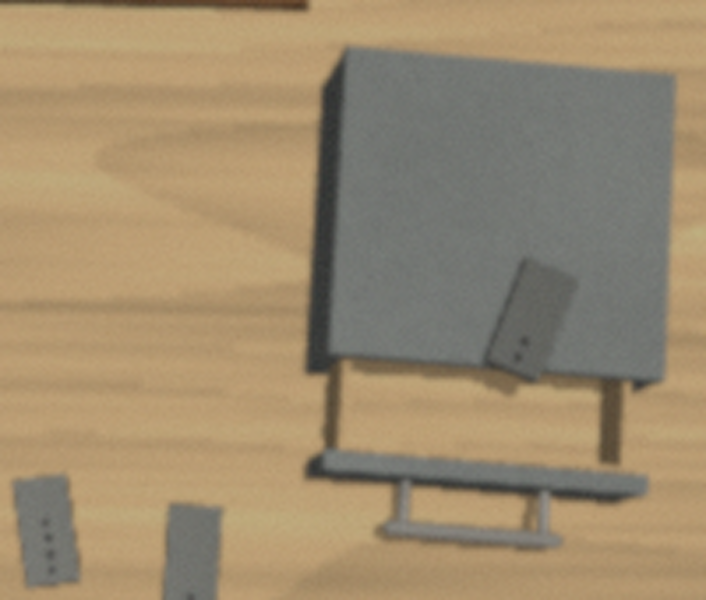

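View pics/sideA.png

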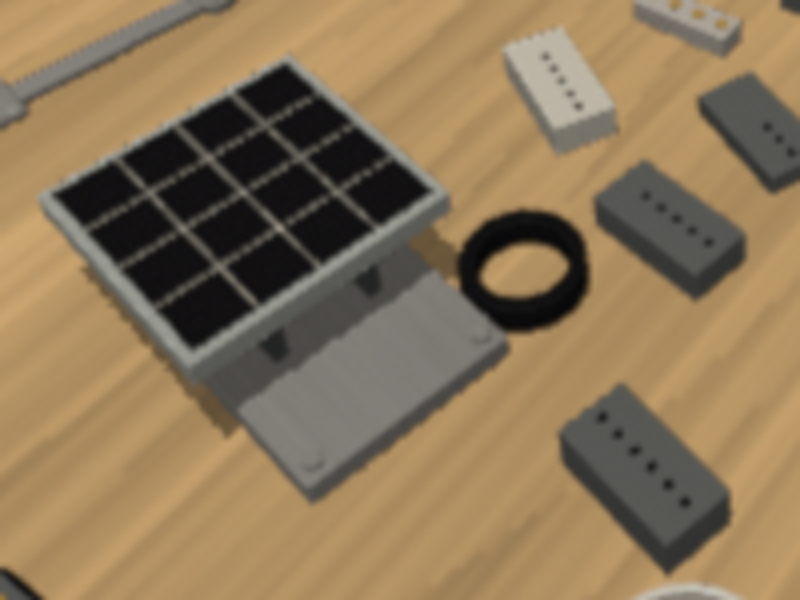

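View pics/sideB.png

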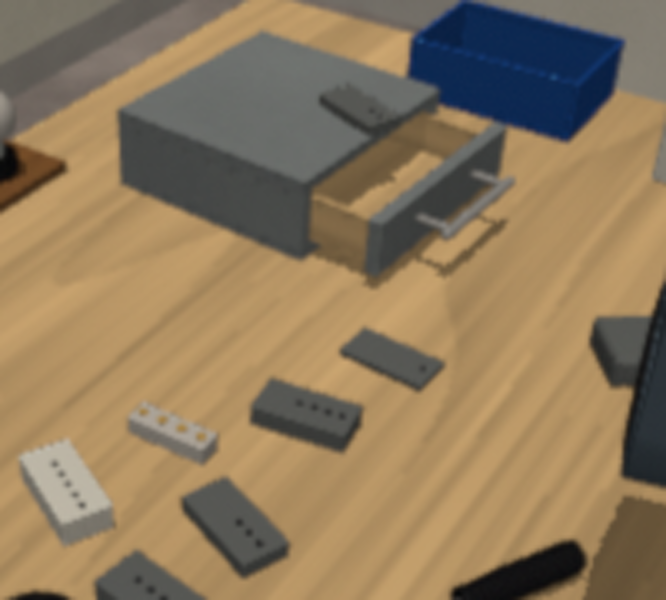

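```bash
cat >> h.py <<'E'
def tri(cs,uvs):
    A=[]
    for c,uv in zip(cs,uvs):
        P=c['mtx']@c['camera_from_world'][:3]
        A+= [uv[0]*P[2]-P[0],uv[1]*P[2]-P[1]]
    A=np.array(A); A=A/np.linalg.norm(A[:,:3],axis=1)[:,None]
    x=np.linalg.lstsq(A[:,:3],-A[:,3],rcond=None)
    return x[0],x[1]
E
python3 - <<'E'
from h import *
T=camera('top');S=camera('side')
for n in ['panel_a','panel_b','panel_c','mount_a','mount_b','mount_c']:
  for cam in ['top','side']:
    print(n,cam,[(np.round(d['point'],0).tolist(),round(d['score'],2)) for d in find_in(n,cam)][:3])
for n in ['packer_8','packer_12','packer_16','packer_20','packer_24','packer_28','cab_drawer0','drawer_floor']:
  for cam in ['top','side']:
    print(n,cam,[(np.round(d['point'],0).tolist(),round(d['score'],2)) for d in find_in(n,cam)][:3])
def quad(m):
    k=max(cv2.findContours(m.astype(np.uint8),cv2.RETR_EXTERNAL,cv2.CHAIN_APPROX_NONE)[0],key=cv2.contourArea)
    return k
for cam,c in [('top',T),('side',S)]:
    r=masks_of('panel_a',cam)
    for d in r[:2]:
        k=quad(d['mask']);e=cv2.approxPolyDP(k,4,True)[:,0]
        print(cam,d['score'],e.tolist())
# manual corners
t=np.array([[105,43],[334,86],[283,308],[52,268]])/4+[130,105]
s=np.array([[290,58],[447,197],[194,365],[43,199]])/4+[120,225]
# order top: back-left, back-right, front-right, front-left ; side same? 
sm=np.array([s[0],s[1],s[2],s[3]])
for o in range(4):
    X=[tri([T,S],[t[i],sm[(i+o)%4]]) for i in range(4)]
    print(o,[(np.round(x[0],1).tolist(),np.round(x[1],1)) for x in X])
E
```

```text
panel_a top [([594.0, 335.0, 63.0], 0.69), ([424.0, 192.0, 21.0], 0.25)]
panel_a side [([579.0, 346.0, 63.0], 0.65), ([436.0, -22.0, 16.0], 0.63), ([543.0, 351.0, 66.0], 0.48)]
panel_b top [([594.0, 335.0, 63.0], 0.69), ([424.0, 192.0, 21.0], 0.25)]
panel_b side [([579.0, 346.0, 63.0], 0.65), ([436.0, -22.0, 16.0], 0.63), ([543.0, 351.0, 66.0], 0.48)]
panel_c top [([594.0, 335.0, 63.0], 0.69), ([424.0, 192.0, 21.0], 0.25)]
panel_c side [([579.0, 346.0, 63.0], 0.65), ([436.0, -22.0, 16.0], 0.63), ([543.0, 351.0, 66.0], 0.48)]
mount_a top [([568.0, 336.0, 65.0], 0.61)]
mount_a side [([546.0, 352.0, 63.0], 0.8)]
mount_b top [([568.0, 336.0, 65.0], 0.61)]
mount_b side [([546.0, 352.0, 63.0], 0.8)]
mount_c top [([568.0, 336.0, 65.0], 0.61)]
mount_c side [([546.0, 352.0, 63.0], 0.8)]
packer_8 top [([250.0, 234.0, 26.0], 0.87), ([590.0, -364.0, 94.0], 0.81), ([345.0, 320.0, 25.0], 0.74)]
packer_8 side [([343.0, 328.0, 27.0], 0.9), ([440.0, -22.0, 17.0], 0.89), ([421.0, 109.0, 14.0], 0.75)]
packer_12 top [([250.0, 234.0, 26.0], 0.87), ([590.0, -364.0, 94.0], 0.81), ([345.0, 320.0, 25.0], 0.7
[... 1342 characters left out ...]
 [130, 274], [168, 320], [232, 278]]
0 [([605.8, 327.8, 167.6], array([4248.8])), ([622.9, 239.6, -20.9], array([5941.9])), ([564.5, 345.8, -58.1], array([6477.])), ([542.8, 413.4, 154.7], array([2869.8]))]
1 [([568.1, 327.3, 128.1], array([17807.5])), ([730.2, 314.4, -218.2], array([127.4])), ([563.3, 347.3, 85.3], array([17980.5])), ([503.2, 354.3, 223.7], array([38.2]))]
2 [([661.1, 398.1, -34.9], array([4830.5])), ([720.4, 318.6, -48.5], array([7357.3])), ([528.8, 283.9, 146.6], array([3612.7])), ([476.5, 352.3, 170.9], array([3894.9]))]
3 [([676.4, 393.6, 59.6], array([0.9])), ([651.2, 248.6, 60.5], array([0.5])), ([508.2, 274.6, 58.7], array([2.])), ([531.4, 418.1, 61.3], array([0.]))]
```

```bash
python3 - <<'E'
from h import *
T=camera('top');S=camera('side')
def f(p,o):return (np.array(p)+.5)/4-.5+o
for p,q in [((105,43),(43,199)),((334,86),(290,58)),((283,308),(447,197)),((52,268),(194,365)),((82,376),(313,486)),((266,407),(508,346)),((403,384),(643,163)),((467,393),(745,238)),((448,512),(695,282)),((385,502),(597,200))]:
    print(tri([T,S],[f(p,[130,105]),f(q,[120,225])]))
E
```

```text
(array([676.8736468 , 394.03737623,  60.93615086]), array([0.46818698]))
(array([651.62710681, 249.15569805,  61.91049891]), array([0.26323462]))
(array([508.76033974, 275.15410844,  60.00349707]), array([2.74409762]))
(array([532.00749354, 418.50359274,  62.50373773]), array([0.16950533]))
(array([469.44265912, 414.12541233,  13.59003305]), array([0.09362217]))
(array([451.86915482, 298.11746181,   3.12778363]), array([0.04604753]))
(array([454.01713314, 195.60779321,  51.39837646]), array([257.67567703]))
(array([436.03487466, 158.23244754, -27.17910971]), array([2092.18231583]))
(array([396.48134376, 188.24289943, -22.19847065]), array([313.27292417]))
(array([412.829511  , 223.77039185,  66.45022969]), array([1554.24867179]))
```

```bash
cat >> h.py <<'E'
def yaw(R): return np.degrees(np.arctan2(R[1,0],R[0,0]))
def mv(P,yw=None,o=None):
    o=o or get_obs();R=o['eef_rot'];y0=yaw(R);c,s=np.cos(np.radians(y0)),np.sin(np.radians(y0))
    d=np.array(P)-o['ee_pos']
    t=np.array([c*d[0]+s*d[1],s*d[0]-c*d[1],-d[2]])/10
    sp=0 if yw is None else -((yw-y0+180)%360-180)
    print('shift cm',np.round(t,2).tolist(),'spin',round(sp,1),'rows>=',int(np.ceil(max(np.linalg.norm(t)/5,abs(sp)/8.59))),'now',np.round(o['ee_pos'],1),'yaw',round(y0,2),'F',np.round(o['force'],1),'op',round(o['opening'],1),'t',round(o['clock'],1),'q6',round(o['joint_pos'][5],2))
class W:  # wrist view
    def __init__(s,name=None):
        o=get_obs();s.c=camera('wrist');s.im=s.c['image'];M=s.c['mount'];s.K=s.c['mtx']
        s.R=o['eef_rot']@M[:3,:3];s.p=o['eef_rot']@M[:3,3]+o['ee_pos']
        if name: save(name,s.im); np.savez('pics/'+name+'.npz',R=s.R,p=s.p,K=s.K)
    def ray(s,uv):
        uv=np.atleast_2d(uv).astype(float);d=uv-s.K[:2,2];r=np.hypot(*d.T);th=r/s.K[0,0]
        v=np.c_[d/np.maximum(r,1e-9)[:,None]*np.sin(th)[:,None],np.cos(th)]
        return v@s.R.T
    def plane(s,uv,z):
        d=s.ray(uv);return s.p+d*((z-s.p[2])/d[:,2])[:,None]
    def proj(s,P):
        q=(np.atleast_2d(P)-s.p)@s.R;r=np.hypot(q[:,0],q[:,1]);th=np.arctan2(r,q[:,2])
        return s.K[:2,2]+q[:,:2]/np.maximum(r,1e-9)[:,None]*(th*s.K[0,0])[:,None]
    @classmethod
    def load(k,name):
        s=k.__new__(k);z=np.load('pics/'+name+'.npz');s.R,s.p,s.K=z['R'],z['p'],z['K'];s.im=cv2.imread('pics/'+name+'.png')[:,:,::-1];return s
E
python3 -c "
from h import *
mv([400,230,400],-9.6)"
```

```text
shift cm [45.55, -59.85, 0.47] spin 30.3 rows>= 16 now [ 185.8 -491.   404.7] yaw 20.73 F [-0.4  0.5  0. ] op 85.6 t 1.9 q6 1.44
```

Emit:
step_arm:
  targets:
    - [[45.5, -60, 0], 30]
    - [[45.5, -60, 0], 30]
    - [[45.5, -60, 0], 30]
    - [[45.5, -60, 0], 30]
    - [[45.5, -60, 0], 30]
    - [[45.5, -60, 0], 30]
    - [[45.5, -60, 0], 30]
    - [[45.5, -60, 0], 30]
    - [[45.5, -60, 0], 30]
    - [[45.5, -60, 0], 30]

```text
clock: 2.85
ee_pos: [327.1, -10.1, 405.2]
eef_rot: [[0.987, -0.162, 0.002], [-0.162, -0.987, -0.001], [0.002, 0.0, -1.0]]
force: [1.3, -0.7, 0.9]
opening: 85.3
```

```bash
python3 -c "
from h import *
mv([400,230,400],-9.6)"
```

```text
shift cm [3.32, -24.87, 0.52] spin 0.3 rows>= 6 now [327.1 -10.1 405.2] yaw -9.3 F [ 1.3 -0.7  0.9] op 85.3 t 2.9 q6 3.07
```

Emit:
step_arm:
  targets:
    - [[3.3, -24.9, 0], -85]
    - [[3.3, -24.9, 0], -85]
    - [[3.3, -24.9, 0], -85]
    - [[3.3, -24.9, 0], -85]
    - [[3.3, -24.9, 0], -85]
    - [[3.3, -24.9, 0], -85]
    - [[3.3, -24.9, 0], -85]
    - [[3.3, -24.9, 0], -85]
    - [[3.3, -24.9, 0], -85]
    - [[3.3, -24.9, 0], -85]

```text
clock: 3.85
ee_pos: [399.9, 228.5, 404.7]
eef_rot: [[0.241, 0.971, -0.0], [0.971, -0.241, -0.0], [-0.0, -0.0, -1.0]]
force: [-1.0, 0.5, 0.4]
opening: 85.4
```

Emit:
step_arm:
  targets:
    - [[0, 0, 0], -95]
    - [[0, 0, 0], -95]
    - [[0, 0, 0], -95]
    - [[0, 0, 0], -95]
    - [[0, 0, 0], -95]
    - [[0, 0, 0], -95]
    - [[0, 0, 0], -95]
    - [[0, 0, 0], -95]
    - [[0, 0, 0], -95]
    - [[0, 0, 0], -95]

```text
clock: 4.85
ee_pos: [399.9, 228.4, 404.8]
eef_rot: [[-0.951, 0.309, 0.0], [0.309, 0.951, 0.0], [-0.0, 0.0, -1.0]]
force: [-0.2, 0.1, -0.7]
opening: 85.5
```

```bash
python3 -c "
from h import *
mv([400,230,400],170.4)
W('w1')"
```

```text
shift cm [0.04, 0.16, 0.48] spin -8.4 rows>= 1 now [399.9 228.4 404.8] yaw 162.03 F [-0.2  0.1 -0.7] op 85.5 t 4.8 q6 0.69
```

View pics/w1.png

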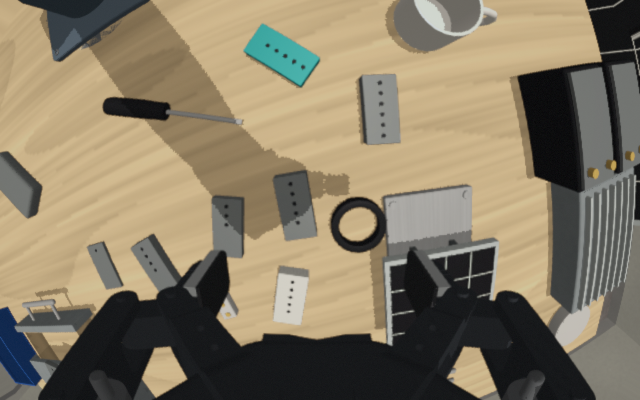

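```bash
python3 -c "
from h import *
mv([560,330,330],170.4)"
```

```text
shift cm [-12.15, 14.56, 7.48] spin -8.2 rows>= 5 now [399.9 228.3 404.8] yaw 162.25 F [-0.1 -0.2  0.7] op 85.4 t 4.9 q6 0.68
```

Emit:
step_arm:
  targets:
    - [[-12.1, 14.6, 7.5], -8.2]
    - [[-12.1, 14.6, 7.5], -8.2]
    - [[-12.1, 14.6, 7.5], -8.2]
    - [[-12.1, 14.6, 7.5], -8.2]
    - [[-12.1, 14.6, 7.5], -8.2]
    - [[-12.1, 14.6, 7.5], -8.2]
    - [[-12.1, 14.6, 7.5], -8.2]

```text
clock: 5.6
ee_pos: [560.2, 328.7, 331.0]
eef_rot: [[-0.984, 0.177, 0.001], [0.177, 0.984, 0.0], [-0.001, 0.0, -1.0]]
force: [0.7, -0.7, 0.3]
opening: 85.4
```

```bash
python3 -c "
from h import *
W('w2')
mv([480,330,250],170.4)"
```

```text
shift cm [7.9, -1.27, 8.23] spin -0.6 rows>= 3 now [560.  328.6 332.3] yaw 169.82 F [-0.   0.8  0.3] op 85.4 t 5.7 q6 0.61
```

View pics/w2.png

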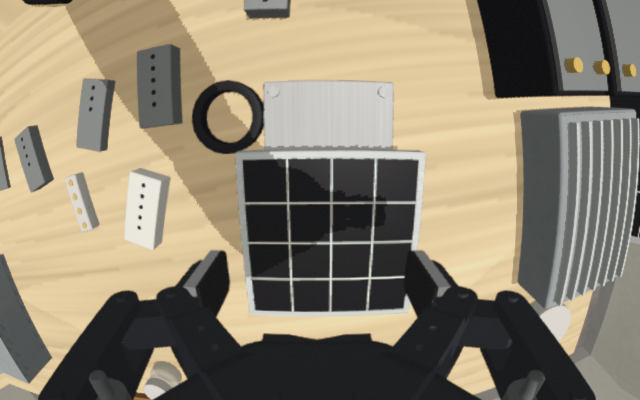

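```bash
python3 -c "
import cv2
a=cv2.imread('pics/w2.png')
cv2.imwrite('pics/w2a.png',cv2.resize(a[70:170,220:440],(792,360),interpolation=cv2.INTER_CUBIC))
"
```

```text
(no output)
```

View pics/w2a.png

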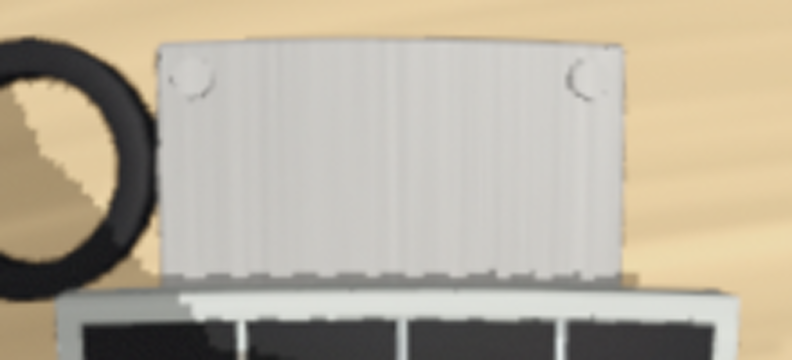

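```bash
cat > fitm.py <<'E'
from h import *
from scipy.optimize import least_squares
def model(p):
    x,y,a,h=p[:4];c,s=np.cos(a),np.sin(a)
    L=np.array([[-60,-60,16],[-60,60,16],[0,-75,h],[0,75,h],[150,-75,h],[150,75,h]])
    return np.c_[x+c*L[:,0]-s*L[:,1],y+s*L[:,0]+c*L[:,1],L[:,2]]
def fit(views):  # list of (W,{idx:uv})
    def f(p):
        P=model(p);return np.concatenate([(w.proj(P[list(d)])-np.array(list(d.values()))).ravel() for w,d in views])
    r=least_squares(f,[520,345,np.radians(-9.6),65]);return r
E
python3 - <<'E'
from fitm import *
w=W.load('w2')
g=lambda u,v:((u+.5)/3.6-.5+220,(v+.5)/3.6-.5+70)
d={0:g(160,47),1:g(622,46),2:g(58,292),3:g(738,296),4:(250,314),5:(411,311)}
r=fit([(w,d)]);print(r.x[:2],np.degrees(r.x[2]),r.x[3],r.fun.round(2))
d={k:d[k] for k in range(4)}
r=fit([(w,d)]);print(r.x[:2],np.degrees(r.x[2]),r.x[3],r.fun.round(2))
for i,z in [((0,1),16),((2,3),65.5),((2,3),69.5),((2,3),73.5)]:
    P=w.plane([d[i[0]],d[i[1]]],z);print(z,P.round(1).tolist(),np.linalg.norm(P[0]-P[1]))
E
```

```text
[518.98092195 347.95851413] -9.608851378476224 63.00403551943516 [-1.45 -1.22  1.69 -0.89 -0.1   1.65  0.82 -0.38  1.09  0.14 -2.09  0.19]
[519.1713616  347.60574152] -9.943433810412042 61.09532610530016 [-1.42 -1.33  1.73 -0.26  0.11  1.14 -0.38  0.19]
16 [[451.2, 299.9, 16.0], [470.5, 415.4, 16.0]] 117.04961449911278
65.5 [[505.1, 275.1, 65.5], [531.3, 420.3, 65.5]] 147.59025374614697
69.5 [[504.9, 276.2, 69.5], [530.6, 419.0, 69.5]] 145.06654626835163
73.5 [[504.7, 277.3, 73.5], [530.0, 417.6, 73.5]] 142.54283879055623
```

```bash
python3 -c "
from h import *
mv([539,344,270],170.2)"
```

```text
shift cm [2.34, 1.15, 6.23] spin -0.4 rows>= 2 now [560.  328.6 332.3] yaw 169.82 F [-0.   0.8  0.3] op 85.4 t 5.7 q6 0.61
```

Emit:
step_arm:
  targets:
    - [[2.3, 1.2, 6.2], -0.4]
    - [[2.3, 1.2, 6.2], -0.4]
    - [[2.3, 1.2, 6.2], -0.4]
    - [[2.3, 1.2, 6.2], -0.4]
    - [[2.3, 1.2, 6.2], -0.4]

```text
clock: 6.15
ee_pos: [541.0, 344.7, 271.7]
eef_rot: [[-0.985, 0.17, 0.006], [0.17, 0.986, 0.003], [-0.005, 0.004, -1.0]]
force: [-0.1, 0.2, 0.3]
opening: 85.4
```

```bash
python3 -c "
from h import *
W('w3')
mv([539,344,270],170.2)
a=cv2.imread('pics/w3.png')
cv2.imwrite('pics/w3a.png',cv2.resize(a[50:200,190:450],(780,450),interpolation=cv2.INTER_CUBIC))
"
```

```text
shift cm [0.2, -0.11, 0.15] spin 0.0 rows>= 1 now [541.1 344.7 271.5] yaw 170.23 F [ 0.1  0.1 -0.3] op 85.3 t 6.2 q6 0.63
```

View pics/w3a.png

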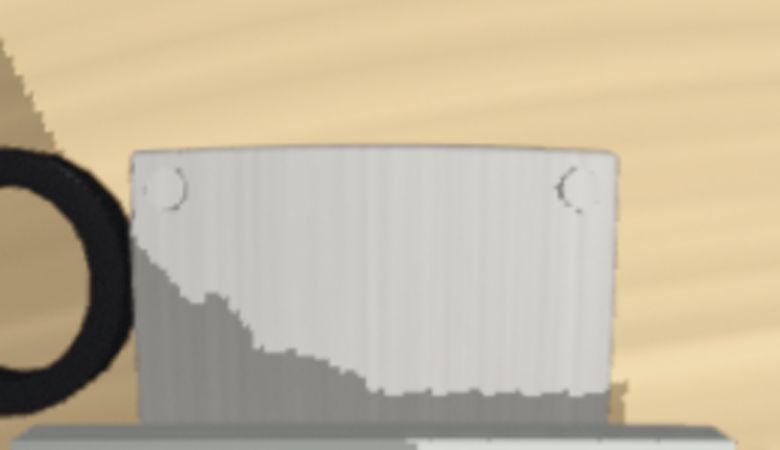

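View pics/w3.png

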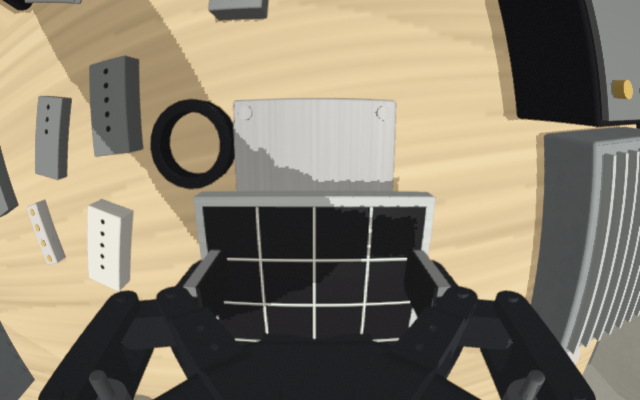

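```bash
python3 - <<'E'
from fitm import *
w2=W.load('w2');w3=W.load('w3')
g=lambda u,v:((u+.5)/3.6-.5+220,(v+.5)/3.6-.5+70)
k=lambda u,v:((u+.5)/3-.5+190,(v+.5)/3-.5+50)
d2={0:g(160,47),1:g(622,46),2:g(58,292),3:g(738,296)}
d3={0:k(132,153),1:k(617,155),2:k(10,441),3:k(737,441),4:k(33,426),5:k(712,426)}
def mod(p):
    x,y,a,h=p[:4];c,s=np.cos(a),np.sin(a)
    L=np.array([[-60,-60,16],[-60,60,16],[0,-75,h],[0,75,h],[0,-75,h-15],[0,75,h-15]])
    return np.c_[x+c*L[:,0]-s*L[:,1],y+s*L[:,0]+c*L[:,1],L[:,2]]
def run(views,fixh=None,fdz=True):
    def f(q):
        P=mod(q if fixh is None else [*q[:3],fixh]) ; P=P+np.array([0,0,q[4] if fdz else 0])
        return np.concatenate([(w.proj(P[list(d)])-np.array(list(d.values()))).ravel() for w,d in views])
    r=least_squares(f,[520,345,np.radians(-9.6),65,0])
    print(fixh,fdz,r.x[:2].round(1),np.degrees(r.x[2]).round(2),r.x[3:].round(1),'cost',round(r.cost,2),r.fun.round(1))
for v in ([(w3,d3)],[(w2,d2),(w3,d3)]):
  for fd in (False,True):
    for h in (None,65.5,69.5,73.5): run(v,h,fd)
E
```

```text
None False [519.3 347.4] -9.9 [63.9  0. ] cost 3.72 [-1.9 -0.2  1.5 -0.6 -0.   0.4 -0.2  0.7  0.5 -0.4  0.1 -0.1]
65.5 False [519.  347.5] -9.9 [65.  0.] cost 5.57 [-1.9 -0.5  1.5 -1.  -1.   0.7  0.8  1.  -0.4 -0.2  0.9  0.1]
69.5 False [518.4 347.6] -9.9 [65.  0.] cost 27.74 [-1.9 -1.4  1.6 -1.8 -3.5  1.4  3.3  1.7 -2.5  0.3  3.1  0.6]
73.5 False [517.7 347.7] -9.9 [65.  0.] cost 77.15 [-1.9 -2.2  1.6 -2.7 -6.1  2.1  5.9  2.4 -4.8  0.9  5.4  1.1]
None True [519.2 347.4] -9.9 [69. -5.] cost 0.64 [-0.1  0.  -0.2 -0.5 -0.1  0.3 -0.1  0.6  0.4 -0.5  0.1 -0.2]
65.5 True [519.3 347.4] -9.9 [65. -2.] cost 1.9 [-1.2  0.   0.8 -0.5  0.2  0.3 -0.5  0.6  0.7 -0.5 -0.2 -0.2]
69.5 True [519.2 347.4] -9.9 [84.1 -5.4] cost 0.66 [ 0.   0.  -0.3 -0.5 -0.2  0.3 -0.1  0.6  0.4 -0.5  0.2 -0.2]
73.5 True [519.  347.4] -9.9 [65.  -8.8] cost 2.53 [ 1.2  0.1 -1.5 -0.4 -0.5  0.4  0.3  0.7  0.1 -0.5  0.5 -0.2]
None False [519.2 347.5] -9.92 [63.5  0. ] cost 9.14 [-1.6 -1.2  1.6 -0.2 -0.8  1.6  0.5  0.6 -1.8 -0.2  1.6 -0.6  0.2  0.2
 -0.4  0.6  0.7 -0.6 -0.1 -0.3]
65.5 False [519.  347.5] -9.93 [65.  0.] cost
[... 341 characters left out ...]
.3  1.4  4.8  0.4 -1.9 -2.   1.6 -2.4 -6.1  2.3
  5.8  2.8 -4.8  1.1  5.3  1.5]
None True [519.1 347.5] -9.93 [69.5 -5.8] cost 3.09 [-0.5 -0.7  0.1  0.3 -0.9  1.5  0.6  0.5  0.3 -0.1 -0.3 -0.5  0.1 -0.
 -0.2  0.4  0.7 -0.8  0.1 -0.4]
65.5 True [519.3 347.5] -9.93 [-562.4   -2.5] cost 5.33 [-1.1 -0.9  0.9  0.1 -0.6  1.6  0.3  0.6 -0.9 -0.1  0.8 -0.5  0.6 -0.1
 -0.7  0.3  1.  -0.8 -0.3 -0.4]
69.5 True [519.1 347.5] -9.93 [45.8 -5.8] cost 3.09 [-0.5 -0.7  0.1  0.3 -0.9  1.5  0.6  0.5  0.3 -0.1 -0.3 -0.5  0.1 -0.
 -0.2  0.4  0.7 -0.8  0.1 -0.4]
73.5 True [518.9 347.5] -9.94 [45.4 -9.1] cost 5.26 [ 0.1 -0.5 -0.7  0.5 -1.1  1.3  0.9  0.4  1.4 -0.2 -1.4 -0.5 -0.3 -0.
  0.2  0.4  0.3 -0.8  0.4 -0.4]
```

Emit:
step_arm:
  targets:
    - [[2, 5, 0], 0]
    - [[2, 5, 0], 0]
    - [[2, 5, 0], 0]
    - [[2, 5, 0], 0]
    - [[2, 5, 0], 0]

```text
clock: 6.7
ee_pos: [529.5, 396.6, 268.4]
eef_rot: [[-0.985, 0.17, 0.001], [0.17, 0.985, 0.0], [-0.001, 0.0, -1.0]]
force: [0.0, 0.1, 0.3]
opening: 85.5
```

```bash
python3 -c "
from h import *
W('w4')
mv([539,344,270],170.2)
a=cv2.imread('pics/w4.png')
cv2.imwrite('pics/w4a.png',cv2.resize(a[60:260,120:380],(780,600),interpolation=cv2.INTER_CUBIC))
"
```

```text
shift cm [-1.84, -5.02, -0.18] spin -0.0 rows>= 2 now [529.4 396.6 268.2] yaw 170.19 F [-0.7  0.1  0.1] op 85.3 t 6.8 q6 0.71
```

Emit:
step_arm:
  targets:
    - [[0, -10, 0], 0]
    - [[0, -10, 0], 0]
    - [[0, -10, 0], 0]
    - [[0, -10, 0], 0]
    - [[0, -10, 0], 0]
    - [[0, -10, 0], 0]

```text
clock: 7.35
ee_pos: [512.6, 299.7, 268.6]
eef_rot: [[-0.986, 0.168, 0.002], [0.168, 0.986, 0.001], [-0.002, 0.001, -1.0]]
force: [-0.3, 0.6, -0.2]
opening: 85.6
```

```bash
python3 -c "
from h import *
W('w5')
mv([539,344,270],170.2)
a=cv2.imread('pics/w5.png')
cv2.imwrite('pics/w5a.png',cv2.resize(a[60:260,250:510],(780,600),interpolation=cv2.INTER_CUBIC))
"
```

```text
shift cm [-1.88, 4.8, -0.15] spin 0.1 rows>= 2 now [512.5 299.9 268.5] yaw 170.34 F [0.1 0.5 0.4] op 85.5 t 7.4 q6 0.59
```

View pics/w4a.png

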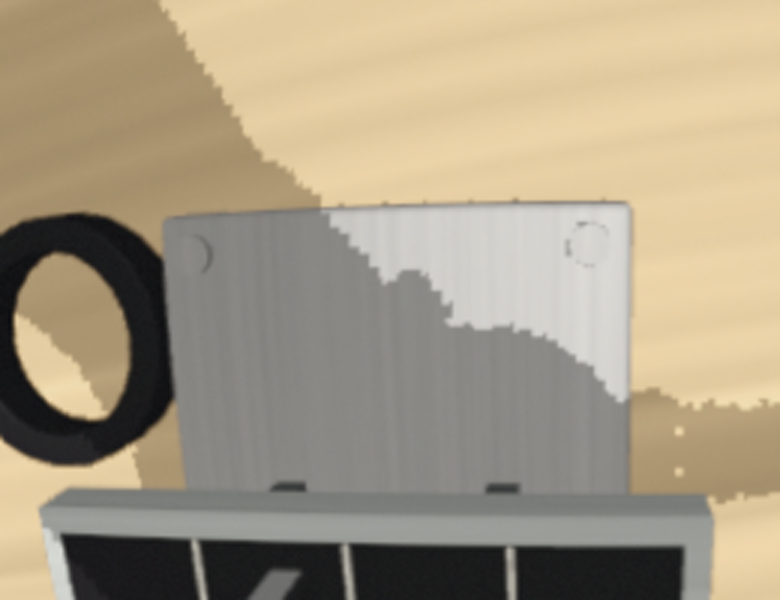

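View pics/w5a.png

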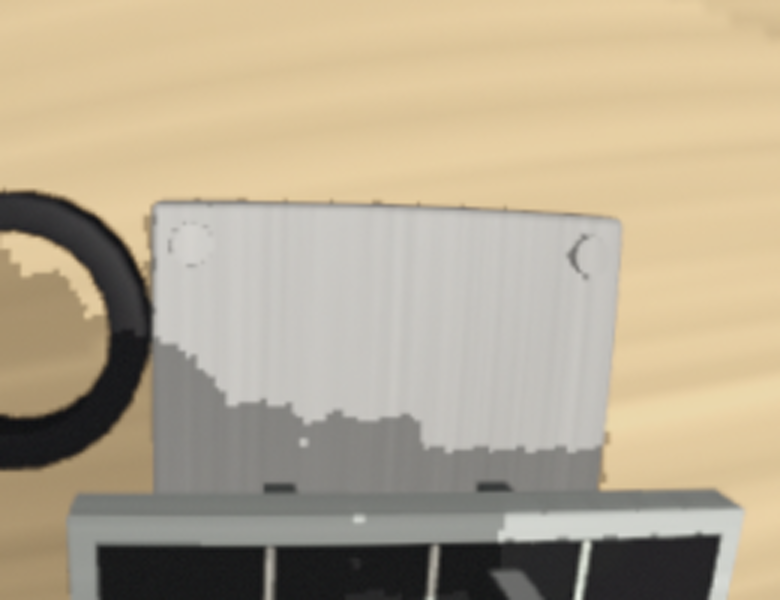

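```bash
python3 - <<'E'
from h import *
from scipy.optimize import least_squares
k=lambda u,v,o=(190,50),z=3:((u+.5)/z-.5+o[0],(v+.5)/z-.5+o[1])
b=(120,60);c5=(250,60)
V=[('w2',{0:k(160,47,(220,70),3.6),1:k(622,46,(220,70),3.6),2:k(58,292,(220,70),3.6),3:k(738,296,(220,70),3.6)}),
('w3',{0:k(132,153),1:k(617,155),2:k(10,441),3:k(737,441),4:k(33,426),5:k(712,426)}),
('w4',{0:k(163,217,b),1:k(631,202,b),2:k(40,514,b),3:k(713,515,b),4:k(70,488,b),5:k(703,496,b)}),
('w5',{0:k(153,202,c5),1:k(621,219,c5),2:k(68,516,c5),3:k(743,510,c5),4:k(80,494,c5),5:k(712,490,c5)})]
V=[(W.load(n),d) for n,d in V]
def mod(p,h):
    x,y,a=p[:3];wb=p[5];c,s=np.cos(a),np.sin(a)
    L=np.array([[-wb,-wb,16],[-wb,wb,16],[0,-75,h],[0,75,h],[0,-75,h-15],[0,75,h-15]])
    return np.c_[x+c*L[:,0]-s*L[:,1],y+s*L[:,0]+c*L[:,1],L[:,2]]
def run(fixh=None,freeb=True,fdz=True,loc=True):
    def f(q):
        qq=q.copy()
        if not freeb: qq[5]=60
        P=mod(qq,q[3] if fixh is None else fixh)+[0,0,q[4] if fdz else 0]
        out=[]
        for i,(w,d) in enumerate(V):
            sh=q[6+3*i:9+3*i] if loc else 0
            out.append((w.proj(P[list(d)]+sh)-np.array(list(d.values()))).ravel()/0.4)
        return np.concatenate(out+[q[6:]/0.7,[(q[4])/2]])
    r=least_squares(f,np.r_[520,345,np.radians(-9.6),65,0,60,np.zeros(12)])
    print(fixh,freeb,fdz,r.x[:2].round(1),np.degrees(r.x[2]).round(2),r.x[3:6].round(1),'cost',round(r.cost,2))
for fb in (True,False):
    for h in (None,65.5,69.5,73.5): run(h,fb)
E
```

```text
None True True [519.4 347.5] -9.84 [69.1 -5.9 60.3] cost 53.18
65.5 True True [519.3 347.5] -9.84 [-565.3   -2.5   59.8] cost 75.16
69.5 True True [519.4 347.5] -9.84 [4476.9   -6.3   60.4] cost 53.41
73.5 True True [519.5 347.5] -9.84 [-3086.5   -10.     60.9] cost 83.81
None False True [519.3 347.5] -9.84 [  68.3   -4.9 -570.3] cost 56.37
65.5 False True [519.4 347.5] -9.84 [-4.2824e+03 -2.7000e+00 -3.3390e+02] cost 76.58
69.5 False True [519.3 347.5] -9.84 [-2776.6    -5.9  3327.6] cost 59.96
73.5 False True [519.1 347.6] -9.84 [  272.8    -9.1 -8006.6] cost 123.04
```

```bash
python3 - <<'E'
import cv2
a=cv2.imread('pics/top0.png');b=cv2.imread('pics/side0.png')
z=lambda im,r0,r1,c0,c1,f:cv2.resize(im[r0:r1,c0:c1],None,fx=f,fy=f,interpolation=cv2.INTER_CUBIC)
cv2.imwrite('pics/q1.png',z(a,195,275,165,265,6));cv2.imwrite('pics/q2.png',z(b,260,370,250,350,5))
E
```

```text
(no output)
```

View pics/q1.png

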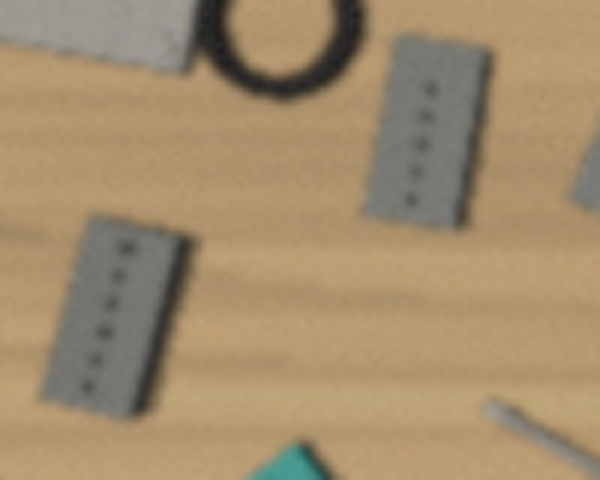

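View pics/q2.png

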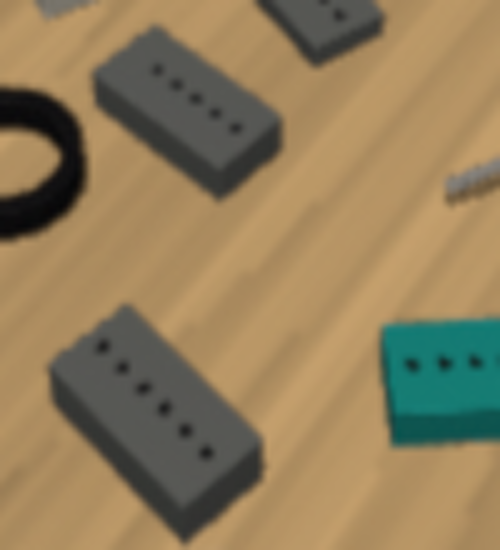

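```bash
python3 - <<'E'
from h import *
T=camera('top');S=camera('side')
f=lambda p,o,z:(np.array(p)+.5)/z-.5+o
def t(n,A,B,oa,za,ob,zb):
    X=np.array([tri([T,S],[f(p,oa,za),f(q,ob,zb)])[0] for p,q in zip(A,B)])
    print(n,X.round(1).tolist(),'meanz',X[:,2].mean().round(1))
a=((165,195),6,(250,260),5)
t('28',[(92,215),(185,233),(132,415),(42,400),(126,247),(88,388)],[(50,368),(127,305),(262,438),(183,500),(103,347),(206,455)],*a)
t('24',[(397,37),(487,48),(462,228),(365,215),(430,90),(411,200)],[(95,75),(155,27),(281,120),(218,170),(157,70),(236,128)],*a)
t('cab',[(348,47),(674,75),(664,381),(330,356)],[(120,112),(265,34),(438,93),(305,183)],(310,60),3.53,(240,100),3.333)
E
```

```text
28 [[388.1, 331.8, 21.7], [381.2, 292.6, 21.0], [304.1, 311.0, 23.1], [311.2, 348.4, 27.0], [374.8, 315.6, 26.6], [315.7, 329.4, 25.9]] meanz 24.2
24 [[466.4, 205.8, 20.0], [462.3, 167.3, 19.2], [385.5, 176.6, 15.2], [390.3, 217.3, 19.7], [443.5, 190.4, 23.6], [396.2, 197.0, 23.0]] meanz 20.1
cab [[794.2, -245.0, 78.6], [778.2, -483.9, 77.9], [555.5, -468.9, 76.8], [568.6, -228.1, 82.6]] meanz 79.0
```

```bash
cat >> h.py <<'E'
def pk(w,uv,z):
    P=w.plane(uv,z)[:,:2];c=P.mean(0)
    (cx,cy),(a,b),ang=cv2.minAreaRect(P.astype(np.float32))
    d1=P[1]-P[0];d2=P[2]-P[1];d=d1 if np.linalg.norm(d1)>np.linalg.norm(d2) else d2
    e=P[3]-P[2] if d is d1 else P[0]-P[3]
    d=d-e
    print('centre',c.round(1),'sides',np.linalg.norm(d1).round(1),np.linalg.norm(d2).round(1),'yaw',np.degrees(np.arctan2(d[1],d[0])).round(1))
def grey(w,bench=True):
    "list dark grey quads (low saturation) in the wrist image"
    hsv=cv2.cvtColor(w.im[:,:,::-1].copy(),cv2.COLOR_BGR2HSV);m=((hsv[...,1]<40)&(hsv[...,2]<140)&(hsv[...,2]>60)).astype(np.uint8)
    return m
E
python3 - <<'E'
from h import *
w=W.load('w1')
pk(w,[(274,178),(305,172),(316,236),(285,240)],24)
w=W.load('w3')
pk(w,[(90,66),(133,56),(138,150),(95,157)],24)
E
python3 -c "
from h import *
mv([427,192,320],172)
a=cv2.imread('pics/w5.png')
cv2.imwrite('pics/w5b.png',cv2.resize(a[0:200,80:300],None,fx=3,fy=3,interpolation=cv2.INTER_CUBIC))"
```

```text
centre [425.1 193.4] sides 36.6 79.4 yaw -9.5
centre [427.7 198.6] sides 46.2 75.1 yaw -8.4
shift cm [6.6, -12.06, -5.19] spin -1.7 rows>= 3 now [512.3 299.8 268.1] yaw 170.33 F [0.4 0.4 1.2] op 85.2 t 7.5 q6 0.59
```

View pics/w5b.png

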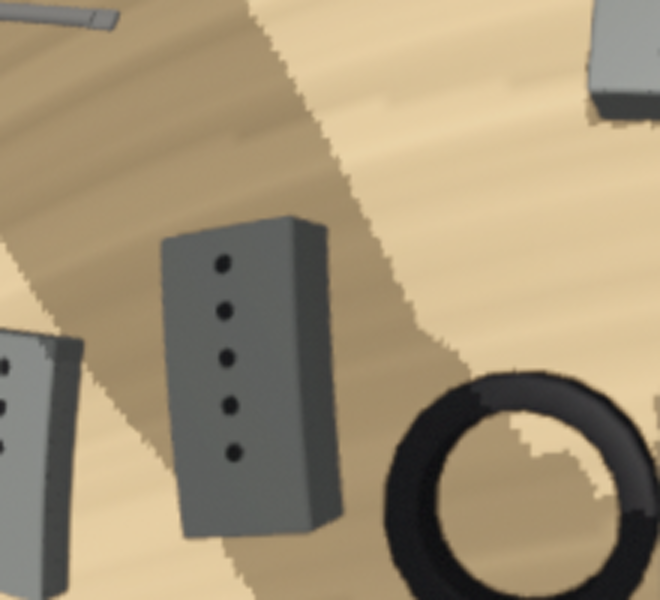

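```bash
python3 - <<'E'
from h import *
w=W.load('w5')
q=(np.array([(163,241),(292,216),(310,531),(184,537)])+.5)/3-.5+[80,0]
for z in (24,22,20,18,16,14): print(z);pk(w,q,z)
b=(np.array([(327,228),(343,514)])+.5)/3-.5+[80,0]
for z in (0,-4,-8): P=w.plane(b,z);print(z,P.round(1).tolist(),np.linalg.norm(P[0]-P[1]))
E
```

```text
24
centre [426.  193.8] sides 38.2 78.1 yaw -8.7
22
centre [425.8 192.7] sides 38.5 78.9 yaw -8.7
20
centre [425.6 191.6] sides 38.9 79.6 yaw -8.7
18
centre [425.5 190.5] sides 39.2 80.4 yaw -8.7
16
centre [425.3 189.4] sides 39.6 81.1 yaw -8.7
14
centre [425.1 188.3] sides 40.0 81.8 yaw -8.7
0 [[390.2, 217.8, -0.0], [467.3, 206.2, 0.0]] 77.92330014183712
-4 [[389.3, 216.3, -4.0], [467.7, 204.4, -4.0]] 79.23897646137833
-8 [[388.4, 214.7, -8.0], [468.0, 202.6, -8.0]] 80.55465278091953
```

```bash
python3 - <<'E'
import cv2
for n in ('w4','w3','w2'):
    a=cv2.imread(f'pics/{n}.png')
    cv2.imwrite(f'pics/{n}b.png',cv2.resize({'w4':a[30:230,0:160],'w3':a[30:200,60:220],'w2':a[30:150,60:220]}[n],None,fx=3,fy=3,interpolation=cv2.INTER_CUBIC))
E
```

```text
(no output)
```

View pics/w4b.png

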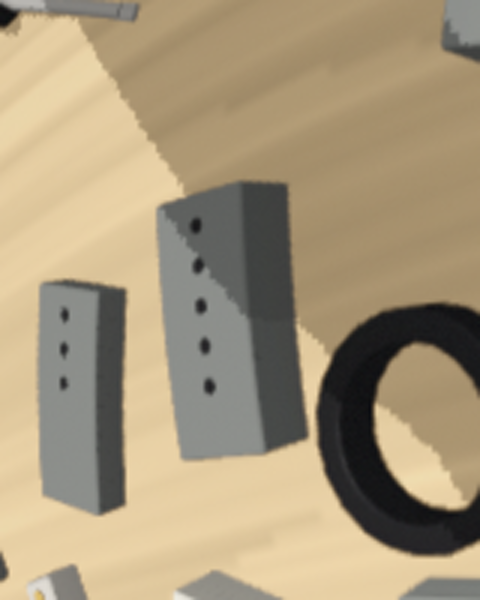

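View pics/w3b.png

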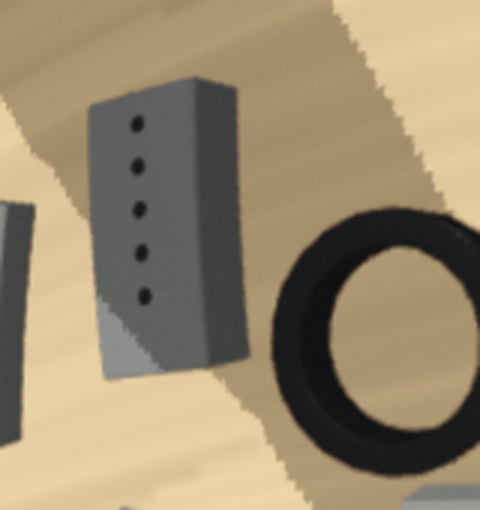

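```bash
python3 - <<'E'
from h import *
from scipy.optimize import least_squares
k=lambda L,o,z=3:(np.array(L,float)+.5)/z-.5+np.array(o)
w={n:W.load(n) for n in ('w3','w4','w5')}
# order: base2, paneltop2, panelbot2, p24 top4, bot2, dimples first last
ob={
'w3':np.r_[k([(132,153),(617,155),(10,441),(737,441),(33,426),(712,426)],(190,50)),k([(88,107),(195,77),(208,366),(105,380),(237,88),(249,357),(137,124),(145,296)],(60,30))],
'w4':np.r_[k([(163,217),(631,202),(40,514),(713,515),(70,488),(703,496)],(120,60)),k([(158,207),(241,182),(264,453),(182,460),(288,184),(308,438),(196,225),(209,386)],(0,30))],
'w5':np.r_[k([(153,202),(621,219),(68,516),(743,510),(80,494),(712,490)],(250,60)),k([(163,241),(292,216),(310,531),(184,537),(327,228),(343,515),(223,264),(234,453)],(80,0))]}
names=['bL','bR','ptL','ptR','pbL','pbR','A','B','C','D','Bb','Cb','d1','d5']
Z=np.array([16,16,65.5,65.5,50.5,50.5,24,24,24,24,0,0,24,24])
def solve(views):
    n=14
    def f(q):
        P=q[:42].reshape(14,3);r=[]
        for i,v in enumerate(views):
            sh=q[42+3*i:45+3*i]
            r.append((w[v].proj(P+sh)-ob[v]).ravel()/0.4)
        return np.concatenate(r+[q[42:]/0.7])
    P0=w['w5'].plane(ob['w5'],20)
    r=least_squares(f,np.r_[P0.ravel(),np.zeros(3*len(views))])
    P=r.x[:42].reshape(14,3);print(views,'cost',r.cost.round(1),'sh',r.x[42:].round(1))
    for nme,p,z in zip(names,P,Z):print(nme,p.round(1),'dz',round(p[2]-z,1))
    D=lambda a,b:round(float(np.linalg.norm(P[names.index(a)]-P[names.index(b)])),1)
    print('base w',D('bL','bR'),'panel w',D('ptL','ptR'),D('pbL','pbR'),'packer',D('A','B'),D('B','C'),D('A','D'))
solve(['w3','w4','w5']);
E
```

```text
['w3', 'w4', 'w5'] cost 30.0 sh [-0.1  0.   0.1  0.   0.   0.1  0.  -0.  -0.3]
bL [449.6 299.1  12.7] dz -3.3
bR [470.2 416.6  12.7] dz -3.3
ptL [506.7 273.8  64.1] dz -1.4
ptR [531.6 421.   64.3] dz -1.2
pbL [506.4 274.5  50.8] dz 0.3
pbR [532.  420.5  50.3] dz -0.2
A [384.2 179.2  21.8] dz -2.2
B [389.5 217.5  21.5] dz -2.5
C [467.6 205.8  21.9] dz -2.1
D [462.  167.   21.2] dz -2.8
Bb [389.7 217.3  -1.3] dz -1.3
Cb [ 4.677e+02  2.059e+02 -3.000e-01] dz -0.3
d1 [395.9 196.5  22.3] dz -1.7
d5 [443.6 189.6  22.6] dz -1.4
base w 119.3 panel w 149.3 148.2 packer 38.7 78.9 78.7
```

```bash
python3 -c "
from h import *
mv([404,196,230],171.1)
mv([404,196,176],171.1)"
```

```text
shift cm [8.93, -12.05, 3.81] spin -0.8 rows>= 4 now [512.3 299.8 268.1] yaw 170.33 F [0.4 0.4 1.2] op 85.2 t 7.5 q6 0.59
shift cm [8.93, -12.05, 9.21] spin -0.8 rows>= 4 now [512.3 299.8 268.1] yaw 170.33 F [0.4 0.4 1.2] op 85.2 t 7.5 q6 0.59
```

Emit:
step_arm:
  targets:
    - [[8.9, -12, 3.8], -0.8]
    - [[8.9, -12, 3.8], -0.8]
    - [[8.9, -12, 3.8], -0.8]
    - [[8.9, -12, 3.8], -0.8]
    - [[8.9, -12, 3.8], -0.8]
    - [[8.9, -12, 3.8], -0.8]
  hand: 6.2

```text
clock: 8.1
ee_pos: [405.4, 196.4, 231.2]
eef_rot: [[-0.988, 0.155, 0.004], [0.155, 0.988, 0.001], [-0.004, 0.002, -1.0]]
force: [0.4, -0.0, 0.3]
opening: 61.6
```

```bash
python3 -c "
from h import *
W('w6')
mv([404,196,176],171.1)"
```

```text
shift cm [0.17, -0.1, 5.56] spin 0.0 rows>= 2 now [405.9 196.7 231.6] yaw 171.11 F [0.1 0.4 0.8] op 61.6 t 8.2 q6 0.46
```

View pics/w6.png

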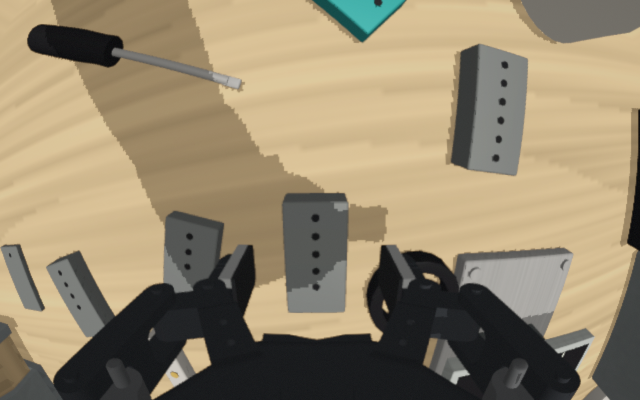

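```bash
python3 -c "
from h import *
w=W.load('w6')
print(w.plane([(170,212),(222,222),(215,285)],14).round(1).tolist())
pk(w,[(285,203),(347,202),(345,311),(286,311)],22)
for y in (-46,-31,31,46):
  a=np.radians(171.1);P=np.array([404+(-np.sin(a))*0,196,0]);u=np.array([np.sin(a),-np.cos(a),0]);
  print(y,(P+u*y).round(1),w.proj(P+u*y+[0,0,5]).round(0))
"
```

```text
[[380.6, 99.9, 14.0], [393.0, 136.0, 14.0], [439.0, 117.5, 14.0]]
centre [425.9 192.9] sides 37.0 78.7 yaw -9.2
-46 [396.9 150.6   0. ] [[247. 220.]]
-31 [399.2 165.4   0. ] [[269. 220.]]
31 [408.8 226.6   0. ] [[362. 220.]]
46 [411.1 241.4   0. ] [[383. 220.]]
```

Emit:
step_arm:
  targets:
    - [[0.2, -0.1, 3], 0]
    - [[0.2, -0.1, 5.4], 0]
    - [[0.2, -0.1, 5.4], 0]
    - [[0.2, -0.1, 5.4], 0]

```text
clock: 8.55
ee_pos: [403.1, 195.7, 176.7]
eef_rot: [[-0.988, 0.155, 0.001], [0.155, 0.988, 0.0], [-0.001, 0.001, -1.0]]
force: [-1.2, 0.2, -0.1]
opening: 61.8
```

Emit:
step_arm:
  targets:
    - [[0, 0, 0], 0]
    - [[0, 0, 0], 0]
    - [[0, 0, 0], 0]
    - [[0, 0, 0], 0]
    - [[0, 0, 0], 0]
    - [[0, 0, 0], 0]
  hand: 3
  squeeze: 40

```text
clock: 9.15
ee_pos: [403.3, 195.5, 178.0]
eef_rot: [[-0.988, 0.155, 0.005], [0.155, 0.988, 0.002], [-0.005, 0.003, -1.0]]
force: [0.1, 0.5, 5.6]
opening: 39.1
```

Emit:
step_arm:
  targets:
    - [[0, 0, -4], 0]
    - [[0, 0, -8], 0]
    - [[0, 0, -8], 0]
    - [[0, 0, -8], 0]

```text
clock: 9.55
ee_pos: [402.3, 195.1, 256.9]
eef_rot: [[-0.988, 0.155, 0.003], [0.155, 0.988, 0.001], [-0.002, 0.001, -1.0]]
force: [-0.5, -0.0, -1.1]
opening: 38.8
```

```bash
python3 -c "
from h import *
mv([432.3,362.7,258],170.1)
W('w7')"
```

```text
shift cm [-0.36, 17.03, -0.11] spin 1.0 rows>= 4 now [402.3 195.1 256.9] yaw 171.07 F [-0.5 -0.  -1.1] op 38.8 t 9.6 q6 0.46
```

View pics/w7.png

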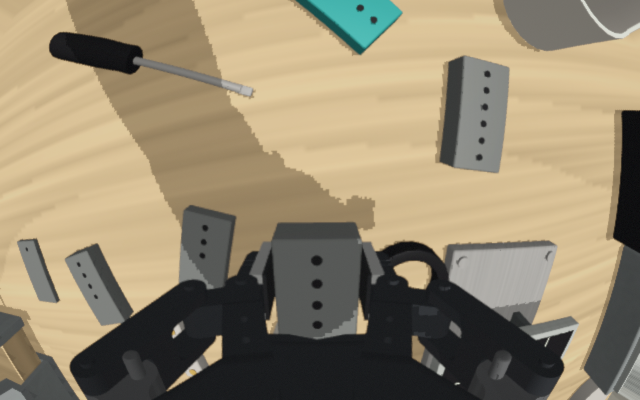

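Emit:
step_arm:
  targets:
    - [[-0.3, 17, 0], 1]
    - [[-0.3, 17, 0], 1]
    - [[-0.3, 17, 0], 1]
    - [[-0.3, 17, 0], 1]
    - [[-0.3, 17, 2], 1]
    - [[-0.3, 17, 4], 1]
    - [[-0.3, 17, 4], 1]
    - [[-0.3, 17, 4], 1]

```text
clock: 10.4
ee_pos: [430.1, 361.7, 213.5]
eef_rot: [[-0.985, 0.172, -0.004], [0.172, 0.985, -0.003], [0.004, -0.003, -1.0]]
force: [-0.2, -0.0, -0.0]
opening: 39.1
```

```bash
python3 -c "
from h import *
mv([432.3,362.7,196],170.1)
W('w8')"
```

```text
shift cm [-0.2, 0.14, 1.75] spin -0.0 rows>= 1 now [430.1 361.7 213.5] yaw 170.07 F [-0.2 -0.  -0. ] op 39.1 t 10.4 q6 0.75
```

View pics/w8.png

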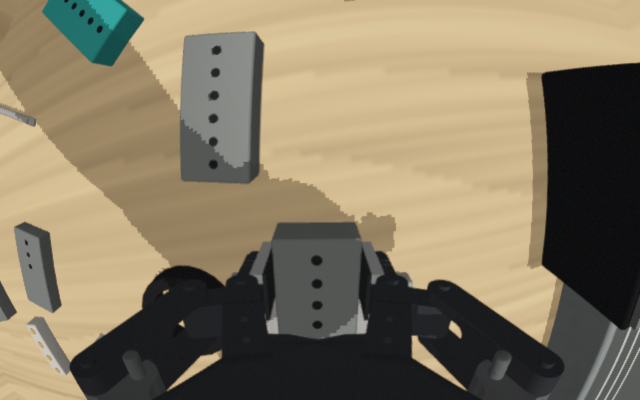

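Emit:
step_arm:
  targets:
    - [[-0.2, 0.1, 1.7], 0]
    - [[-0.2, 0.1, 1.7], 0]
    - [[-0.2, 0.1, 1.7], 0]

```text
clock: 10.75
ee_pos: [433.4, 362.9, 199.4]
eef_rot: [[-0.985, 0.173, 0.0], [0.173, 0.985, 0.0], [-0.0, 0.0, -1.0]]
force: [-0.4, -0.2, -1.0]
opening: 38.7
```

```bash
python3 -c "
from h import *
mv([432.3,362.7,196],170.1)
mv([496.6,351.4,196],170.1)
a=camera('side')['image'];save('s1',cv2.resize(a[200:390,60:320],None,fx=3,fy=3,interpolation=cv2.INTER_CUBIC))
a=camera('top')['image'];save('t1',cv2.resize(a[80:280,100:300],None,fx=3,fy=3,interpolation=cv2.INTER_CUBIC))"
```

```text
shift cm [0.1, -0.03, 0.34] spin -0.1 rows>= 1 now [433.4 362.9 199.4] yaw 170.05 F [-0.4 -0.2 -1. ] op 38.7 t 10.8 q6 0.75
shift cm [-6.42, -0.04, 0.34] spin -0.1 rows>= 2 now [433.4 362.9 199.4] yaw 170.05 F [-0.4 -0.2 -1. ] op 38.7 t 10.8 q6 0.75
```

View pics/s1.png

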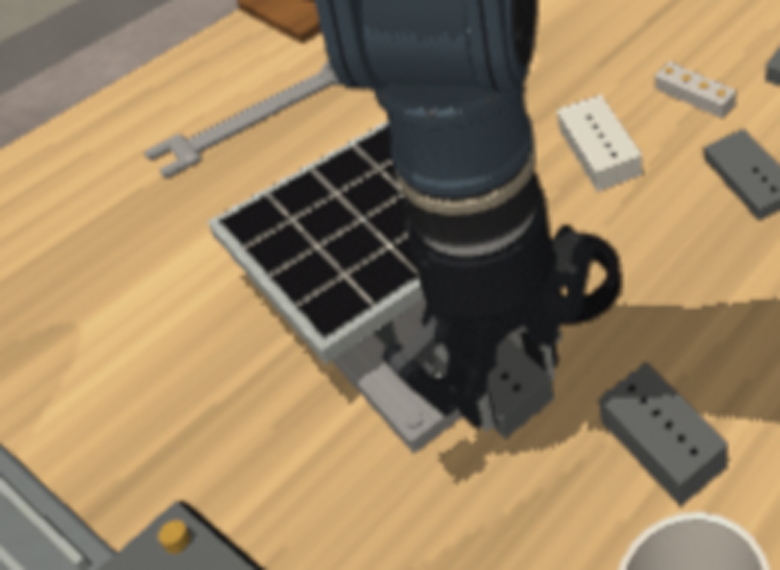

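View pics/t1.png

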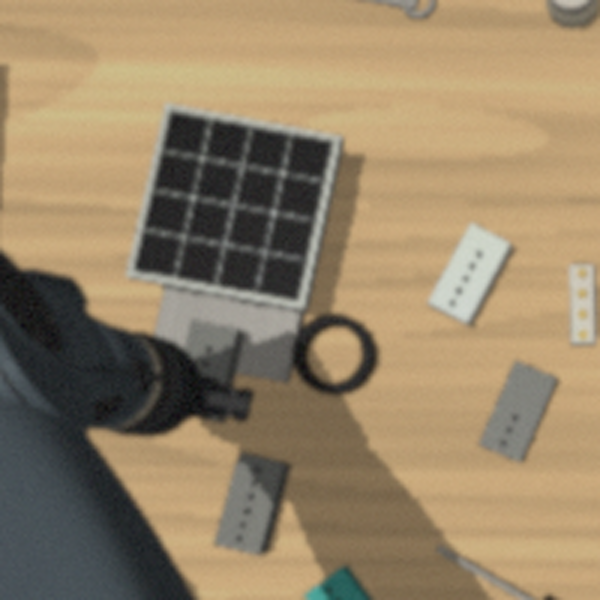

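Emit:
step_arm:
  targets:
    - [[0, 0, 0.2], 0]
    - [[-1.5, 0, 0.2], 0]
    - [[-3, 0, 0.2], 0]
    - [[-4.5, 0, 0.2], 0]
    - [[-5.5, 0, 0.2], 0]
    - [[-5.5, 0, 0.2], 0]

```text
clock: 11.45
ee_pos: [489.6, 353.0, 196.9]
eef_rot: [[-0.985, 0.175, 0.001], [0.175, 0.985, 0.0], [-0.001, 0.001, -1.0]]
force: [-0.3, -0.7, -0.5]
opening: 39.0
```

```bash
python3 -c "
from h import *
mv([496.6,351.4,196],170.1)
a=camera('side')['image'];save('s2',cv2.resize(a[200:390,60:320],None,fx=3,fy=3,interpolation=cv2.INTER_CUBIC))"
```

```text
shift cm [-0.71, -0.03, 0.09] spin -0.2 rows>= 1 now [489.6 353.  196.9] yaw 169.95 F [-0.3 -0.7 -0.5] op 39.0 t 11.4 q6 0.69
```

View pics/s2.png

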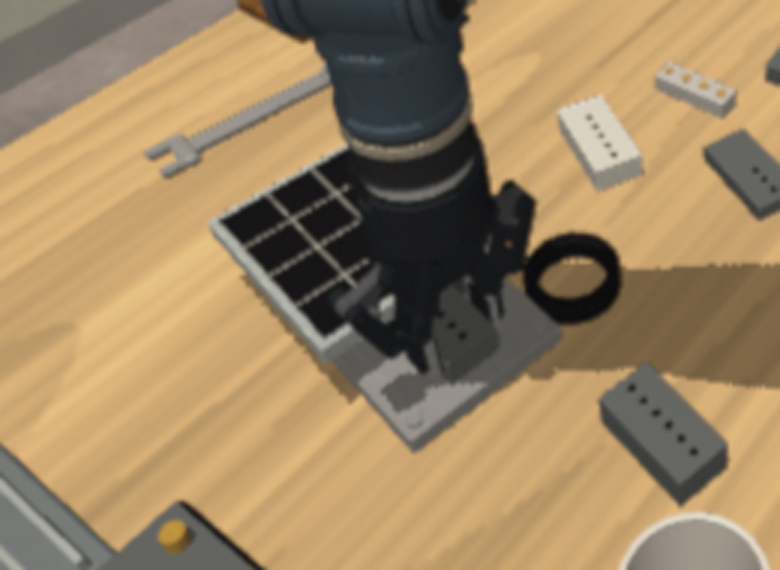

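Emit:
step_arm:
  targets:
    - [[0, 0, 0.15], 0]
    - [[-0.3, 0, 0.15], 0]
    - [[-0.5, 0, 0.15], 0]
    - [[-0.6, 0, 0.15], 0]
    - [[-0.6, 0, 0.15], 0]

```text
clock: 12.0
ee_pos: [493.4, 352.6, 195.3]
eef_rot: [[-0.985, 0.172, 0.0], [0.172, 0.985, 0.0], [-0.0, 0.0, -1.0]]
force: [-0.3, 0.3, -2.1]
opening: 38.8
```

Emit:
step_arm:
  targets:
    - [[-0.2, 0, 0], 0]
    - [[-0.2, 0, 0], 0]

```text
clock: 12.2
ee_pos: [495.5, 352.2, 195.3]
eef_rot: [[-0.985, 0.172, 0.0], [0.172, 0.985, 0.0], [-0.0, 0.0, -1.0]]
force: [0.2, -0.2, -0.7]
opening: 38.5
```

Emit:
step_arm:
  targets:
    - [[-0.2, 0, 0], 0]
    - [[-0.2, 0, 0], 0]

```text
clock: 12.4
ee_pos: [497.1, 351.9, 195.1]
eef_rot: [[-0.985, 0.172, -0.001], [0.172, 0.985, 0.0], [0.001, 0.0, -1.0]]
force: [-1.9, -0.0, -0.3]
opening: 38.9
```

Emit:
step_arm:
  targets:
    - [[-0.2, 0, 0], 0]
    - [[-0.2, 0, 0], 0]

```text
clock: 12.6
ee_pos: [497.8, 351.8, 194.9]
eef_rot: [[-0.985, 0.172, -0.005], [0.172, 0.985, 0.001], [0.005, -0.0, -1.0]]
force: [-5.1, 0.9, 1.5]
opening: 39.0
```

Emit:
step_arm:
  targets:
    - [[-0.2, 0, 0], 0]
    - [[-0.2, 0, 0], 0]

```text
clock: 12.8
ee_pos: [498.4, 351.7, 194.7]
eef_rot: [[-0.985, 0.171, -0.009], [0.171, 0.985, 0.001], [0.009, -0.0, -1.0]]
force: [-10.7, 2.1, 2.3]
opening: 39.3
```

Emit:
step_arm:
  targets:
    - [[0.2, 0, 0], 0]
    - [[0.2, 0, 0], 0]
    - [[0.2, 0, 0], 0]

```text
clock: 13.1
ee_pos: [497.7, 351.8, 194.6]
eef_rot: [[-0.985, 0.171, -0.005], [0.171, 0.985, 0.0], [0.005, -0.0, -1.0]]
force: [-6.2, 0.6, 1.0]
opening: 39.1
```

Emit:
step_arm:
  targets:
    - [[0, 0, 0], 0]
    - [[0, 0, 0], 0]
    - [[0, 0, 0], 0]
    - [[0, 0, -4], 0]
    - [[0, 0, -8], 0]
    - [[0, 0, -8], 0]
    - [[0, 0, -8], 0]
  hand: 6

```text
clock: 13.8
ee_pos: [500.4, 351.8, 277.8]
eef_rot: [[-0.985, 0.173, 0.005], [0.173, 0.985, 0.002], [-0.005, 0.003, -1.0]]
force: [0.6, 0.4, -0.5]
opening: 60.2
```

```bash
python3 -c "
from h import *
mv([520,347,272],170.1)
W('w9')"
```

```text
shift cm [-2.01, -0.13, 0.58] spin -0.1 rows>= 1 now [500.4 351.8 277.8] yaw 170.05 F [ 0.6  0.4 -0.5] op 60.2 t 13.8 q6 0.68
```

View pics/w9.png

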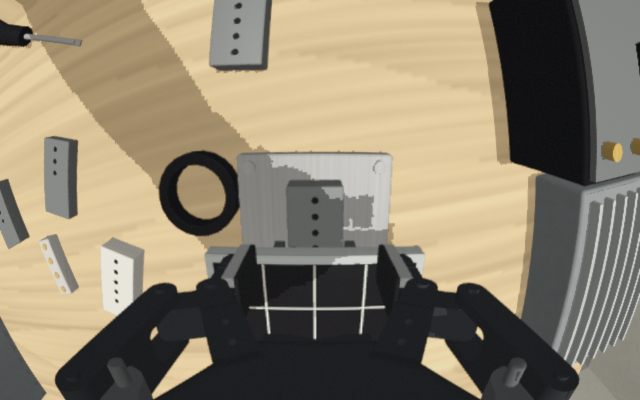

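```bash
python3 -c "
from h import *
T=camera('top')
print(pix2plane(T,[(137,287),(120,287),(155,287),(110,280)],80).round(0))
mv([402.7,437,272],-100)
mv([402.7,437,195],-100)
"
```

```text
[[252. 411.  80.]
 [251. 451.  80.]
 [252. 368.  80.]
 [267. 475.  80.]]
shift cm [10.99, 6.78, 0.24] spin -89.9 rows>= 11 now [499.3 351.3 274.4] yaw 170.06 F [-0.2  0.1 -0.1] op 60.1 t 13.9 q6 0.68
shift cm [10.99, 6.78, 7.94] spin -89.9 rows>= 11 now [499.3 351.3 274.4] yaw 170.06 F [-0.2  0.1 -0.1] op 60.1 t 13.9 q6 0.68
```

```bash
python3 -c "
from h import *
mv([399,417,195],-100)
"
```

```text
shift cm [11.01, 4.74, 7.94] spin -89.9 rows>= 11 now [499.3 351.3 274.4] yaw 170.06 F [-0.2  0.1 -0.1] op 60.1 t 13.9 q6 0.68
```

Emit:
step_arm:
  targets:
    - [[5, 2, 0], -85]
    - [[11, 4.7, 0], -85]
    - [[11, 4.7, 0], -85]
    - [[11, 4.7, 0], -85]
    - [[11, 4.7, 0], -85]
    - [[11, 4.7, 0], -85]
    - [[11, 4.7, 2], -85]
    - [[11, 4.7, 4], -85]
    - [[11, 4.7, 6], -85]
    - [[11, 4.7, 7.5], -85]

```text
clock: 14.9
ee_pos: [398.0, 415.8, 196.5]
eef_rot: [[-0.252, -0.968, -0.004], [-0.968, 0.252, -0.004], [0.004, 0.003, -1.0]]
force: [-0.4, -0.6, 0.4]
opening: 59.9
```

Emit:
step_arm:
  targets:
    - [[0, 0, 0], -5]
    - [[0, 0, 0], -5]
    - [[0, 0, 0], -5]

```text
clock: 15.2
ee_pos: [398.7, 416.4, 199.1]
eef_rot: [[-0.174, -0.985, -0.001], [-0.985, 0.174, -0.001], [0.002, 0.001, -1.0]]
force: [-0.5, -0.9, 0.8]
opening: 60.1
```

```bash
python3 -c "
from h import *
mv([399,417,195],-100)
W('w10')"
```

```text
shift cm [-0.06, -0.02, 0.41] spin -0.0 rows>= 1 now [398.7 416.4 199.1] yaw -100.04 F [-0.5 -0.9  0.8] op 60.1 t 15.2 q6 -0.7
```

View pics/w10.png

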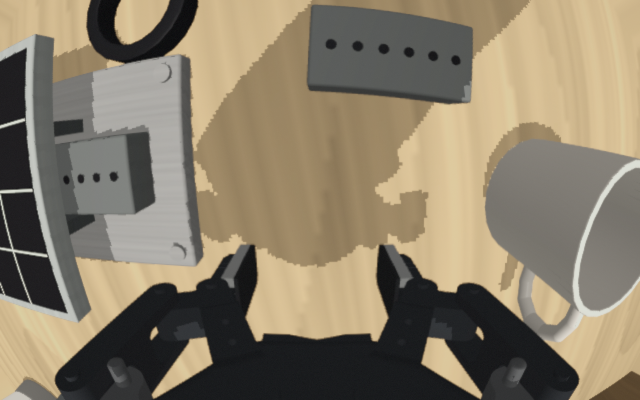

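```bash
python3 -c "
import cv2
a=cv2.imread('pics/w10.png')
cv2.imwrite('pics/w10a.png',cv2.resize(a[30:290,0:210],None,fx=2.3,fy=2.3,interpolation=cv2.INTER_CUBIC))
cv2.imwrite('pics/w10b.png',cv2.resize(a[120:230,30:170],None,fx=5,fy=5,interpolation=cv2.INTER_CUBIC))"
```

```text
(no output)
```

View pics/w10b.png

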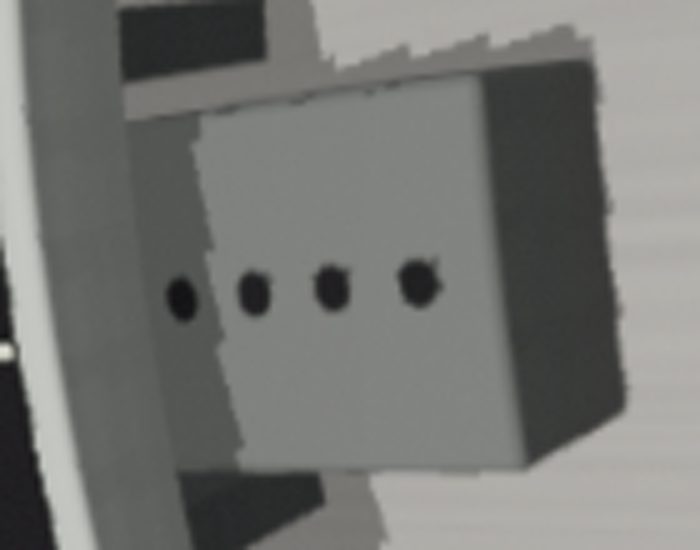

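```bash
python3 -c "
from h import *
w=W.load('w10')
ax=np.array([.985,-.172]);print(w.p,ax@(w.p[:2]-[519,347.5]))
xc=ax@(w.p[:2]-[519,347.5]);
for dz in(0,3,6):
  zc=w.p[2]+dz
  print([round(-xc*(zb-40)/(zc-zb),1) for zb in (50.5,54.5,58.5)])
k=lambda u,v:((u+.5)/5-.5+30,(v+.5)/5-.5+120)
for z in (40,38,36):
  P=w.plane([k(419,284),k(333,288),k(255,293),k(181,299),k(148,300)],z);print(z,((P[:,:2]-[519,347.5])@ax).round(1))
"
```

```text
[386.51365478 348.741424   167.62816709] -130.7125749673628
[np.float64(11.7), np.float64(16.8), np.float64(22.2)]
[np.float64(11.4), np.float64(16.3), np.float64(21.6)]
[np.float64(11.1), np.float64(15.9), np.float64(21.0)]
40 [-31.3 -19.4  -7.5   4.9  10.8]
38 [-29.8 -17.6  -5.6   7.   13. ]
36 [-28.2 -15.9  -3.6   9.1  15.2]
```

```bash
python3 -c "
from h import *
w=W.load('w10')
ax=np.array([.985,-.172])
k=lambda u,v:((u+.5)/5-.5+30,(v+.5)/5-.5+120)
for z in (40,38,36):
  P=w.plane([k(483,75),k(523,465),k(503,284),k(148,300),k(125,115),k(178,470)],z);print(z,((P[:,:2]-[519,347.5])@ax).round(1),np.linalg.norm(P[0]-P[1]))
P=w.plane([k(595,68),k(625,405)],16);print(((P[:,:2]-[519,347.5])@ax).round(1),np.linalg.norm(P[0]-P[1]))
"
```

```text
40 [-41.8 -41.4 -42.   10.8  11.   10.6] 38.06331170259171
38 [-40.4 -40.  -40.6  13.   13.3  12.9] 38.65978366594147
36 [-39.1 -38.6 -39.2  15.2  15.5  15.1] 39.25625562929129
[-40.5 -40.2] 37.55981475805061
```

View pics/w10a.png

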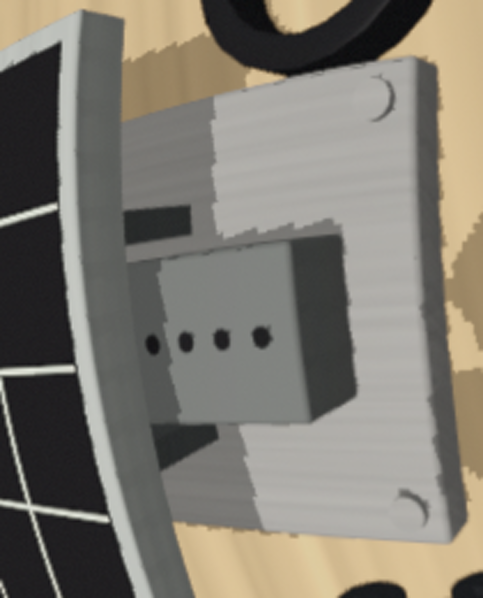

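```bash
python3 -c "
from h import *
w=W.load('w10')
ax=np.array([.985,-.172]);ay=np.array([.172,.985])
k=lambda u,v:((u+.5)/2.3-.5+0,(v+.5)/2.3-.5+30)
L=[k(190,206),k(190,234),k(216,430),k(218,440),k(125,210),k(127,245),k(163,470),k(124,190),k(415,60),k(450,540)]
for z in (16,13,10):
  P=w.plane(L,z)[:,:2]-[519,347.5];print(z,(P@ax).round(1),(P@ay).round(1))
"
```

```text
16 [  9.1   9.7   9.4   9.4  36.6  36.8  36.2  36.7 -60.8 -60.6] [-31.6 -24.3  29.2  32.1 -34.1 -24.2  42.1 -39.8 -58.1  57.3]
13 [ 11.8  12.5  12.2  12.2  40.   40.1  39.5  40.  -59.4 -59.2] [-31.8 -24.3  30.2  33.1 -34.4 -24.3  43.3 -40.1 -58.8  58.9]
10 [ 14.6  15.3  15.   15.   43.3  43.4  42.8  43.3 -58.  -57.9] [-32.  -24.4  31.2  34.2 -34.6 -24.3  44.6 -40.5 -59.5  60.4]
```

```bash
python3 -c "
from h import *
w=W.load('w1')
pk(w,[(88,246),(103,241),(122,284),(106,289)],8)
T=camera('top')
print(pix2plane(T,[(365,218)],8))
mv([390,-20,300],-178)
"
```

```text
centre [ 426.2 -136.1] sides 38.7 75.7 yaw -5.7
[[ 427.23004897 -143.48685298    8.        ]]
shift cm [43.17, -6.69, -9.98] spin 78.0 rows>= 10 now [399.1 416.8 200.2] yaw -100.01 F [ 0.5 -0.  -0.3] op 59.9 t 15.3 q6 -0.71
```

```bash
python3 -c "
from h import *
mv([400,-138,270],176)
"
```

```text
shift cm [54.62, -9.72, -6.98] spin 84.0 rows>= 12 now [399.1 416.8 200.2] yaw -100.01 F [ 0.5 -0.  -0.3] op 59.9 t 15.3 q6 -0.71
```

Emit:
step_arm:
  targets:
    - [[0, 0, -4], 0]
    - [[5, -1, -7], 8]
    - [[10, -2, -7], 16]
    - [[15, -3, -7], 25]
    - [[54.5, -9.7, -7], 84]
    - [[54.5, -9.7, -7], 84]
    - [[54.5, -9.7, -7], 84]
    - [[54.5, -9.7, -7], 84]
    - [[54.5, -9.7, -7], 84]
    - [[54.5, -9.7, -7], 84]

```text
clock: 16.3
ee_pos: [400.9, -28.0, 271.1]
eef_rot: [[-0.998, -0.061, 0.003], [-0.061, 0.998, -0.001], [-0.003, -0.001, -1.0]]
force: [-0.4, -0.1, 0.4]
opening: 60.2
```

```bash
python3 -c "
from h import *
mv([400,-138,270],176)
"
```

```text
shift cm [0.76, -10.97, 0.11] spin 7.5 rows>= 3 now [400.9 -28.  271.1] yaw -176.48 F [-0.4 -0.1  0.4] op 60.2 t 16.3 q6 -0.3
```

Emit:
step_arm:
  targets:
    - [[0.8, -11, 0], 7.5]
    - [[0.8, -11, 0], 7.5]
    - [[0.8, -11, 0], 7.5]
    - [[0.8, -11, 0], 7.5]
    - [[0.8, -11, 0], 7.5]

```text
clock: 16.8
ee_pos: [400.6, -135.7, 270.3]
eef_rot: [[-0.998, 0.063, -0.0], [0.063, 0.998, 0.001], [0.0, 0.001, -1.0]]
force: [-0.1, 0.6, -0.1]
opening: 59.8
```

```bash
python3 -c "
from h import *
W('w11')
mv([400,-138,270],176)
"
```

```text
shift cm [0.05, -0.29, 0.02] spin 0.5 rows>= 1 now [ 400.7 -135.2  270.2] yaw 176.49 F [0.3 0.5 0.3] op 60.1 t 16.9 q6 -0.42
```

View pics/w11.png

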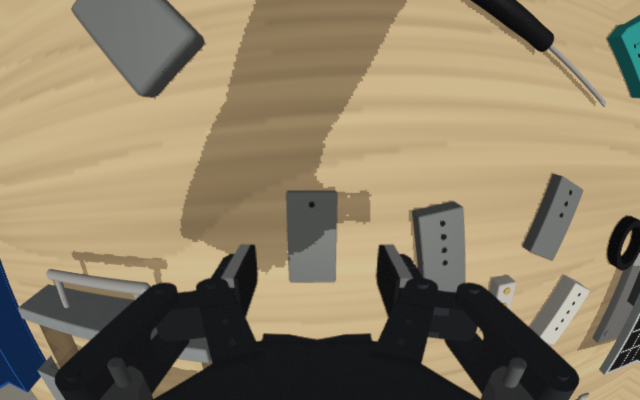

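```bash
python3 -c "
from h import *
w=W.load('w11')
pk(w,[(287,192),(337,191),(336,282),(289,282)],8)
pk(w,[(287,192),(337,191),(336,282),(289,282)],4)
"
```

```text
centre [ 426.9 -140.8] sides 38.4 79.7 yaw -3.6
centre [ 428.6 -140.9] sides 39.1 81.1 yaw -3.6
```

```bash
python3 -c "
from h import *
mv([405,-139.4,179.5],176.4)
"
```

```text
shift cm [-0.45, -0.39, 9.07] spin 0.1 rows>= 2 now [ 400.7 -135.2  270.2] yaw 176.49 F [0.3 0.5 0.3] op 60.1 t 16.9 q6 -0.42
```

Emit:
step_arm:
  targets:
    - [[-0.4, -0.4, 4], 0]
    - [[-0.4, -0.4, 8], 0]
    - [[-0.4, -0.4, 9], 0]
    - [[-0.4, -0.4, 9], 0]
    - [[-0.4, -0.4, 9], 0]

```text
clock: 17.35
ee_pos: [405.1, -140.1, 181.6]
eef_rot: [[-0.998, 0.061, 0.002], [0.061, 0.998, -0.001], [-0.002, -0.001, -1.0]]
force: [0.5, -0.5, 0.4]
opening: 59.8
```

Emit:
step_arm:
  targets:
    - [[0, 0, 0], 0]
    - [[0, 0, 0], 0]
    - [[0, 0, 0], 0]
    - [[0, 0, 0], 0]
    - [[0, 0, 0], 0]
  hand: 3

```text
clock: 17.85
ee_pos: [404.8, -140.9, 181.0]
eef_rot: [[-0.998, 0.063, 0.001], [0.063, 0.998, -0.001], [-0.001, -0.001, -1.0]]
force: [-0.1, 0.2, 3.3]
opening: 30.2
```

```bash
python3 -c "
from h import *
W('w12')
"
```

```text
(no output)
```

View pics/w12.png

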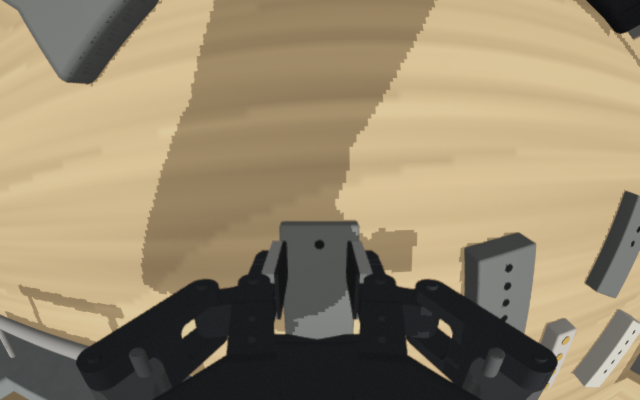

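Emit:
step_arm:
  targets:
    - [[0, 0, 0], 0]
    - [[0, 0, 0], 0]
    - [[0, 0, 0], 0]
    - [[0, 0, 0.3], 0]
    - [[0, 0, 0.6], 0]
    - [[0, 0, 0.6], 0]
  hand: 6

```text
clock: 18.5
ee_pos: [404.0, -140.4, 173.4]
eef_rot: [[-0.998, 0.063, -0.001], [0.063, 0.998, 0.001], [0.001, 0.001, -1.0]]
force: [-0.1, 0.6, 0.3]
opening: 59.8
```

```bash
python3 -c "
from h import *
mv([405,-139.4,174],176.4)
W('w13')
"
```

```text
shift cm [-0.09, 0.11, -0.06] spin 0.0 rows>= 1 now [ 404.  -140.4  173.4] yaw 176.41 F [-0.1  0.6  0.3] op 59.8 t 18.5 q6 -0.43
```

View pics/w13.png

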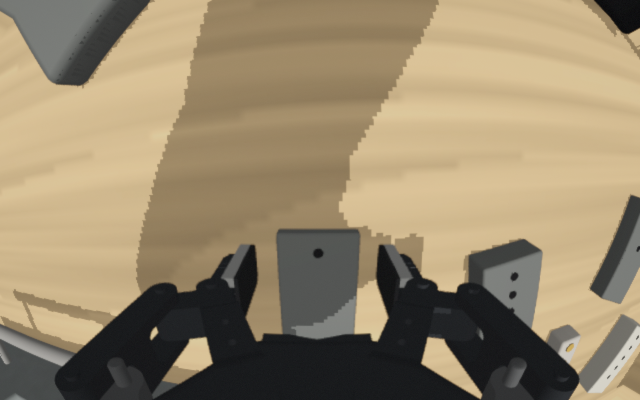

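Emit:
step_arm:
  targets:
    - [[0, 0, 0], 0]
    - [[0, 0, 0], 0]
    - [[0, 0, 0], 0]
    - [[0, 0, 0], 0]
    - [[0, 0, 0], 0]
  hand: 3

```text
clock: 19.05
ee_pos: [404.6, -140.8, 174.5]
eef_rot: [[-0.998, 0.063, 0.001], [0.063, 0.998, -0.0], [-0.001, -0.0, -1.0]]
force: [0.1, -0.1, 1.9]
opening: 38.7
```

```bash
python3 -c "
from h import *
for i in range(4): camera('top'); o=get_obs();print(o['ee_pos'].round(1),o['force'].round(1),o['opening'])
"
```

```text
[ 404.6 -140.8  174.5] [0.5 0.5 2.4] 38.60915279401185
[ 404.7 -140.8  174.5] [0.1 0.3 1.7] 38.509156447789756
[ 404.6 -140.8  174.5] [ 1.  -0.9  2.3] 38.2741146998881
[ 404.6 -140.8  174.5] [ 0.3 -0.4  2.1] 38.37391148594856
```

```bash
python3 -c "
from h import *
mv([450,359.5,264.5],170.1)
"
```

```text
shift cm [-1.4, 50.21, -9.0] spin 6.3 rows>= 11 now [ 404.6 -140.8  174.5] yaw 176.41 F [ 0.3 -0.4  2.1] op 38.4 t 19.2 q6 -0.43
```

Emit:
step_arm:
  targets:
    - [[0, 0, -4], 0]
    - [[0, 0, -9], 0]
    - [[-1.4, 50.2, -9], 6.3]
    - [[-1.4, 50.2, -9], 6.3]
    - [[-1.4, 50.2, -9], 6.3]
    - [[-1.4, 50.2, -9], 6.3]
    - [[-1.4, 50.2, -9], 6.3]
    - [[-1.4, 50.2, -9], 6.3]
    - [[-1.4, 50.2, -9], 6.3]
    - [[-1.4, 50.2, -9], 6.3]

```text
clock: 20.25
ee_pos: [439.9, 259.2, 263.6]
eef_rot: [[-0.985, 0.171, -0.001], [0.171, 0.985, -0.001], [0.001, -0.001, -1.0]]
force: [1.8, -0.1, -0.5]
opening: 38.5
```

Emit:
step_arm:
  targets:
    - [[0, 0, 0], 0]
    - [[0, 0, 0], 0]
    - [[0, 0, 0], 0]

```text
clock: 20.55
ee_pos: [440.2, 256.4, 263.5]
eef_rot: [[-0.985, 0.172, -0.001], [0.172, 0.985, -0.001], [0.001, -0.001, -1.0]]
force: [-0.1, -0.6, -0.7]
opening: 38.6
```

```bash
python3 -c "
from h import *
mv([450,359.5,264.5],170.1)
"
```

```text
shift cm [0.81, 10.32, -0.1] spin -0.0 rows>= 3 now [440.2 256.4 263.5] yaw 170.08 F [-0.1 -0.6 -0.7] op 38.6 t 20.6 q6 0.57
```

Emit:
step_arm:
  targets:
    - [[0.8, 10.3, 0], 0]
    - [[0.8, 10.3, 0], 0]
    - [[0.8, 10.3, 1], 0]
    - [[0.8, 10.3, 2.5], 0]
    - [[0.8, 10.3, 2.5], 0]
    - [[0.8, 10.3, 2.5], 0]
    - [[0.8, 10.3, 2.5], 0]

```text
clock: 21.25
ee_pos: [450.6, 358.7, 239.6]
eef_rot: [[-0.985, 0.174, 0.0], [0.174, 0.985, -0.0], [-0.0, -0.0, -1.0]]
force: [0.3, 0.0, -0.6]
opening: 38.3
```

```bash
python3 -c "
from h import *
mv([450,359.5,216],170.1)
W('w14')
a=camera('side')['image'];save('s3',cv2.resize(a[200:390,60:320],None,fx=3,fy=3,interpolation=cv2.INTER_CUBIC))
"
```

```text
shift cm [0.07, 0.07, 2.36] spin -0.1 rows>= 1 now [450.6 358.7 239.6] yaw 170.0 F [ 0.3  0.  -0.6] op 38.3 t 21.2 q6 0.73
```

View pics/w14.png

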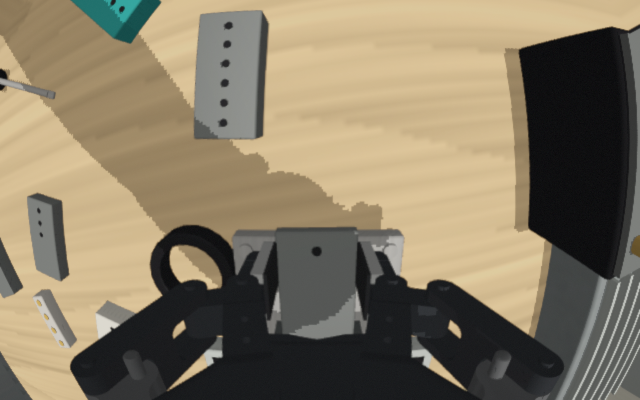

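View pics/s3.png

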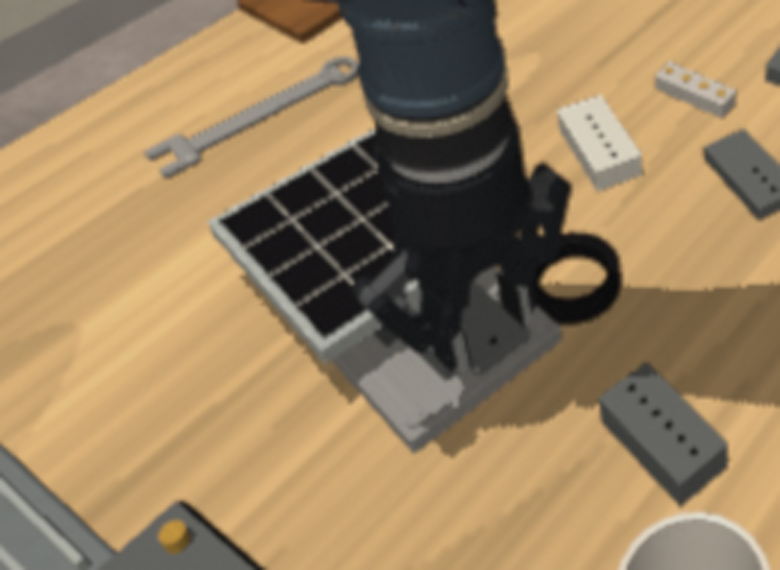

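Emit:
step_arm:
  targets:
    - [[0, 0, 1.5], 0]
    - [[0, 0, 2.2], 0]
    - [[0, 0, 2.2], 0]
    - [[0, 0, 2.2], 0]
    - [[0, 0, 2.2], 0]

```text
clock: 21.85
ee_pos: [450.3, 360.1, 217.2]
eef_rot: [[-0.985, 0.172, -0.0], [0.172, 0.985, -0.0], [0.0, -0.0, -1.0]]
force: [0.0, 0.5, 0.1]
opening: 38.7
```

Emit:
step_arm:
  targets:
    - [[0, 0, 0.1], 0]
    - [[0, 0, 0.1], 0]
    - [[0, 0, 0.1], 0]

```text
clock: 22.15
ee_pos: [450.4, 360.0, 216.4]
eef_rot: [[-0.985, 0.172, 0.0], [0.172, 0.985, 0.0], [-0.0, 0.0, -1.0]]
force: [-0.2, 0.0, 0.3]
opening: 38.7
```

Emit:
step_arm:
  targets:
    - [[0, 0, 0.1], 0]
    - [[0, 0, 0.1], 0]
    - [[0, 0, 0.1], 0]

```text
clock: 22.45
ee_pos: [450.3, 359.9, 215.1]
eef_rot: [[-0.985, 0.172, -0.0], [0.172, 0.985, -0.0], [0.0, -0.0, -1.0]]
force: [0.4, 0.7, -0.2]
opening: 38.4
```

Emit:
step_arm:
  targets:
    - [[-1, 0, 0], 0]
    - [[-2, 0, 0], 0]
    - [[-3, 0, 0], 0]
    - [[-3, 0, 0], 0]

```text
clock: 22.85
ee_pos: [481.7, 354.4, 215.3]
eef_rot: [[-0.985, 0.173, 0.001], [0.173, 0.985, 0.0], [-0.001, 0.001, -1.0]]
force: [0.1, 0.0, 0.0]
opening: 38.3
```

Emit:
step_arm:
  targets:
    - [[-0.7, 0, 0], 0]
    - [[-1.4, 0, 0], 0]
    - [[-1.4, 0, 0], 0]

```text
clock: 23.15
ee_pos: [494.6, 352.2, 215.2]
eef_rot: [[-0.985, 0.172, 0.001], [0.172, 0.985, 0.0], [-0.001, 0.0, -1.0]]
force: [-0.3, -0.0, -0.0]
opening: 38.5
```

```bash
python3 -c "
from h import *
mv([498,351.4,216],170.1)
W('w15')
a=camera('side')['image'];save('s4',cv2.resize(a[200:390,60:320],None,fx=3,fy=3,interpolation=cv2.INTER_CUBIC))
"
```

```text
shift cm [-0.35, -0.02, -0.08] spin -0.0 rows>= 1 now [494.6 352.2 215.2] yaw 170.07 F [-0.3 -0.  -0. ] op 38.5 t 23.1 q6 0.68
```

View pics/w15.png

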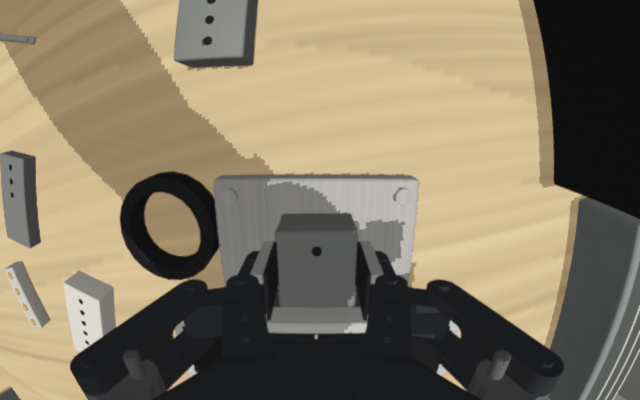

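No forces so far. Push on in 2 mm steps until it meets the posts.

Emit:
step_arm:
  targets:
    - [[-0.2, 0, 0], 0]
    - [[-0.2, 0, 0], 0]

```text
clock: 23.45
ee_pos: [495.5, 352.1, 215.1]
eef_rot: [[-0.985, 0.172, -0.0], [0.172, 0.985, -0.0], [0.0, -0.0, -1.0]]
force: [0.3, -0.2, -0.1]
opening: 38.4
```

Emit:
step_arm:
  targets:
    - [[-0.2, 0, 0], 0]
    - [[-0.2, 0, 0], 0]

```text
clock: 23.65
ee_pos: [496.3, 352.0, 214.7]
eef_rot: [[-0.985, 0.171, -0.004], [0.171, 0.985, 0.001], [0.004, -0.0, -1.0]]
force: [-5.9, 1.3, 0.1]
opening: 38.3
```

Emit:
step_arm:
  targets:
    - [[-0.2, 0, 0], 0]
    - [[-0.2, 0, 0], 0]

```text
clock: 23.85
ee_pos: [497.1, 351.9, 214.6]
eef_rot: [[-0.985, 0.17, -0.008], [0.17, 0.985, 0.001], [0.008, -0.0, -1.0]]
force: [-9.6, 1.2, 3.2]
opening: 38.7
```

Emit:
step_arm:
  targets:
    - [[0.25, 0, 0], 0]
    - [[0.25, 0, 0], 0]
    - [[0.25, 0, 0], 0]

```text
clock: 24.15
ee_pos: [496.2, 352.0, 214.8]
eef_rot: [[-0.985, 0.171, -0.003], [0.171, 0.985, 0.0], [0.003, -0.0, -1.0]]
force: [-5.9, 1.5, 0.8]
opening: 38.3
```

Emit:
step_arm:
  targets:
    - [[0, 0, 0], 0]
    - [[0, 0, 0], 0]
    - [[0, 0, 0], 0]
    - [[0, 0, -3], 0]
    - [[0, 0, -6], 0]
    - [[0, 0, -6], 0]
    - [[0, 0, -6], 0]
  hand: 6

```text
clock: 24.85
ee_pos: [498.1, 351.9, 276.9]
eef_rot: [[-0.985, 0.172, 0.004], [0.172, 0.985, 0.001], [-0.004, 0.002, -1.0]]
force: [0.6, 0.2, -0.1]
opening: 59.9
```

```bash
python3 -c "
from h import *
mv([399,417,195],-100)
W('w16')"
```

```text
shift cm [10.88, 4.7, 8.19] spin -89.9 rows>= 11 now [498.1 351.9 276.9] yaw 170.09 F [ 0.6  0.2 -0.1] op 59.9 t 24.9 q6 0.68
```

View pics/w16.png

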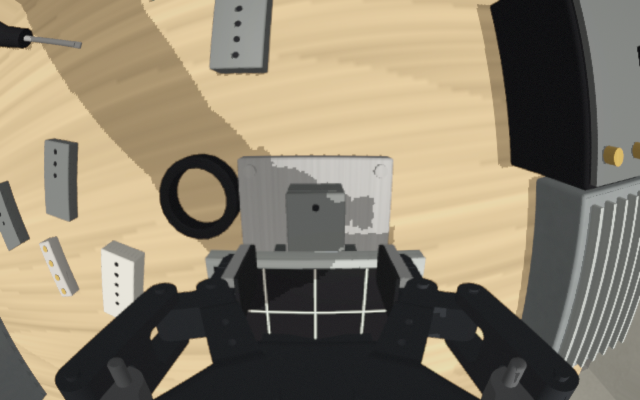

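Emit:
step_arm:
  targets:
    - [[5, 2, 0], -85]
    - [[10.9, 4.7, 0], -85]
    - [[10.9, 4.7, 0], -85]
    - [[10.9, 4.7, 0], -85]
    - [[10.9, 4.7, 0], -85]
    - [[10.9, 4.7, 0], -85]
    - [[10.9, 4.7, 2], -85]
    - [[10.9, 4.7, 4], -85]
    - [[10.9, 4.7, 6], -85]
    - [[10.9, 4.7, 8.2], -85]

```text
clock: 25.9
ee_pos: [397.4, 416.3, 190.9]
eef_rot: [[-0.251, -0.968, -0.001], [-0.968, 0.251, -0.002], [0.002, 0.001, -1.0]]
force: [-0.3, 0.2, -0.1]
opening: 60.0
```

Emit:
step_arm:
  targets:
    - [[0, 0, 0], -5]
    - [[0, 0, 0], -5]
    - [[0, 0, 0], -5]

```text
clock: 26.2
ee_pos: [397.6, 416.6, 192.3]
eef_rot: [[-0.174, -0.985, -0.001], [-0.985, 0.174, -0.001], [0.001, 0.001, -1.0]]
force: [-0.7, -0.5, 0.6]
opening: 60.0
```

```bash
python3 -c "
from h import *
W('w17')
a=cv2.imread('pics/w17.png')
cv2.imwrite('pics/w17b.png',cv2.resize(a[100:240,20:180],None,fx=4.2,fy=4.2,interpolation=cv2.INTER_CUBIC))
mv([399,417,195],-100)"
```

```text
shift cm [-0.04, -0.11, -0.2] spin 0.0 rows>= 1 now [397.9 416.8 193. ] yaw -99.98 F [ 0.5 -0.2 -0.2] op 60.2 t 26.2 q6 -0.7
```

View pics/w17b.png

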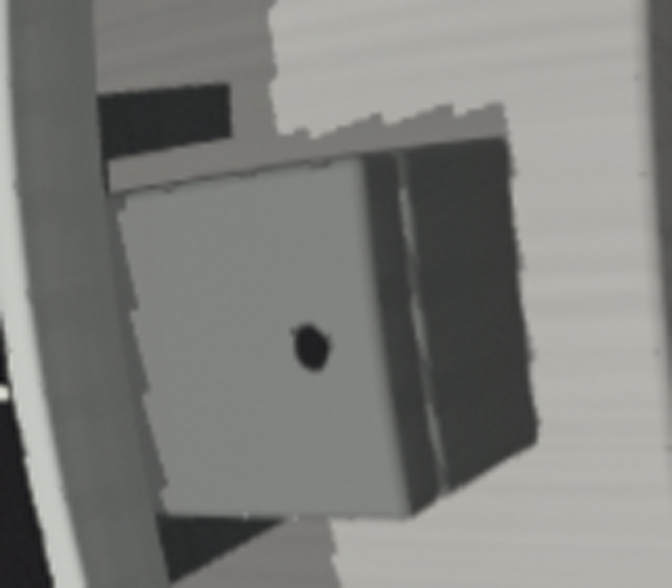

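```bash
python3 -c "
from h import *
w=W.load('w17')
ax=np.array([.985,-.172])
k=lambda u,v:((u+.5)/4.2-.5+20,(v+.5)/4.2-.5+100)
xc=ax@(w.p[:2]-[519,347.5]);zc=w.p[2];print(xc,zc)
f=lambda L,z:((w.plane(L,z)[:,:2]-[519,347.5])@ax).round(1)
print('top front edge z48',f([k(362,155),k(385,345),k(408,515)],48),'edge occl z48',f([k(108,190),k(133,345),k(163,515)],48))
print('24 top front z40',f([k(408,155),k(428,345),k(444,490)],40),'8 bottom front z40',f([k(401,155),k(421,345),k(438,490)],40),'24 bot',f([k(505,140),k(538,440)],16))
print('cheek',f([k(231,84),k(231,136)],16),'occ16',f([k(97,100),k(166,560)],16))
for zb in (50.5,54.5): print(zb,-xc*(zb-48)/(zc-zb),-xc*(zb-16)/(zc-zb))
"
```

```text
-131.75913815446162 160.82400146266386
top front edge z48 [-41.6 -42.2 -41.6] edge occl z48 [1.5 0.2 0.5]
24 top front z40 [-42.  -42.2 -41.4] 8 bottom front z40 [-41.  -41.1 -40.5] 24 bot [-40.  -40.4]
cheek [8.6 9.2] occ16 [40.4 39.9]
50.5 2.9857314910539188 41.203094576544075
54.5 8.05494889415671 47.71008191154358
```

```bash
python3 -c "
from h import *
mv([453,359,270],170.1)"
```

```text
shift cm [4.74, -6.43, -7.7] spin 89.9 rows>= 11 now [397.9 416.8 193. ] yaw -99.98 F [ 0.5 -0.2 -0.2] op 60.2 t 26.2 q6 -0.7
```

Emit:
step_arm:
  targets:
    - [[0, 0, -4], 8]
    - [[0, 0, -7.7], 16]
    - [[4.7, -6.4, -7.7], 85]
    - [[4.7, -6.4, -7.7], 85]
    - [[4.7, -6.4, -7.7], 85]
    - [[4.7, -6.4, -7.7], 85]
    - [[4.7, -6.4, -7.7], 85]
    - [[4.7, -6.4, -7.7], 85]
    - [[4.7, -6.4, -7.7], 85]
    - [[4.7, -6.4, -7.7], 85]
  hand: 0

```text
clock: 27.25
ee_pos: [453.1, 359.7, 271.0]
eef_rot: [[-0.996, 0.088, 0.001], [0.088, 0.996, 0.001], [-0.001, 0.001, -1.0]]
force: [0.8, 0.5, -0.1]
opening: -0.4
```

```bash
python3 -c "
from h import *
mv([453,359,199],170.1)"
```

```text
shift cm [0.0, -0.07, 7.2] spin 4.8 rows>= 2 now [453.1 359.7 271. ] yaw 174.93 F [ 0.8  0.5 -0.1] op -0.4 t 27.2 q6 0.64
```

Emit:
step_arm:
  targets:
    - [[0, -0.1, 3], 4.8]
    - [[0, -0.1, 6], 4.8]
    - [[0, -0.1, 7.2], 4.8]
    - [[0, -0.1, 7.2], 4.8]
    - [[0, -0.1, 7.2], 4.8]

```text
clock: 27.75
ee_pos: [453.1, 358.8, 199.2]
eef_rot: [[-0.986, 0.164, 0.001], [0.164, 0.986, 0.001], [-0.001, 0.001, -1.0]]
force: [0.3, 0.0, 0.3]
opening: 0.1
```

Emit:
step_arm:
  targets:
    - [[-0.5, 0, 0], 0]
    - [[-1, 0, 0], 0]
    - [[-1, 0, 0], 0]

```text
clock: 28.05
ee_pos: [464.0, 357.1, 199.7]
eef_rot: [[-0.986, 0.165, 0.003], [0.165, 0.986, 0.001], [-0.003, 0.002, -1.0]]
force: [-0.3, 0.9, -0.4]
opening: -0.1
```

Emit:
step_arm:
  targets:
    - [[-0.2, 0, 0], 0]
    - [[-0.2, 0, 0], 0]

```text
clock: 28.25
ee_pos: [464.9, 356.6, 198.5]
eef_rot: [[-0.986, 0.164, 0.0], [0.164, 0.986, 0.0], [-0.0, 0.0, -1.0]]
force: [1.0, -0.4, -0.4]
opening: 0.1
```

Emit:
step_arm:
  targets:
    - [[-0.2, 0, 0], 0]
    - [[-0.2, 0, 0], 0]

```text
clock: 28.45
ee_pos: [466.7, 356.2, 198.2]
eef_rot: [[-0.986, 0.164, 0.0], [0.164, 0.986, -0.0], [-0.0, -0.0, -1.0]]
force: [1.0, 0.5, 0.4]
opening: 0.1
```

Emit:
step_arm:
  targets:
    - [[-0.2, 0, 0], 0]
    - [[-0.2, 0, 0], 0]

```text
clock: 28.65
ee_pos: [468.3, 355.9, 198.0]
eef_rot: [[-0.986, 0.164, -0.001], [0.164, 0.986, 0.0], [0.001, -0.0, -1.0]]
force: [-2.0, 0.1, -0.1]
opening: 0.0
```

Emit:
step_arm:
  targets:
    - [[-0.15, 0, 0], 0]
    - [[-0.15, 0, 0], 0]

```text
clock: 28.85
ee_pos: [468.9, 355.9, 198.0]
eef_rot: [[-0.987, 0.163, -0.004], [0.163, 0.987, 0.001], [0.004, 0.0, -1.0]]
force: [-4.5, 0.7, 1.9]
opening: 0.3
```

Emit:
step_arm:
  targets:
    - [[-0.15, 0, 0], 0]
    - [[-0.15, 0, 0], 0]

```text
clock: 29.05
ee_pos: [469.3, 355.8, 198.1]
eef_rot: [[-0.987, 0.163, -0.007], [0.163, 0.987, 0.001], [0.007, 0.0, -1.0]]
force: [-7.7, 1.6, 4.4]
opening: 0.1
```

Emit:
step_arm:
  targets:
    - [[1, 0, 0], 0]
    - [[2, 0, 0], 0]
    - [[2, 0, -4], 0]
    - [[0.5, 0, -8], 0]
    - [[-2.5, 0, -8], 0]
    - [[-2.5, 0, -8], 0]
    - [[-2.5, 0, -8], 0]
  hand: 6

```text
clock: 29.75
ee_pos: [496.2, 351.1, 278.0]
eef_rot: [[-0.986, 0.165, -0.0], [0.165, 0.986, -0.0], [-0.0, -0.0, -1.0]]
force: [0.2, -0.3, 0.4]
opening: 59.7
```

```bash
python3 -c "
from h import *
W('w18')
a=cv2.imread('pics/w18.png')
cv2.imwrite('pics/w18b.png',cv2.resize(a[120:280,190:450],None,fx=3,fy=3,interpolation=cv2.INTER_CUBIC))
mv([400,-200,300],170.1)"
```

```text
shift cm [0.37, -55.93, -2.26] spin 0.4 rows>= 12 now [495.5 351.1 277.4] yaw 170.55 F [-0.1 -0.1 -0.6] op 59.7 t 29.8 q6 0.67
```

View pics/w18b.png

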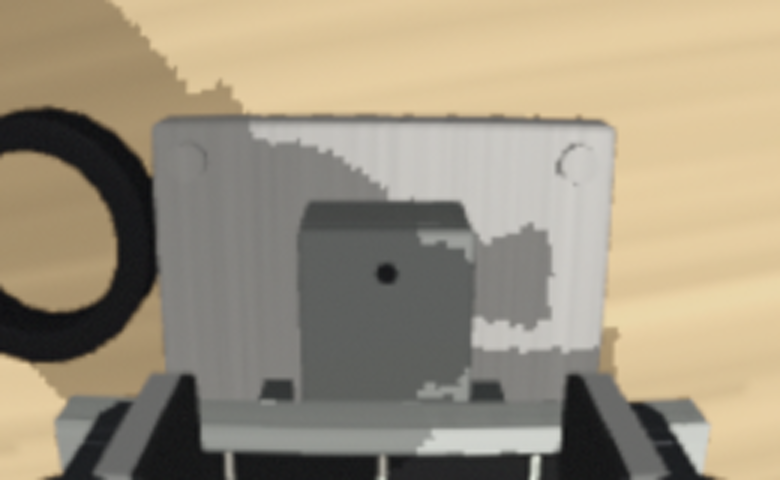

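```bash
python3 -c "
from h import *
mv([420,-400,300],87)"
```

```text
shift cm [-4.89, -75.33, -2.26] spin 83.5 rows>= 16 now [495.5 351.1 277.4] yaw 170.55 F [-0.1 -0.1 -0.6] op 59.7 t 29.8 q6 0.67
```

Emit:
step_arm:
  targets:
    - [[-4.9, -75, -2], 83]
    - [[-4.9, -75, -2], 83]
    - [[-4.9, -75, -2], 83]
    - [[-4.9, -75, -2], 83]
    - [[-4.9, -75, -2], 83]
    - [[-4.9, -75, -2], 83]
    - [[-4.9, -75, -2], 83]
    - [[-4.9, -75, -2], 83]
    - [[-4.9, -75, -2], 83]
    - [[-4.9, -75, -2], 83]

```text
clock: 30.8
ee_pos: [445.0, -146.9, 290.6]
eef_rot: [[0.047, 0.999, -0.001], [0.999, -0.047, 0.001], [0.001, -0.001, -1.0]]
force: [1.4, -0.6, -0.8]
opening: 59.8
```

```bash
python3 -c "
from h import *
mv([420,-400,300],87)"
```

```text
shift cm [-25.4, -1.32, -0.94] spin 0.3 rows>= 6 now [ 445.  -146.9  290.6] yaw 87.33 F [ 1.4 -0.6 -0.8] op 59.8 t 30.8 q6 1.16
```

Emit:
step_arm:
  targets:
    - [[-25.4, -1.3, -0.9], 0]
    - [[-25.4, -1.3, -0.9], 0]
    - [[-25.4, -1.3, -0.9], 0]
    - [[-25.4, -1.3, -0.9], 0]
    - [[-25.4, -1.3, -0.9], 0]
    - [[-25.4, -1.3, -0.9], 0]
    - [[-25.4, -1.3, -0.9], 0]
    - [[-25.4, -1.3, -0.9], 0]

```text
clock: 31.6
ee_pos: [422.6, -397.7, 299.7]
eef_rot: [[0.042, 0.999, -0.001], [0.999, -0.042, 0.002], [0.002, -0.001, -1.0]]
force: [0.2, 1.2, -0.0]
opening: 59.5
```

```bash
python3 -c "
from h import *
W('w19')
mv([420,-400,300],87)"
```

```text
shift cm [-0.27, -0.27, -0.0] spin 0.7 rows>= 1 now [ 422.8 -397.4  300. ] yaw 87.66 F [ 0.4  0.1 -0.3] op 60.3 t 31.6 q6 0.74
```

View pics/w19.png

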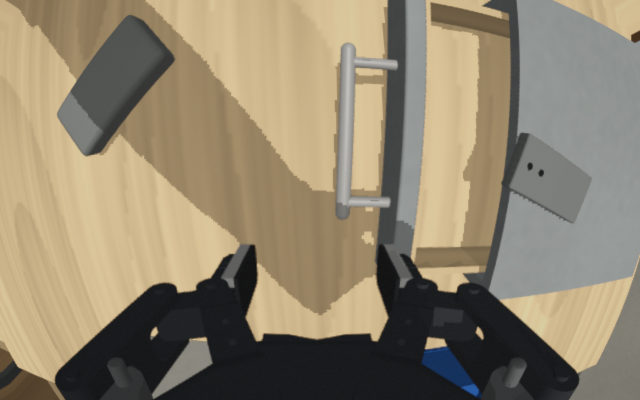

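```bash
python3 -c "
from h import *
w=W.load('w19')
P=w.plane([(348,47),(345,130),(343,213),(348,63),(346,202)],50);print('handle',P.round(1).tolist())
P=w.plane([(388,5),(388,130),(380,250)],60);print('front outer (z?)',P.round(1).tolist())
P=w.plane([(427,0),(423,130),(411,250)],73);print('front inner top',P.round(1).tolist())
P=w.plane([(518,12),(509,180),(487,298)],85);print('cab front edge',P.round(1).tolist())
pk(w,[(525,133),(592,178),(575,222),(508,184)],97)
"
```

```text
handle [[449.2, -278.2, 50.0], [444.7, -337.7, 50.0], [441.8, -398.4, 50.0], [448.6, -290.0, 50.0], [444.2, -390.1, 50.0]]
front outer (z?) [[477.5, -248.5, 60.0], [473.3, -337.9, 60.0], [468.5, -425.4, 60.0]]
front inner top [[501.7, -247.3, 73.0], [494.0, -337.3, 73.0], [488.6, -421.0, 73.0]]
cab front edge [[567.9, -249.0, 85.0], [556.9, -369.2, 85.0], [554.0, -463.4, 85.0]]
centre [ 591.9 -367.8] sides 83.0 37.5 yaw -21.8
```

```bash
python3 -c "
from h import *
mv([444.5,-338.3,250],86.5)
mv([444.5,-338.3,204],86.5)"
```

```text
shift cm [6.0, 1.93, 5.0] spin 1.2 rows>= 2 now [ 422.8 -397.4  300. ] yaw 87.66 F [ 0.4  0.1 -0.3] op 60.3 t 31.6 q6 0.74
shift cm [6.0, 1.93, 9.6] spin 1.2 rows>= 3 now [ 422.8 -397.4  300. ] yaw 87.66 F [ 0.4  0.1 -0.3] op 60.3 t 31.6 q6 0.74
```

Emit:
step_arm:
  targets:
    - [[6, 1.9, 2], 1.2]
    - [[6, 1.9, 5], 1.2]
    - [[6, 1.9, 5], 1.2]
    - [[6, 1.9, 5], 1.2]
    - [[6, 1.9, 5], 1.2]
  hand: 2.8

```text
clock: 32.15
ee_pos: [444.7, -340.5, 252.5]
eef_rot: [[0.063, 0.998, 0.002], [0.998, -0.063, -0.003], [-0.003, 0.002, -1.0]]
force: [-0.2, -0.7, 0.9]
opening: 28.1
```

```bash
python3 -c "
from h import *
W('w20')
mv([444.5,-338.3,204],86.5)"
```

```text
shift cm [0.27, -0.04, 4.89] spin -0.2 rows>= 1 now [ 444.8 -341.   252.9] yaw 86.35 F [-0.4 -0.2  0.7] op 27.9 t 32.2 q6 0.86
```

View pics/w20.png

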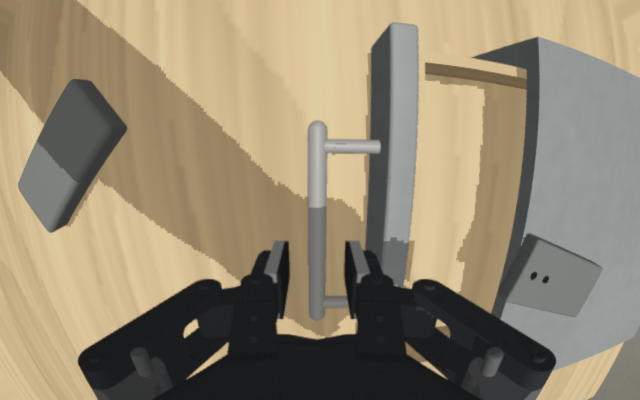

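Bar lies midway between the pads (bar at col 317, pads 285 and 350). Descend and grip.

Emit:
step_arm:
  targets:
    - [[0.2, 0, 2], 0]
    - [[0.2, 0, 4], 0]
    - [[0.2, 0, 4.8], 0]
    - [[0.2, 0, 4.8], 0]

```text
clock: 32.6
ee_pos: [444.7, -339.2, 203.9]
eef_rot: [[0.064, 0.998, 0.002], [0.998, -0.064, -0.002], [-0.001, 0.002, -1.0]]
force: [-0.1, 0.2, 0.6]
opening: 28.2
```

Emit:
step_arm:
  targets:
    - [[0, 0, 0], 0]
    - [[0, 0, 0], 0]
    - [[0, 0, 0], 0]
    - [[0, 0, 0], 0]
  hand: 0.5

```text
clock: 33.0
ee_pos: [444.7, -338.9, 204.0]
eef_rot: [[0.064, 0.998, 0.002], [0.998, -0.064, -0.003], [-0.003, 0.002, -1.0]]
force: [-0.3, -2.2, 5.8]
opening: 9.3
```

Emit:
step_arm:
  targets:
    - [[0, -1, 0], 0]
    - [[0, -2.2, 0], 0]
    - [[0, -3.4, 0], 0]
    - [[0, -4.6, 0], 0]
    - [[0, -5.8, 0], 0]
    - [[0, -7, 0], 0]
    - [[0, -7, 0], 0]

```text
clock: 33.7
ee_pos: [373.2, -334.2, 204.0]
eef_rot: [[0.065, 0.998, -0.0], [0.998, -0.065, -0.003], [-0.003, 0.0, -1.0]]
force: [-1.1, -0.7, 7.8]
opening: 9.7
```

Emit:
step_arm:
  targets:
    - [[0, -0.4, 0], 0]
    - [[0, -0.8, 0], 0]
    - [[0, -0.8, 0], 0]

```text
clock: 34.0
ee_pos: [366.0, -333.7, 204.0]
eef_rot: [[0.064, 0.998, 0.001], [0.998, -0.064, -0.003], [-0.003, 0.001, -1.0]]
force: [-0.5, -1.1, 6.7]
opening: 9.1
```

Emit:
step_arm:
  targets:
    - [[0, -0.4, 0], 0]
    - [[0, -0.8, 0], 0]
    - [[0, -0.8, 0], 0]

```text
clock: 34.3
ee_pos: [358.1, -333.2, 204.0]
eef_rot: [[0.064, 0.998, 0.001], [0.998, -0.064, -0.003], [-0.003, 0.001, -1.0]]
force: [-0.7, -0.5, 6.8]
opening: 9.7
```

Emit:
step_arm:
  targets:
    - [[0, -0.3, 0], 0]
    - [[0, -0.3, 0], 0]

```text
clock: 34.5
ee_pos: [355.3, -333.0, 204.0]
eef_rot: [[0.064, 0.998, 0.001], [0.998, -0.064, -0.003], [-0.003, 0.002, -1.0]]
force: [-1.3, -1.4, 6.0]
opening: 9.1
```

Emit:
step_arm:
  targets:
    - [[0, -0.3, 0], 0]
    - [[0, -0.3, 0], 0]

```text
clock: 34.7
ee_pos: [352.3, -332.8, 204.0]
eef_rot: [[0.064, 0.998, 0.001], [0.998, -0.064, -0.003], [-0.003, 0.002, -1.0]]
force: [0.6, -1.4, 6.1]
opening: 9.7
```

Emit:
step_arm:
  targets:
    - [[0, -0.4, 0], 0]
    - [[0, -0.4, 0], 0]

```text
clock: 34.9
ee_pos: [348.2, -332.5, 204.0]
eef_rot: [[0.064, 0.998, 0.001], [0.998, -0.064, -0.003], [-0.003, 0.001, -1.0]]
force: [-0.1, -1.5, 7.7]
opening: 9.5
```

Emit:
step_arm:
  targets:
    - [[0, -0.3, 0], 0]
    - [[0, -0.3, 0], 0]

```text
clock: 35.1
ee_pos: [345.6, -332.4, 204.0]
eef_rot: [[0.064, 0.998, 0.003], [0.998, -0.064, -0.003], [-0.002, 0.003, -1.0]]
force: [0.8, -0.5, 6.7]
opening: 9.3
```

```bash
python3 -c "
from h import *
W('w21')
mv([355,-334,204],86.5)"
```

```text
shift cm [-0.1, 0.95, -0.0] spin -0.2 rows>= 1 now [ 345.6 -332.4  204. ] yaw 86.35 F [ 0.8 -1.   6.6] op 9.0 t 35.1 q6 0.73
```

View pics/w21.png

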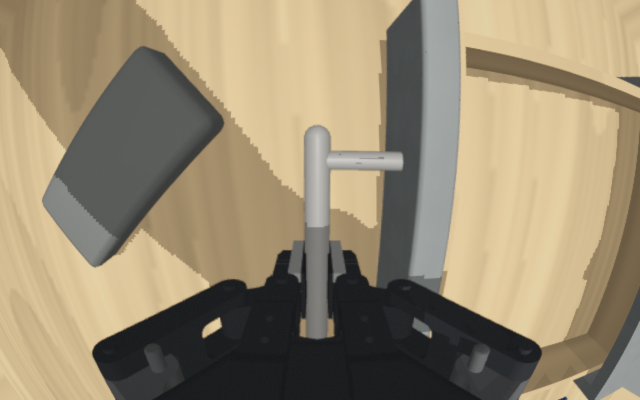

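Emit:
step_arm:
  targets:
    - [[0, -0.5, 0], 0]
    - [[0, -0.5, 0], 0]

```text
clock: 35.35
ee_pos: [343.6, -332.4, 204.0]
eef_rot: [[0.062, 0.998, 0.015], [0.998, -0.062, -0.003], [-0.002, 0.015, -1.0]]
force: [13.9, -2.5, -0.7]
opening: 9.6
```

Emit:
step_arm:
  targets:
    - [[0, -0.4, 0], 0]
    - [[0, -0.4, 0], 0]

```text
clock: 35.55
ee_pos: [342.0, -332.5, 204.1]
eef_rot: [[0.06, 0.998, 0.024], [0.998, -0.06, -0.003], [-0.001, 0.024, -1.0]]
force: [23.8, -3.0, -6.6]
opening: 9.5
```

Emit:
step_arm:
  targets:
    - [[0, -0.3, 0], 0]
    - [[0, -0.3, 0], 0]

```text
clock: 35.75
ee_pos: [340.8, -332.4, 204.1]
eef_rot: [[0.059, 0.998, 0.03], [0.998, -0.059, -0.003], [-0.001, 0.03, -1.0]]
force: [31.7, -2.8, -11.3]
opening: 9.4
```

Emit:
step_arm:
  targets:
    - [[0, 1, 0], 0]
    - [[0, 1.1, 0], 0]
    - [[0, 1.1, 0], 0]

```text
clock: 36.05
ee_pos: [345.4, -332.4, 204.0]
eef_rot: [[0.063, 0.998, 0.004], [0.998, -0.063, -0.003], [-0.003, 0.004, -1.0]]
force: [3.8, -0.6, 6.3]
opening: 9.2
```

Emit:
step_arm:
  targets:
    - [[0, 0, 0], 0]
    - [[0, 0, 0], 0]
    - [[0, 0, -2], 0]
    - [[0, 0, -6], 0]
    - [[0, 0, -10], 0]
    - [[0, 0, -10], 0]
  hand: 2.8

```text
clock: 36.65
ee_pos: [345.2, -332.9, 307.8]
eef_rot: [[0.064, 0.998, 0.005], [0.998, -0.064, -0.007], [-0.006, 0.006, -1.0]]
force: [-0.1, -0.7, 0.2]
opening: 27.8
```

```bash
python3 -c "
from h import *
W('w22')
mv([400,-110,300],176)"
```

```text
shift cm [22.54, 4.1, 0.5] spin -89.7 rows>= 11 now [ 344.7 -332.3  305. ] yaw 86.35 F [ 0.5 -0.2  0.1] op 28.2 t 36.7 q6 0.73
```

View pics/w22.png

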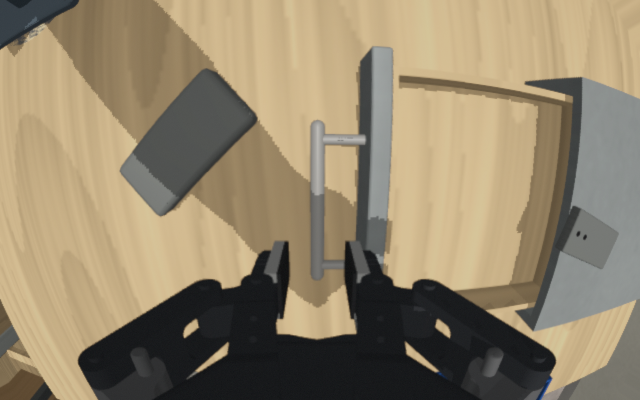

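```bash
python3 -c "
from h import *
T=camera('top')
save('t2',cv2.resize(T['image'][130:290,150:400],None,fx=3,fy=3,interpolation=cv2.INTER_CUBIC))
mv([412,-22,270],-174)"
```

```text
shift cm [31.34, 4.79, 3.28] spin -99.7 rows>= 12 now [ 344.3 -331.7  302.8] yaw 86.35 F [ 0.1 -0.5 -0.9] op 28.1 t 36.8 q6 0.73
```

View pics/t2.png

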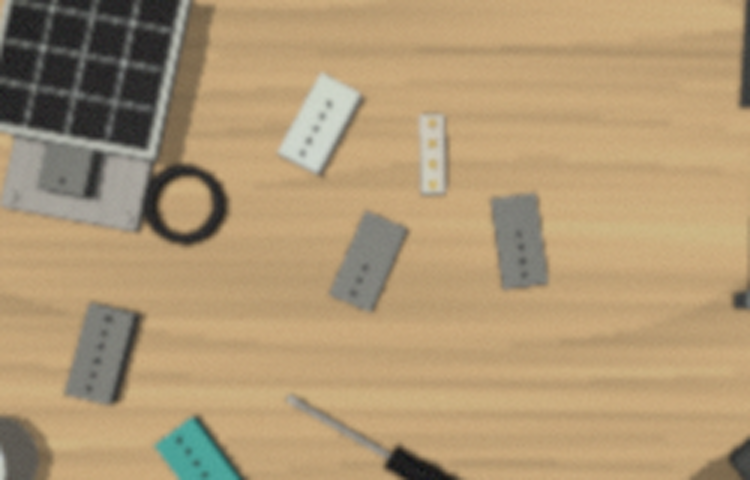

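Emit:
step_arm:
  targets:
    - [[10, 1.5, 0], -20]
    - [[20, 3, 2], -40]
    - [[31.3, 4.8, 3], -85]
    - [[31.3, 4.8, 3], -85]
    - [[31.3, 4.8, 3], -85]
    - [[31.3, 4.8, 3], -85]
    - [[31.3, 4.8, 3], -85]
    - [[31.3, 4.8, 3], -85]
    - [[31.3, 4.8, 3], -85]
    - [[31.3, 4.8, 3], -85]
  hand: 6.2

```text
clock: 37.75
ee_pos: [410.9, -21.7, 269.5]
eef_rot: [[-0.99, 0.143, -0.006], [0.143, 0.99, 0.001], [0.006, 0.0, -1.0]]
force: [0.1, 0.6, 0.2]
opening: 62.0
```

Emit:
step_arm:
  targets:
    - [[0, 0, 0], -17]
    - [[0, 0, 0], -17]
    - [[0, 0, 0], -17]
    - [[0, 0, 0], -17]

```text
clock: 38.15
ee_pos: [411.4, -22.3, 270.6]
eef_rot: [[-0.99, -0.142, -0.004], [-0.142, 0.99, 0.001], [0.004, 0.001, -1.0]]
force: [1.0, -1.2, -0.4]
opening: 62.1
```

```bash
python3 -c "
from h import *
W('w23')
mv([412,-22,270],-172)"
```

```text
shift cm [-0.04, 0.03, 0.11] spin 0.2 rows>= 1 now [411.6 -22.3 271.1] yaw -171.8 F [-0.   0.2 -0.1] op 61.8 t 38.2 q6 -0.36
```

View pics/w23.png

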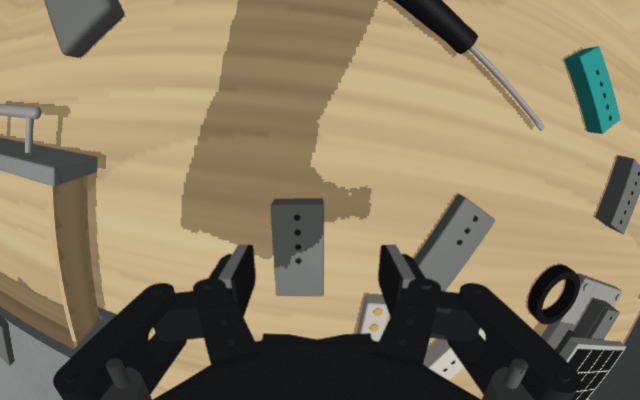

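```bash
python3 -c "
from h import *
w=W.load('w23')
pk(w,[(273,208),(325,207),(324,296),(275,297)],19)
print(w.plane([(460,195),(412,262)],14).round(1).tolist())
print(w.plane([(365,294),(385,294),(358,332)],16).round(1).tolist())
"
```

```text
centre [447.4 -30.8] sides 38.8 77.3 yaw 7.3
[[381.8, 90.8, 14.0], [444.3, 63.3, 14.0]]
[[477.9, 29.0, 16.0], [476.2, 46.5, 16.0], [519.9, 31.7, 16.0]]
```

```bash
python3 -c "
from h import *
mv([446.5,-30.8,177],-172.7)"
```

```text
shift cm [-3.33, -1.33, 9.41] spin 0.9 rows>= 3 now [411.6 -22.3 271.1] yaw -171.8 F [-0.   0.2 -0.1] op 61.8 t 38.2 q6 -0.36
```

Emit:
step_arm:
  targets:
    - [[-3.3, -1.3, 0], 0.9]
    - [[-3.3, -1.3, 4], 0.9]
    - [[-3.3, -1.3, 8], 0.9]
    - [[-3.3, -1.3, 9.4], 0.9]
    - [[-3.3, -1.3, 9.4], 0.9]
    - [[-3.3, -1.3, 9.4], 0.9]

```text
clock: 38.8
ee_pos: [446.7, -30.5, 178.5]
eef_rot: [[-0.992, -0.129, -0.001], [-0.129, 0.992, 0.0], [0.001, 0.0, -1.0]]
force: [-0.1, -0.8, -0.1]
opening: 61.8
```

Emit:
step_arm:
  targets:
    - [[0, 0, 0], 0]
    - [[0, 0, 0], 0]
    - [[0, 0, 0], 0]
    - [[0, 0, 0], 0]
  hand: 3

```text
clock: 39.2
ee_pos: [448.0, -30.7, 180.6]
eef_rot: [[-0.992, -0.13, 0.004], [-0.13, 0.992, -0.001], [-0.004, -0.001, -1.0]]
force: [-1.0, 1.0, 5.7]
opening: 38.7
```

Emit:
step_arm:
  targets:
    - [[0, 0, -5], 0]
    - [[0, 0, -10], 0]
    - [[0, 0, -10], 0]

```text
clock: 39.5
ee_pos: [449.6, -31.1, 286.3]
eef_rot: [[-0.991, -0.13, 0.014], [-0.13, 0.992, -0.003], [-0.014, -0.005, -1.0]]
force: [0.7, -0.5, -0.1]
opening: 38.9
```

```bash
python3 -c "
from h import *
W('w24')
mv([472.5,-390,290],176.5)"
```

```text
shift cm [2.3, -35.92, -0.69] spin 11.0 rows>= 8 now [448.7 -30.9 283.1] yaw -172.55 F [-0.  -0.6 -0.8] op 39.0 t 39.5 q6 -0.35
```

View pics/w24.png

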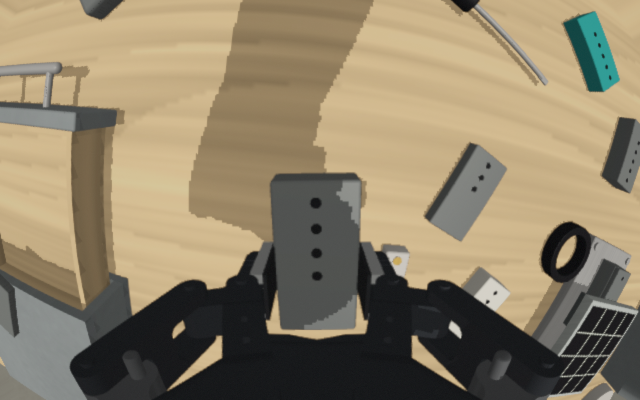

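```bash
python3 -c "
from h import *
mv([469.6,-388,285],176.5)"
```

```text
shift cm [2.56, -35.68, -0.19] spin 11.0 rows>= 8 now [448.7 -30.9 283.1] yaw -172.55 F [-0.  -0.6 -0.8] op 39.0 t 39.5 q6 -0.35
```

Emit:
step_arm:
  targets:
    - [[2.6, -35.7, 0], 11]
    - [[2.6, -35.7, 0], 11]
    - [[2.6, -35.7, 0], 11]
    - [[2.6, -35.7, 0], 11]
    - [[2.6, -35.7, 0], 11]
    - [[2.6, -35.7, 0], 11]
    - [[2.6, -35.7, 0], 11]
    - [[2.6, -35.7, 0], 11]
    - [[2.6, -35.7, 0], 11]
    - [[2.6, -35.7, 0], 11]

```text
clock: 40.55
ee_pos: [467.1, -386.7, 277.2]
eef_rot: [[-0.998, 0.061, -0.002], [0.061, 0.998, 0.003], [0.002, 0.003, -1.0]]
force: [-0.5, 0.4, -0.7]
opening: 38.9
```

```bash
python3 -c "
from h import *
W('w25')
T=camera('top')
save('t3',cv2.resize(T['image'][60:240,380:520],None,fx=3.3,fy=3.3,interpolation=cv2.INTER_CUBIC))
mv([469.6,-388,206],176.5)"
```

```text
shift cm [-0.22, -0.18, 7.22] spin 0.1 rows>= 2 now [ 467.5 -386.1  278.2] yaw 176.56 F [ 0.8  0.4 -0.8] op 38.9 t 40.6 q6 -0.74
```

View pics/w25.png

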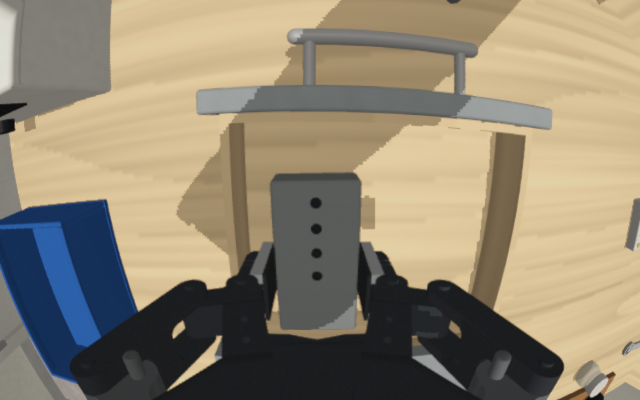

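View pics/t3.png

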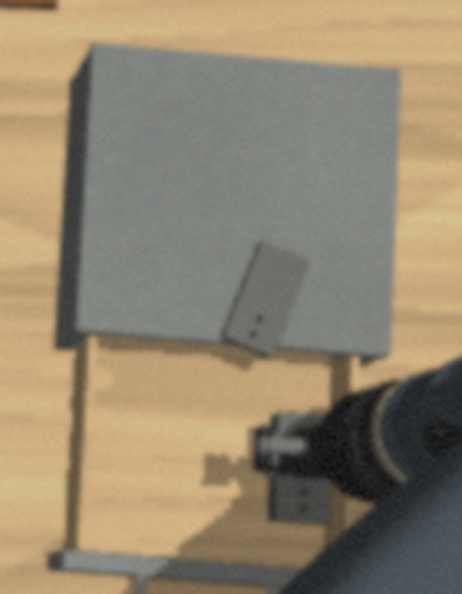

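```bash
python3 -c "
from h import *
w=W.load('w25')
ax=np.array([.998,-.061]);ay=np.array([.061,.998]);o=np.array([497.5,-341.8])
for z in (63,22):
  P=w.plane([(230,130),(245,130),(234,250),(250,230),(497,138),(524,138),(471,290),(495,290),(380,115),(230,115)],z)[:,:2]-o
  print(z,(P@ax).round(0),(P@ay).round(0))
P=w.plane([(380,113),(380,87),(300,35),(475,50)],73)[:,:2]-o;print((P@ax).round(0),(P@ay).round(0))
P=w.plane([(385,42)],50)[:,:2]-o;print((P@ax).round(0),(P@ay).round(0))
"
```

```text
63 [ -91.  -91.  -13.  -28.  -90.  -92.   23.   26.  -99. -100.] [ -98.  -89. -101.  -89.   73.   97.   71.   94.   -9.  -98.]
22 [ -90.  -89.    5.  -12.  -89.  -91.   50.   53. -100. -101.] [-110.  -98. -113.  -98.  100.  129.   97.  126.   -0. -109.]
[-100. -115. -144. -144.] [-11. -11. -55.  49.]
[-148.] [-3.]
```

Emit:
step_arm:
  targets:
    - [[-0.2, -0.2, 3], 0]
    - [[-0.2, -0.2, 6], 0]
    - [[-0.2, -0.2, 7], 0]
    - [[-0.2, -0.2, 7], 0]
    - [[-0.2, -0.2, 7], 0]

```text
clock: 41.15
ee_pos: [469.7, -389.5, 209.7]
eef_rot: [[-0.998, 0.061, 0.001], [0.061, 0.998, -0.001], [-0.001, -0.001, -1.0]]
force: [0.9, 0.3, -0.7]
opening: 39.1
```

Emit:
step_arm:
  targets:
    - [[0, 0, 0.2], 0]
    - [[0, 0, 0.2], 0]

```text
clock: 41.35
ee_pos: [469.8, -390.4, 208.2]
eef_rot: [[-0.998, 0.062, 0.002], [0.062, 0.998, -0.002], [-0.002, -0.002, -1.0]]
force: [0.3, 0.2, -0.8]
opening: 38.7
```

Emit:
step_arm:
  targets:
    - [[0, 0, 0.2], 0]
    - [[0, 0, 0.2], 0]

```text
clock: 41.55
ee_pos: [469.3, -390.1, 204.8]
eef_rot: [[-0.998, 0.062, 0.0], [0.062, 0.998, -0.0], [-0.0, -0.0, -1.0]]
force: [-0.2, -0.0, -1.1]
opening: 39.2
```

Emit:
step_arm:
  targets:
    - [[0, 0, 0.2], 0]
    - [[0, 0, 0.2], 0]

```text
clock: 41.75
ee_pos: [469.4, -390.2, 202.8]
eef_rot: [[-0.998, 0.062, 0.001], [0.062, 0.998, -0.001], [-0.001, -0.001, -1.0]]
force: [0.1, -0.9, 1.2]
opening: 39.1
```

Emit:
step_arm:
  targets:
    - [[0, 0, 0], 0]
    - [[0, 0, 0], 0]
    - [[0, 0, 0], 0]
    - [[0, 0, -4], 0]
    - [[0, 0, -8], 0]
    - [[0, 0, -8], 0]
  hand: 4.9

```text
clock: 42.35
ee_pos: [470.9, -391.6, 290.1]
eef_rot: [[-0.998, 0.062, 0.009], [0.062, 0.998, -0.009], [-0.01, -0.009, -1.0]]
force: [0.9, -0.9, 0.4]
opening: 49.0
```

```bash
python3 -c "
from h import *
W('w26')
mv([400,80,285],160)"
```

```text
shift cm [9.93, 46.59, 0.22] spin 16.5 rows>= 10 now [ 470.4 -391.1  287.2] yaw 176.46 F [-0.9  0.2 -0.3] op 49.0 t 42.4 q6 -0.74
```

View pics/w26.png

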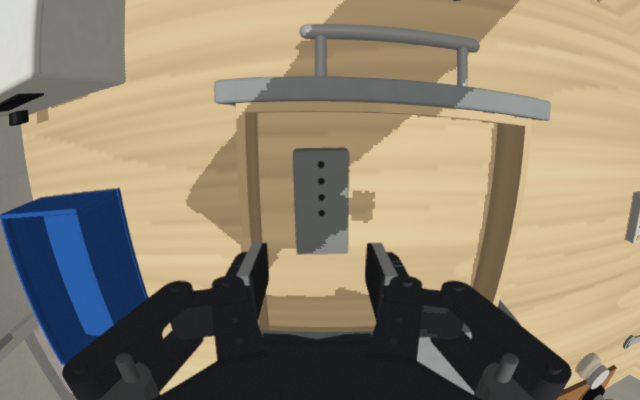

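```bash
python3 -c "
from h import *
T=camera('top')
print(pix2plane(T,[(272.8,217)],16))
mv([395,115,285],155)"
```

```text
[[426.20951576  97.00163456  16.        ]]
shift cm [10.59, 49.99, -0.03] spin 21.5 rows>= 11 now [ 469.8 -390.5  284.7] yaw 176.46 F [-0.6 -0.5 -0.3] op 49.1 t 42.5 q6 -0.74
```

Emit:
step_arm:
  targets:
    - [[10.6, 50, 0], 21.5]
    - [[10.6, 50, 0], 21.5]
    - [[10.6, 50, 0], 21.5]
    - [[10.6, 50, 0], 21.5]
    - [[10.6, 50, 0], 21.5]
    - [[10.6, 50, 0], 21.5]
    - [[10.6, 50, 0], 21.5]
    - [[10.6, 50, 0], 21.5]
    - [[10.6, 50, 0], 21.5]
    - [[10.6, 50, 0], 21.5]
  hand: 6.2

```text
clock: 43.45
ee_pos: [394.5, 106.4, 280.9]
eef_rot: [[-0.906, 0.424, -0.002], [0.424, 0.906, -0.0], [0.002, -0.001, -1.0]]
force: [0.9, 0.2, -0.1]
opening: 61.6
```

Emit:
step_arm:
  targets:
    - [[0, 0, 0], 0]
    - [[0, 0, 0], 0]

```text
clock: 43.65
ee_pos: [395.0, 105.9, 281.0]
eef_rot: [[-0.908, 0.419, -0.003], [0.419, 0.908, -0.001], [0.002, -0.002, -1.0]]
force: [-0.5, 0.3, -0.7]
opening: 62.2
```

```bash
python3 -c "
from h import *
W('w27')
mv([395,115,285],155)"
```

```text
shift cm [0.47, 0.91, -0.38] spin 0.0 rows>= 1 now [395.4 104.8 281.2] yaw 155.04 F [ 0.5 -0.6 -0.4] op 61.8 t 43.7 q6 0.53
```

View pics/w27.png

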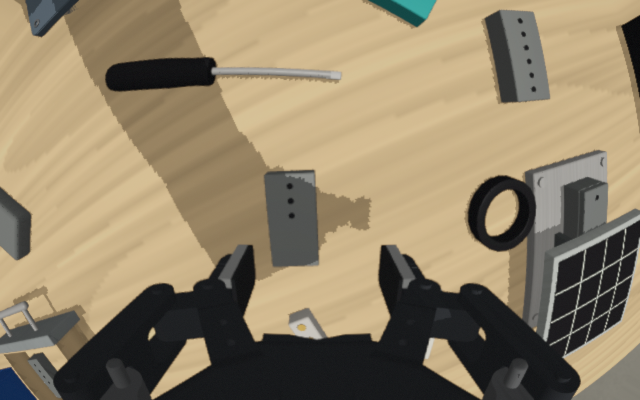

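```bash
python3 -c "
from h import *
w=W.load('w27')
pk(w,[(265,175),(315,172),(318,265),(271,266)],15)
pk(w,[(265,175),(315,172),(318,265),(271,266)],12)
print(w.plane([(300,310),(325,325),(290,330)],16).round(1).tolist())
"
```

```text
centre [397.6  82.2] sides 38.9 79.1 yaw -23.5
centre [398.4  81.6] sides 39.4 80.1 yaw -23.5
[[476.5, 50.9, 16.0], [502.0, 64.4, 16.0], [494.1, 31.7, 16.0]]
```

```bash
python3 -c "
from h import *
T=camera('top')
save('t4',cv2.resize(T['image'][130:290,150:400],None,fx=3,fy=3,interpolation=cv2.INTER_CUBIC))
print(pix2plane(T,[(272.8,217),(322,210),(236,217)],18).round(0), proj(T,[[398,82,16],[446,-31,20]]).round(0))
mv([395,115,285],155)"
```

```text
[[426.  97.  18.]
 [446. -30.  18.]
 [425. 191.  18.]] [[278. 228.]
 [322. 210.]]
shift cm [0.53, 0.96, -0.36] spin -0.1 rows>= 1 now [395.7 104.  281.4] yaw 154.92 F [ 0.1 -0.3  0.1] op 62.1 t 43.8 q6 0.53
```

View pics/t4.png

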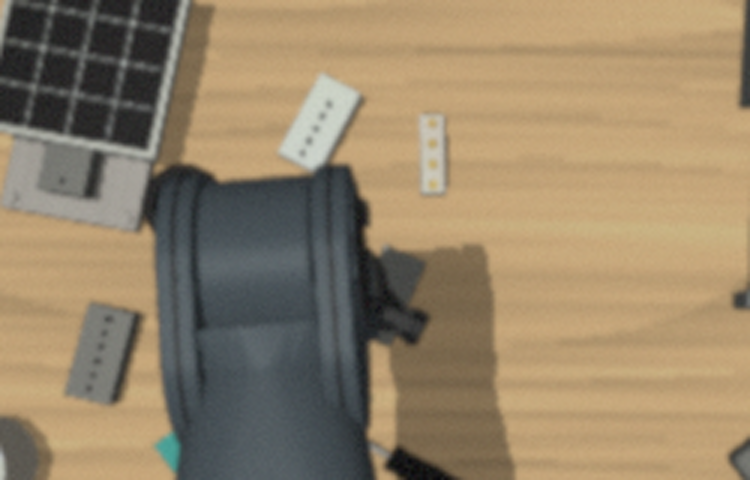

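```bash
python3 -c "
from h import *
mv([398,82,176],156.5)"
```

```text
shift cm [-1.14, -1.9, 10.54] spin -1.6 rows>= 3 now [395.7 104.  281.4] yaw 154.92 F [ 0.1 -0.3  0.1] op 62.1 t 43.8 q6 0.53
```

Emit:
step_arm:
  targets:
    - [[-1.1, -1.9, 3], -1.6]
    - [[-1.1, -1.9, 6], -1.6]
    - [[-1.1, -1.9, 6], -1.6]
    - [[-1.1, -1.9, 6], -1.6]

```text
clock: 44.15
ee_pos: [397.7, 81.5, 222.1]
eef_rot: [[-0.916, 0.401, -0.002], [0.401, 0.916, -0.0], [0.002, -0.001, -1.0]]
force: [0.7, 0.0, -0.0]
opening: 61.9
```

```bash
python3 -c "
from h import *
w=W('w28')
mv([398,82,176],156.5)"
```

```text
shift cm [0.04, 0.0, 4.73] spin -0.1 rows>= 1 now [398.4  81.8 223.3] yaw 156.42 F [-0.4  0.5  0.2] op 61.9 t 44.2 q6 0.45
```

View pics/w28.png

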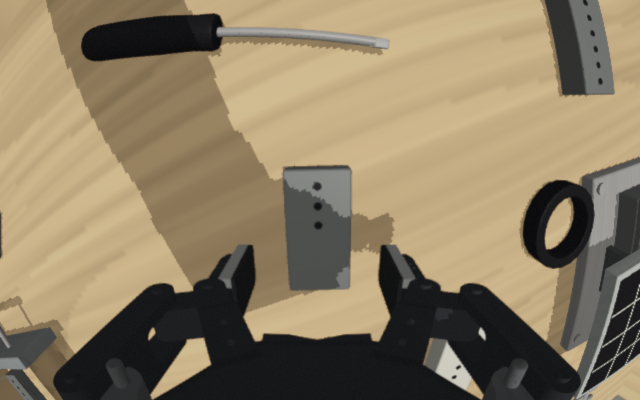

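Emit:
step_arm:
  targets:
    - [[0, 0, 3], 0]
    - [[0, 0, 4.7], 0]
    - [[0, 0, 4.7], 0]
    - [[0, 0, 4.7], 0]

```text
clock: 44.6
ee_pos: [398.7, 82.7, 177.1]
eef_rot: [[-0.917, 0.398, 0.002], [0.398, 0.917, 0.0], [-0.002, 0.001, -1.0]]
force: [-0.4, 0.0, 0.5]
opening: 62.1
```

Emit:
step_arm:
  targets:
    - [[0, 0, 0], 0]
    - [[0, 0, 0], 0]
    - [[0, 0, 0], 0]
    - [[0, 0, 0], 0]
  hand: 3

```text
clock: 45.0
ee_pos: [399.2, 82.8, 177.6]
eef_rot: [[-0.917, 0.398, 0.004], [0.398, 0.918, 0.0], [-0.004, 0.002, -1.0]]
force: [0.8, 0.2, 6.2]
opening: 39.1
```

Emit:
step_arm:
  targets:
    - [[0, 0, -5], 0]
    - [[0, 0, -10.5], 0]
    - [[0, 0, -10.5], 0]

```text
clock: 45.3
ee_pos: [400.3, 82.9, 287.5]
eef_rot: [[-0.917, 0.398, 0.013], [0.398, 0.917, 0.001], [-0.011, 0.006, -1.0]]
force: [1.3, -1.0, 0.2]
opening: 38.8
```

```bash
python3 -c "
from h import *
w=W('w29')
mv([469.4,-390,285],176.5)"
```

```text
shift cm [-25.19, -40.62, 0.06] spin -19.9 rows>= 10 now [399.8  82.9 285.6] yaw 156.56 F [ 0.6 -0.1 -1.2] op 38.7 t 45.4 q6 0.45
```

View pics/w29.png

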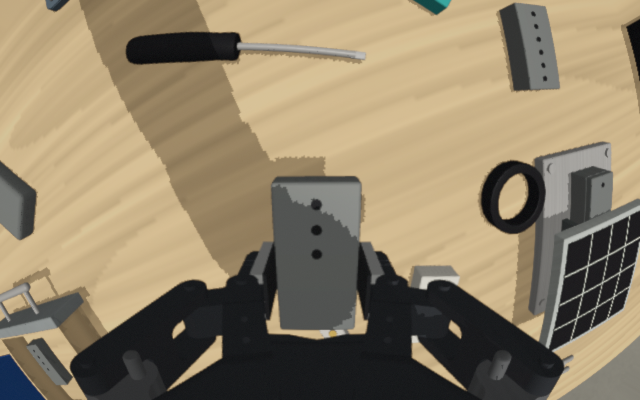

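Emit:
step_arm:
  targets:
    - [[-25.2, -40.6, 0], -20]
    - [[-25.2, -40.6, 0], -20]
    - [[-25.2, -40.6, 0], -20]
    - [[-25.2, -40.6, 0], -20]
    - [[-25.2, -40.6, 0], -20]
    - [[-25.2, -40.6, 0], -20]
    - [[-25.2, -40.6, 0], -20]
    - [[-25.2, -40.6, 0], -20]
    - [[-25.2, -40.6, 0], -20]
    - [[-25.2, -40.6, 0], -20]

```text
clock: 46.35
ee_pos: [467.1, -391.9, 278.3]
eef_rot: [[-0.998, 0.061, -0.002], [0.061, 0.998, 0.002], [0.002, 0.002, -1.0]]
force: [1.3, 1.0, 0.7]
opening: 39.0
```

```bash
python3 -c "
from h import *
mv([469.4,-390,285],176.5)"
```

```text
shift cm [-0.22, 0.2, -0.67] spin 0.0 rows>= 1 now [ 467.1 -391.9  278.3] yaw 176.52 F [1.3 1.  0.7] op 39.0 t 46.4 q6 -0.75
```

Emit:
step_arm:
  targets:
    - [[-0.2, 0.1, 2], 0]
    - [[-0.2, 0.1, 4.5], 0]
    - [[-0.2, 0.1, 5.2], 0]
    - [[-0.2, 0.1, 5.2], 0]
    - [[-0.2, 0.1, 5.2], 0]

```text
clock: 46.85
ee_pos: [469.7, -388.7, 228.6]
eef_rot: [[-0.998, 0.06, -0.0], [0.06, 0.998, 0.0], [0.0, 0.0, -1.0]]
force: [0.1, 0.6, 0.3]
opening: 38.5
```

Emit:
step_arm:
  targets:
    - [[0, 0, 0.2], 0]
    - [[0, 0, 0.2], 0]

```text
clock: 47.05
ee_pos: [470.0, -389.2, 227.9]
eef_rot: [[-0.998, 0.06, 0.002], [0.06, 0.998, -0.002], [-0.002, -0.002, -1.0]]
force: [-0.7, 1.5, -2.0]
opening: 39.0
```

Emit:
step_arm:
  targets:
    - [[0, 0, 0.2], 0]
    - [[0, 0, 0.2], 0]

```text
clock: 47.25
ee_pos: [469.7, -389.0, 224.8]
eef_rot: [[-0.998, 0.06, 0.0], [0.06, 0.998, -0.0], [-0.0, -0.0, -1.0]]
force: [-0.0, 0.1, -0.9]
opening: 39.0
```

Emit:
step_arm:
  targets:
    - [[0, 0, 0.3], 0]
    - [[0, 0, 0.3], 0]

```text
clock: 47.45
ee_pos: [469.5, -388.9, 221.0]
eef_rot: [[-0.998, 0.06, -0.001], [0.06, 0.998, 0.001], [0.001, 0.001, -1.0]]
force: [-0.3, 0.2, -0.4]
opening: 38.6
```

Emit:
step_arm:
  targets:
    - [[0, 0, 0.1], 0]
    - [[0, 0, 0.1], 0]

```text
clock: 47.65
ee_pos: [469.6, -389.0, 220.2]
eef_rot: [[-0.998, 0.06, -0.0], [0.06, 0.998, 0.0], [0.0, 0.0, -1.0]]
force: [-0.2, 0.7, -0.4]
opening: 38.7
```

Nearly resting (about 0.5 mm). Release.

Emit:
step_arm:
  targets:
    - [[0, 0, 0], 0]
    - [[0, 0, 0], 0]
    - [[0, 0, 0], 0]
    - [[0, 0, -3], 0]
    - [[0, 0, -7], 0]
    - [[0, 0, -7], 0]
  hand: 4.9

```text
clock: 48.25
ee_pos: [471.2, -390.6, 297.8]
eef_rot: [[-0.998, 0.06, 0.009], [0.06, 0.998, -0.009], [-0.009, -0.008, -1.0]]
force: [1.1, -1.5, 0.9]
opening: 49.2
```

```bash
python3 -c "
from h import *
w=W('w30')
mv([345,325,290],168)"
```

```text
shift cm [16.84, 70.64, 0.52] spin 8.6 rows>= 15 now [ 470.7 -390.2  295.2] yaw 176.56 F [ 0.1  1.  -0. ] op 49.3 t 48.3 q6 -0.74
```

View pics/w30.png

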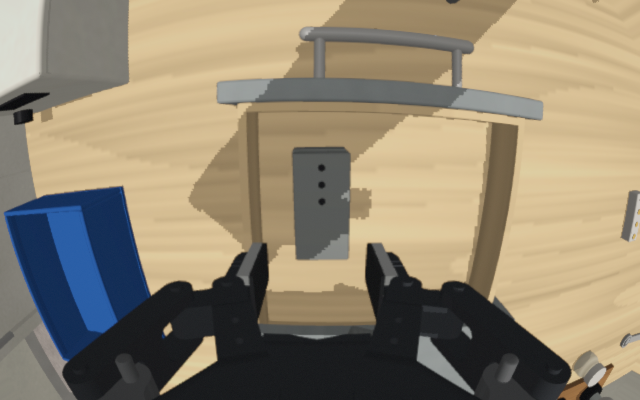

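Emit:
step_arm:
  targets:
    - [[16.8, 70.6, 0.5], 8.6]
    - [[16.8, 70.6, 0.5], 8.6]
    - [[16.8, 70.6, 0.5], 8.6]
    - [[16.8, 70.6, 0.5], 8.6]
    - [[16.8, 70.6, 0.5], 8.6]
    - [[16.8, 70.6, 0.5], 8.6]
    - [[16.8, 70.6, 0.5], 8.6]
    - [[16.8, 70.6, 0.5], 8.6]
    - [[16.8, 70.6, 0.5], 8.6]
    - [[16.8, 70.6, 0.5], 8.6]
  hand: 6.2

```text
clock: 49.3
ee_pos: [382.2, 105.1, 286.4]
eef_rot: [[-0.978, 0.209, -0.0], [0.209, 0.978, 0.0], [0.0, 0.0, -1.0]]
force: [1.9, 0.5, -0.6]
opening: 62.0
```

```bash
python3 -c "
from h import *
mv([330,325,280],168)"
```

```text
shift cm [9.7, 20.41, 0.64] spin -0.1 rows>= 5 now [382.2 105.1 286.4] yaw 167.93 F [ 1.9  0.5 -0.6] op 62.0 t 49.3 q6 0.31
```

Emit:
step_arm:
  targets:
    - [[9.7, 20.4, 0.6], 0]
    - [[9.7, 20.4, 0.6], 0]
    - [[9.7, 20.4, 0.6], 0]
    - [[9.7, 20.4, 0.6], 0]
    - [[9.7, 20.4, 0.6], 0]
    - [[9.7, 20.4, 0.6], 0]
    - [[9.7, 20.4, 0.6], 0]
    - [[9.7, 20.4, 0.6], 0]

```text
clock: 50.1
ee_pos: [331.1, 322.2, 280.5]
eef_rot: [[-0.978, 0.21, -0.001], [0.21, 0.978, -0.001], [0.0, -0.001, -1.0]]
force: [0.5, 0.2, 0.6]
opening: 61.7
```

```bash
python3 -c "
from h import *
w=W('w31')
mv([330,325,280],168)"
```

```text
shift cm [0.19, 0.26, 0.07] spin -0.1 rows>= 1 now [331.3 322.1 280.7] yaw 167.86 F [ 0.3  0.4 -0.4] op 62.1 t 50.1 q6 0.84
```

View pics/w31.png

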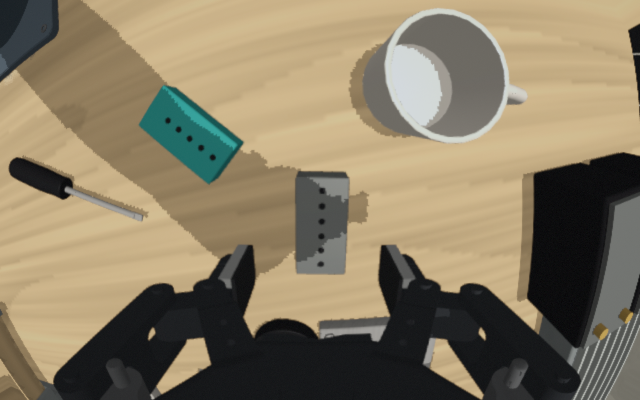

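```bash
python3 -c "
from h import *
w=W.load('w31')
pk(w,[(297,178),(349,178),(346,273),(296,273)],26)
print(w.plane([(243,147),(212,183)],22).round(),w.plane([(375,130)],20).round())
mv([345,321,176],168)"
```

```text
centre [345.4 322.9] sides 38.2 78.4 yaw -12.9
[[272. 278.  22.]
 [293. 247.  22.]] [[281. 377.  20.]]
shift cm [-1.36, 0.18, 10.47] spin -0.1 rows>= 3 now [331.3 322.1 280.7] yaw 167.86 F [ 0.3  0.4 -0.4] op 62.1 t 50.1 q6 0.84
```

Emit:
step_arm:
  targets:
    - [[-1.4, 0, 4], 0.8]
    - [[-1.4, 0, 8], 0.8]
    - [[-1.4, 0, 10.3], 0.8]
    - [[-1.4, 0, 10.3], 0.8]
    - [[-1.4, 0, 10.3], 0.8]

```text
clock: 50.65
ee_pos: [345.0, 319.3, 178.3]
eef_rot: [[-0.975, 0.224, -0.0], [0.224, 0.975, -0.0], [0.0, -0.001, -1.0]]
force: [0.1, 1.1, 0.6]
opening: 62.0
```

Emit:
step_arm:
  targets:
    - [[0, 0, 0], 0]
    - [[0, 0, 0], 0]
    - [[0, 0, 0], 0]
    - [[0, 0, 0], 0]
  hand: 3

```text
clock: 51.05
ee_pos: [346.0, 321.0, 180.7]
eef_rot: [[-0.975, 0.222, 0.005], [0.222, 0.975, 0.003], [-0.004, 0.003, -1.0]]
force: [0.6, -1.3, 6.3]
opening: 39.4
```

Emit:
step_arm:
  targets:
    - [[0, 0, -5], 0]
    - [[0, 0, -10.5], 0]
    - [[0, 0, -10.5], 0]

```text
clock: 51.35
ee_pos: [346.7, 321.7, 290.6]
eef_rot: [[-0.975, 0.222, 0.011], [0.222, 0.975, 0.008], [-0.009, 0.01, -1.0]]
force: [1.1, 1.2, 0.1]
opening: 39.0
```

```bash
python3 -c "
from h import *
w=W('w32')
mv([475.4,-292,290],176.5)"
```

```text
shift cm [-26.21, -56.95, -0.14] spin -9.3 rows>= 13 now [346.2 321.4 288.6] yaw 167.17 F [ 1.   0.2 -1.1] op 39.3 t 51.4 q6 0.83
```

View pics/w32.png

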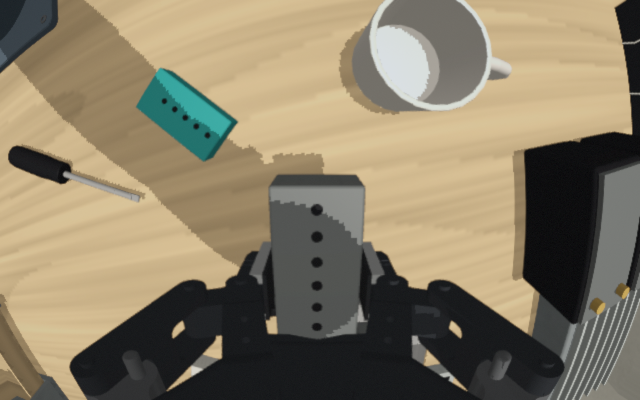

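Emit:
step_arm:
  targets:
    - [[-26.2, -57, 0], -9.3]
    - [[-26.2, -57, 0], -9.3]
    - [[-26.2, -57, 0], -9.3]
    - [[-26.2, -57, 0], -9.3]
    - [[-26.2, -57, 0], -9.3]
    - [[-26.2, -57, 0], -9.3]
    - [[-26.2, -57, 0], -9.3]
    - [[-26.2, -57, 0], -9.3]
    - [[-26.2, -57, 0], -9.3]
    - [[-26.2, -57, 0], -9.3]

```text
clock: 52.4
ee_pos: [445.4, -164.5, 281.3]
eef_rot: [[-0.998, 0.062, -0.002], [0.062, 0.998, 0.002], [0.002, 0.001, -1.0]]
force: [0.9, 1.0, -0.8]
opening: 39.2
```

```bash
python3 -c "
from h import *
mv([475.4,-292.4,280],176.5)"
```

```text
shift cm [-3.79, -12.57, 0.13] spin -0.1 rows>= 3 now [ 445.4 -164.5  281.3] yaw 176.44 F [ 0.9  1.  -0.8] op 39.2 t 52.4 q6 -0.43
```

Emit:
step_arm:
  targets:
    - [[-3.8, -12.6, 0], 0]
    - [[-3.8, -12.6, 0], 0]
    - [[-3.8, -12.6, 0], 0]
    - [[-3.8, -12.6, 0], 0]
    - [[-3.8, -12.6, 0], 0]

```text
clock: 52.9
ee_pos: [475.6, -290.9, 280.9]
eef_rot: [[-0.998, 0.063, -0.003], [0.063, 0.998, 0.003], [0.003, 0.003, -1.0]]
force: [0.0, 0.5, -1.1]
opening: 39.1
```

```bash
python3 -c "
from h import *
w=W('w33')
mv([475.4,-292.4,206],176.5)"
```

```text
shift cm [0.01, -0.23, 7.53] spin -0.0 rows>= 2 now [ 475.6 -290.1  281.3] yaw 176.46 F [-0.4  0.4 -1.6] op 39.2 t 53.0 q6 -0.61
```

View pics/w33.png

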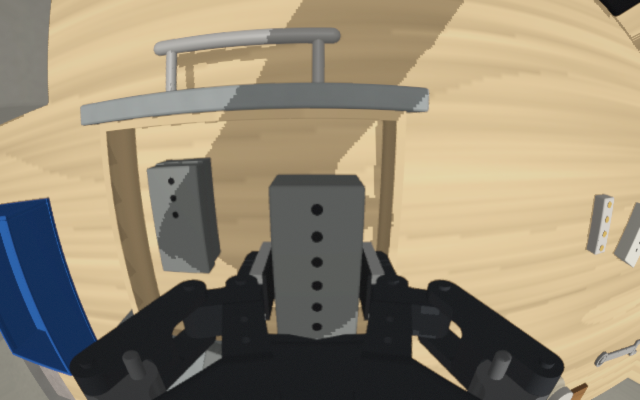

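Emit:
step_arm:
  targets:
    - [[0, -0.5, 3], 0]
    - [[0, -0.5, 6], 0]
    - [[0, -0.5, 7.2], 0]
    - [[0, -0.5, 7.2], 0]
    - [[0, -0.5, 7.2], 0]
    - [[0, -0.5, 7.2], 0]

```text
clock: 53.55
ee_pos: [476.7, -296.0, 213.1]
eef_rot: [[-0.998, 0.061, 0.003], [0.061, 0.998, -0.002], [-0.003, -0.002, -1.0]]
force: [-0.5, -0.7, -1.2]
opening: 39.2
```

Emit:
step_arm:
  targets:
    - [[0, 0, 0.3], 0]
    - [[0, 0, 0.3], 0]
    - [[0, 0, 0.3], 0]

```text
clock: 53.85
ee_pos: [476.0, -296.0, 208.5]
eef_rot: [[-0.998, 0.062, 0.001], [0.062, 0.998, -0.0], [-0.001, -0.0, -1.0]]
force: [-0.0, 0.9, -0.3]
opening: 39.1
```

Emit:
step_arm:
  targets:
    - [[0, 0, 0.35], 0]
    - [[0, 0, 0.35], 0]
    - [[0, 0, 0.35], 0]

```text
clock: 54.15
ee_pos: [475.7, -295.8, 204.3]
eef_rot: [[-0.998, 0.062, -0.001], [0.062, 0.998, 0.0], [0.001, 0.0, -1.0]]
force: [0.7, -0.5, -1.8]
opening: 39.0
```

Emit:
step_arm:
  targets:
    - [[0, 0, 0.15], 0]
    - [[0, 0, 0.15], 0]

```text
clock: 54.35
ee_pos: [475.9, -295.9, 202.9]
eef_rot: [[-0.998, 0.062, -0.0], [0.062, 0.998, 0.0], [0.0, 0.0, -1.0]]
force: [-0.7, 0.0, -1.2]
opening: 39.1
```

Emit:
step_arm:
  targets:
    - [[0, 0, 0], 0]
    - [[0, 0, 0], 0]
    - [[0, 0, 0], 0]
    - [[0, 0, -4], 0]
    - [[0, 0, -8], 0]
    - [[0, 0, -8], 0]
  hand: 4.9

```text
clock: 54.95
ee_pos: [477.8, -297.4, 290.5]
eef_rot: [[-0.998, 0.062, 0.01], [0.062, 0.998, -0.008], [-0.011, -0.008, -1.0]]
force: [0.2, -0.5, 1.3]
opening: 49.2
```

```bash
python3 -c "
from h import *
w=W('w34')
mv([560,-360,300],158)"
```

```text
shift cm [-8.65, -5.78, -1.23] spin 18.5 rows>= 3 now [ 477.2 -296.9  287.7] yaw 176.46 F [-0.7 -0.4 -0.1] op 49.2 t 55.0 q6 -0.61
```

View pics/w34.png

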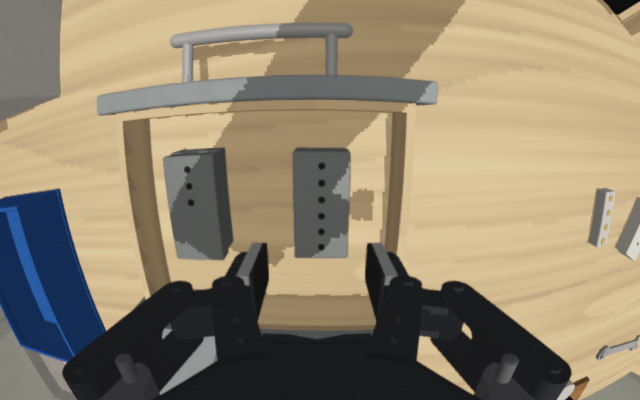

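```bash
python3 -c "
from h import *
mv([572,-360,340],158)"
```

```text
shift cm [-9.85, -5.71, -5.23] spin 18.5 rows>= 3 now [ 477.2 -296.9  287.7] yaw 176.46 F [-0.7 -0.4 -0.1] op 49.2 t 55.0 q6 -0.61
```

Emit:
step_arm:
  targets:
    - [[-5, -3, -5], 8]
    - [[-9.8, -5.7, -5.2], 18.5]
    - [[-9.8, -5.7, -5.2], 18.5]
    - [[-9.8, -5.7, -5.2], 18.5]
    - [[-9.8, -5.7, -5.2], 18.5]
    - [[-9.8, -5.7, -5.2], 18.5]
  hand: 6.2

```text
clock: 55.6
ee_pos: [569.5, -358.2, 333.9]
eef_rot: [[-0.927, 0.375, -0.002], [0.375, 0.927, 0.002], [0.003, 0.001, -1.0]]
force: [-1.4, -0.1, -0.8]
opening: 61.9
```

```bash
python3 -c "
from h import *
w=W('w35')
mv([572,-360,340],158)"
```

```text
shift cm [-0.31, -0.07, -0.56] spin -0.0 rows>= 1 now [ 569.4 -358.2  334.4] yaw 157.97 F [-0.4 -0.  -0.2] op 61.6 t 55.6 q6 -0.28
```

View pics/w35.png

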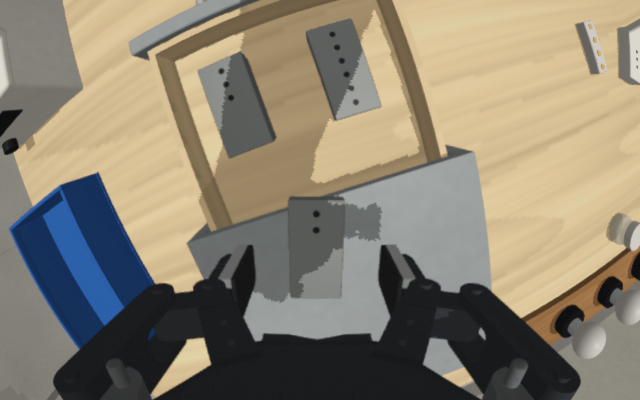

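```bash
python3 -c "
from h import *
w=W.load('w35')
q=[(289,199),(344,200),(342,298),(289,297)]
for z in (97,95,92): pk(w,q,z)
pk(w,[(308,32),(352,19),(381,104),(336,119)],49)
mv([581,-363.5,262],158)"
```

```text
centre [ 592.9 -368.2] sides 37.9 79.3 yaw -22.6
centre [ 593.8 -368.5] sides 38.2 80.0 yaw -22.6
centre [ 595.1 -369. ] sides 38.8 81.2 yaw -22.6
centre [ 474.3 -295.3] sides 38.0 75.9 yaw -4.3
shift cm [-1.27, -0.06, 7.24] spin -0.0 rows>= 2 now [ 569.4 -358.2  334.4] yaw 157.97 F [-0.4 -0.  -0.2] op 61.6 t 55.6 q6 -0.28
```

Emit:
step_arm:
  targets:
    - [[-1.3, 0, 4], -0.6]
    - [[-1.3, 0, 7], -0.6]
    - [[-1.3, 0, 7.2], -0.6]
    - [[-1.3, 0, 7.2], -0.6]
    - [[-1.3, 0, 7.2], -0.6]

```text
clock: 56.15
ee_pos: [582.3, -363.8, 265.7]
eef_rot: [[-0.931, 0.366, 0.003], [0.366, 0.931, -0.002], [-0.003, -0.001, -1.0]]
force: [0.5, -0.1, 0.1]
opening: 62.0
```

```bash
python3 -c "
from h import *
mv([582,-363.7,261.5],157.4)"
```

```text
shift cm [0.04, -0.0, 0.42] spin 1.2 rows>= 1 now [ 582.3 -363.8  265.7] yaw 158.56 F [ 0.5 -0.1  0.1] op 62.0 t 56.1 q6 -0.28
```

Emit:
step_arm:
  targets:
    - [[0, 0, 0.3], 1.2]
    - [[0, 0, 0.3], 1.2]
    - [[0, 0, 0.3], 1.2]

```text
clock: 56.45
ee_pos: [582.4, -363.9, 261.2]
eef_rot: [[-0.923, 0.385, 0.001], [0.385, 0.923, -0.001], [-0.002, -0.0, -1.0]]
force: [-0.3, -0.7, 0.8]
opening: 62.1
```

Emit:
step_arm:
  targets:
    - [[0, 0, 0], 0]
    - [[0, 0, 0], 0]
    - [[0, 0, 0], 0]
    - [[0, 0, 0], 0]
  hand: 3

```text
clock: 56.85
ee_pos: [582.4, -363.8, 260.7]
eef_rot: [[-0.923, 0.385, 0.001], [0.385, 0.923, -0.001], [-0.001, -0.0, -1.0]]
force: [-0.5, -0.2, 1.6]
opening: 39.1
```

Emit:
step_arm:
  targets:
    - [[0, 0, -3], 0]
    - [[0, 0, -5], 0]
    - [[0, 0, -5], 0]

```text
clock: 57.15
ee_pos: [583.0, -364.2, 313.8]
eef_rot: [[-0.923, 0.385, 0.005], [0.385, 0.923, -0.004], [-0.006, -0.002, -1.0]]
force: [0.8, -0.7, 0.1]
opening: 38.3
```

```bash
python3 -c "
from h import *
mv([463.5,-294.8,300],176.5)"
```

```text
shift cm [13.7, 1.81, 1.38] spin -19.1 rows>= 3 now [ 583.  -364.2  313.8] yaw 157.36 F [ 0.8 -0.7  0.1] op 38.3 t 57.1 q6 -0.26
```

Emit:
step_arm:
  targets:
    - [[13.7, 1.8, 0], -19.1]
    - [[13.7, 1.8, 0], -19.1]
    - [[13.7, 1.8, 0], -19.1]
    - [[13.7, 1.8, 2], -19.1]
    - [[13.7, 1.8, 4], -19.1]
    - [[13.7, 1.8, 4], -19.1]
    - [[13.7, 1.8, 4], -19.1]

```text
clock: 57.85
ee_pos: [462.2, -293.9, 268.6]
eef_rot: [[-0.998, 0.062, -0.002], [0.062, 0.998, 0.002], [0.002, 0.002, -1.0]]
force: [0.4, -0.0, 0.2]
opening: 38.7
```

```bash
python3 -c "
from h import *
w=W('w36')
mv([463.5,-294.8,229],176.5)"
```

```text
shift cm [-0.08, -0.04, 4.08] spin -0.0 rows>= 1 now [ 462.7 -294.4  269.8] yaw 176.46 F [-0.7 -0.4  0.2] op 38.8 t 57.9 q6 -0.63
```

View pics/w36.png

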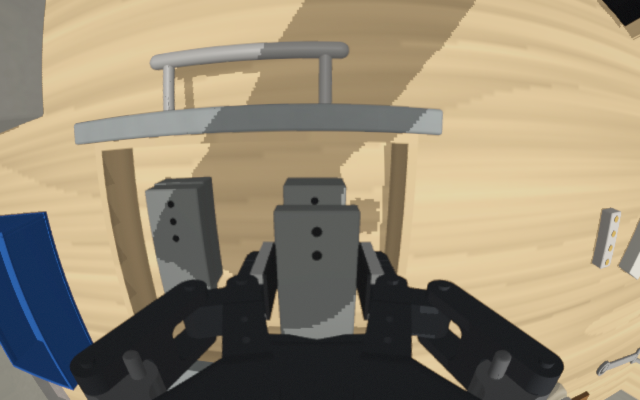

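Aligned over the 28. Lower.

Emit:
step_arm:
  targets:
    - [[-0.1, 0, 2], 0]
    - [[-0.1, 0, 3.8], 0]
    - [[-0.1, 0, 3.8], 0]
    - [[-0.1, 0, 3.8], 0]
    - [[-0.1, 0, 3.8], 0]

```text
clock: 58.4
ee_pos: [464.4, -294.9, 233.8]
eef_rot: [[-0.998, 0.062, 0.002], [0.062, 0.998, -0.002], [-0.002, -0.002, -1.0]]
force: [0.5, -0.1, -1.2]
opening: 38.8
```

Emit:
step_arm:
  targets:
    - [[0, 0, 0.2], 0]
    - [[0, 0, 0.2], 0]
    - [[0, 0, 0.2], 0]

```text
clock: 58.7
ee_pos: [463.8, -294.5, 230.5]
eef_rot: [[-0.998, 0.062, 0.001], [0.062, 0.998, -0.0], [-0.001, -0.0, -1.0]]
force: [0.1, 0.6, 0.1]
opening: 38.6
```

Emit:
step_arm:
  targets:
    - [[0, 0, 0.3], 0]
    - [[0, 0, 0.3], 0]
    - [[0, 0, 0.3], 0]

```text
clock: 59.0
ee_pos: [463.6, -294.3, 226.8]
eef_rot: [[-0.998, 0.062, -0.0], [0.062, 0.998, 0.0], [0.0, 0.0, -1.0]]
force: [0.4, 0.3, -0.5]
opening: 38.3
```

Emit:
step_arm:
  targets:
    - [[0, 0, 0.1], 0]
    - [[0, 0, 0.1], 0]

```text
clock: 59.2
ee_pos: [463.7, -294.3, 225.9]
eef_rot: [[-0.998, 0.062, -0.0], [0.062, 0.998, 0.0], [0.0, 0.0, -1.0]]
force: [-0.2, 0.1, -0.8]
opening: 38.6
```

Emit:
step_arm:
  targets:
    - [[0, 0, 0], 0]
    - [[0, 0, 0], 0]
    - [[0, 0, 0], 0]
    - [[0, 0, -3], 0]
    - [[0, 0, -7], 0]
    - [[0, 0, -7], 0]
  hand: 4.9

```text
clock: 59.8
ee_pos: [465.4, -295.8, 302.9]
eef_rot: [[-0.998, 0.062, 0.009], [0.062, 0.998, -0.008], [-0.01, -0.007, -1.0]]
force: [0.5, -0.7, 0.0]
opening: 48.8
```

```bash
python3 -c "
from h import *
w=W('w37')
mv([440,-340,300],176.5)"
```

```text
shift cm [2.21, -4.61, 0.02] spin -0.0 rows>= 2 now [ 464.9 -295.4  300.2] yaw 176.46 F [-0.1 -0.8 -1. ] op 49.0 t 59.9 q6 -0.63
```

View pics/w37.png

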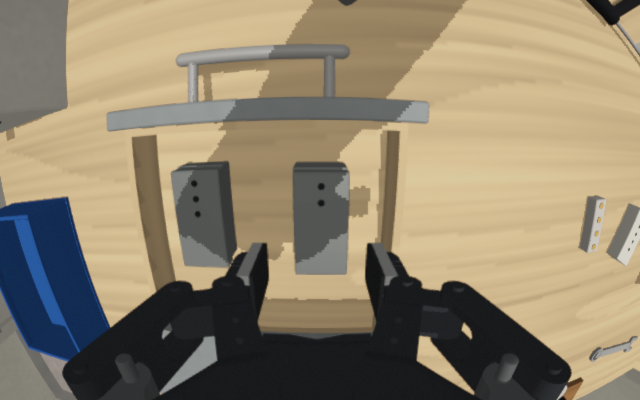

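```bash
python3 -c "
from h import *
w=W.load('w22')
print(w.plane([(121,172),(163,215),(257,118),(205,70)],15).round().tolist())
mv([312,-330.5,300],176.5)"
```

```text
[[157.0, -296.0, 15.0], [198.0, -342.0, 15.0], [301.0, -262.0, 15.0], [258.0, -215.0, 15.0]]
shift cm [15.04, -4.45, 0.02] spin -0.0 rows>= 4 now [ 464.9 -295.4  300.2] yaw 176.46 F [-0.1 -0.8 -1. ] op 49.0 t 59.9 q6 -0.63
```

Emit:
step_arm:
  targets:
    - [[15, -4.4, 0], 0]
    - [[15, -4.4, 0], 0]
    - [[15, -4.4, 0], 0]
    - [[15, -4.4, 0], 0]
    - [[15, -4.4, 4], 0]
    - [[15, -4.4, 8.7], 0]
    - [[15, -4.4, 8.7], 0]
    - [[15, -4.4, 8.7], 0]
  hand: 0

```text
clock: 60.65
ee_pos: [310.9, -328.0, 207.6]
eef_rot: [[-0.998, 0.061, -0.002], [0.061, 0.998, 0.004], [0.003, 0.004, -1.0]]
force: [-0.3, -0.4, 1.2]
opening: 0.1
```

```bash
python3 -c "
from h import *
w=W('w38')
mv([312,-330.5,211],176.5)"
```

```text
shift cm [-0.02, -0.11, -0.1] spin -0.0 rows>= 1 now [ 311.9 -329.4  210. ] yaw 176.48 F [ 1.  -0.3  1. ] op -0.0 t 60.7 q6 -0.9
```

View pics/w38.png

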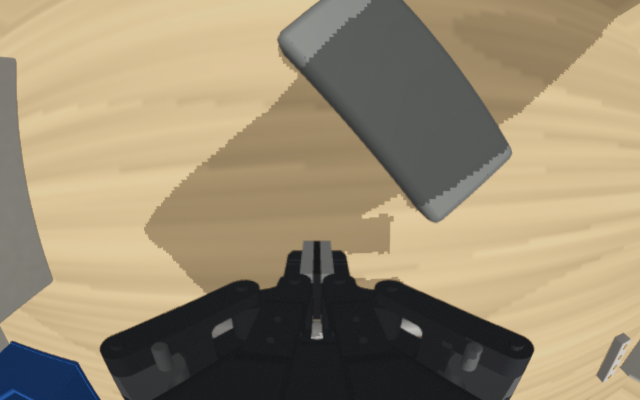

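Now push along +x (tool −x), starting gently.

Emit:
step_arm:
  targets:
    - [[-0.5, 0, 0], 0]
    - [[-1, 0, 0], 0]
    - [[-1.5, 0, 0], 0]
    - [[-1.9, 0, 0], 0]
    - [[-2.3, 0, 0], 0]
    - [[-2.7, 0, 0], 0]
    - [[-3.2, 0, 0], 0]
    - [[-3.8, 0, 0], 0]
    - [[-4.4, 0, 0], 0]
    - [[-5, 0, 0], 0]

```text
clock: 61.7
ee_pos: [361.7, -332.2, 209.0]
eef_rot: [[-0.998, 0.062, -0.0], [0.062, 0.998, -0.0], [0.0, -0.0, -1.0]]
force: [-1.7, -0.7, 0.1]
opening: -0.4
```

```bash
python3 -c "
from h import *
T=camera('top')
save('t5',cv2.resize(T['image'][60:240,380:520],None,fx=3.3,fy=3.3,interpolation=cv2.INTER_CUBIC))
mv([312,-330.5,211],176.5)"
```

```text
shift cm [5.05, -0.13, -0.19] spin -0.0 rows>= 2 now [ 362.4 -332.3  209.1] yaw 176.49 F [ 0.4 -0.1  0.3] op -0.0 t 61.8 q6 -0.82
```

View pics/t5.png

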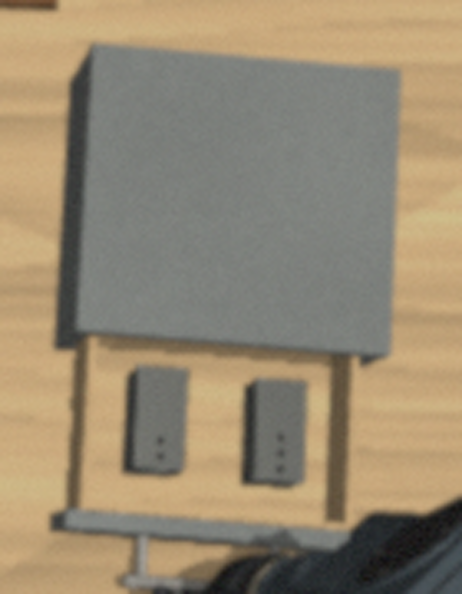

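Emit:
step_arm:
  targets:
    - [[-0.7, 0, 0], 0]
    - [[-1.6, 0, 0], 0]
    - [[-2.6, 0, 0], 0]
    - [[-3.6, 0, 0], 0]
    - [[-4.6, 0, 0], 0]
    - [[-5.6, 0, 0], 0]
    - [[-6.6, 0, 0], 0]
    - [[-7.6, 0, 0], 0]
    - [[-8.4, 0, 0], 0]
    - [[-9, 0, 0], 0]

```text
clock: 62.75
ee_pos: [451.9, -337.7, 209.0]
eef_rot: [[-0.998, 0.061, 0.0], [0.061, 0.998, 0.0], [-0.0, 0.0, -1.0]]
force: [-1.1, -1.0, -0.6]
opening: -0.0
```

Emit:
step_arm:
  targets:
    - [[-0.5, 0, 0], 0]
    - [[-1, 0, 0], 0]
    - [[-1.5, 0, 0], 0]
    - [[-2, 0, 0], 0]
    - [[-2.5, 0, 0], 0]
    - [[-2.5, 0, 0], 0]

```text
clock: 63.35
ee_pos: [476.8, -339.3, 209.3]
eef_rot: [[-0.998, 0.061, 0.002], [0.061, 0.998, -0.0], [-0.002, -0.0, -1.0]]
force: [0.1, -0.3, -0.2]
opening: -0.3
```

```bash
python3 -c "
from h import *
T=camera('top')
save('t6',cv2.resize(T['image'][60:240,380:520],None,fx=3.3,fy=3.3,interpolation=cv2.INTER_CUBIC))
mv([312,-330.5,211],176.5)"
```

```text
shift cm [16.48, -0.13, -0.17] spin -0.0 rows>= 4 now [ 476.6 -339.3  209.3] yaw 176.48 F [-0.3  0.3  0.1] op 0.2 t 63.4 q6 -0.67
```

View pics/t6.png

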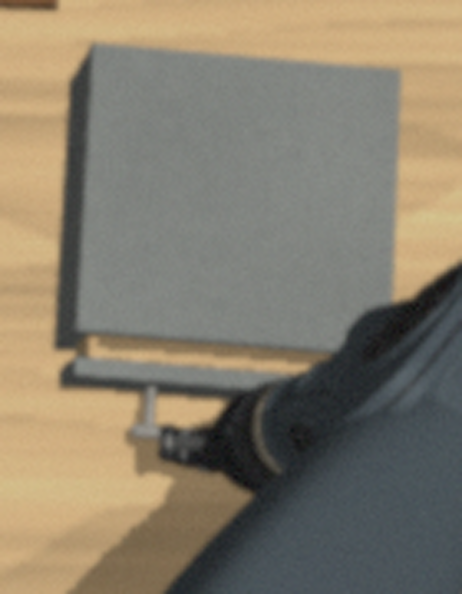

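Emit:
step_arm:
  targets:
    - [[-0.4, 0, 0], 0]
    - [[-0.8, 0, 0], 0]
    - [[-1, 0, 0], 0]
    - [[-1, 0, 0], 0]

```text
clock: 63.8
ee_pos: [486.4, -339.9, 209.2]
eef_rot: [[-0.998, 0.062, 0.001], [0.062, 0.998, -0.0], [-0.001, -0.0, -1.0]]
force: [-0.1, -0.7, -0.4]
opening: 0.4
```

Emit:
step_arm:
  targets:
    - [[-0.3, 0, 0], 0]
    - [[-0.5, 0, 0], 0]
    - [[-0.5, 0, 0], 0]

```text
clock: 64.1
ee_pos: [491.3, -340.2, 209.1]
eef_rot: [[-0.998, 0.062, 0.001], [0.062, 0.998, -0.0], [-0.001, -0.0, -1.0]]
force: [-0.3, -0.3, 0.2]
opening: -0.1
```

Emit:
step_arm:
  targets:
    - [[-0.3, 0, 0], 0]
    - [[-0.3, 0, 0], 0]

```text
clock: 64.3
ee_pos: [494.3, -340.4, 209.1]
eef_rot: [[-0.998, 0.062, 0.001], [0.062, 0.998, -0.0], [-0.001, -0.0, -1.0]]
force: [-0.8, 0.3, 0.1]
opening: 0.1
```

Emit:
step_arm:
  targets:
    - [[-0.3, 0, 0], 0]
    - [[-0.3, 0, 0], 0]

```text
clock: 64.5
ee_pos: [495.9, -340.4, 209.0]
eef_rot: [[-0.998, 0.062, -0.004], [0.062, 0.998, 0.0], [0.004, -0.0, -1.0]]
force: [-5.6, 0.2, 4.3]
opening: -0.1
```

Emit:
step_arm:
  targets:
    - [[-0.3, 0, 0], 0]
    - [[-0.3, 0, 0], 0]

```text
clock: 64.7
ee_pos: [497.0, -340.5, 208.9]
eef_rot: [[-0.998, 0.063, -0.011], [0.063, 0.998, 0.001], [0.011, -0.0, -1.0]]
force: [-11.6, 0.9, 7.3]
opening: -0.1
```

Emit:
step_arm:
  targets:
    - [[-0.3, 0, 0], 0]
    - [[-0.3, 0, 0], 0]

```text
clock: 64.9
ee_pos: [498.2, -340.5, 209.0]
eef_rot: [[-0.998, 0.064, -0.017], [0.064, 0.998, 0.001], [0.017, -0.0, -1.0]]
force: [-17.7, 1.7, 9.8]
opening: -0.3
```

Emit:
step_arm:
  targets:
    - [[1.5, 0, 0], 0]
    - [[4, 0, 0], 0]
    - [[6, 0, 0], 0]
    - [[6, 0, -5], 0]
    - [[6, 0, -10], 0]
    - [[10, 0, -12], 0]
    - [[10, 0, -12], 0]
    - [[10, 0, -12], 0]

```text
clock: 65.7
ee_pos: [403.2, -335.0, 330.1]
eef_rot: [[-0.998, 0.063, 0.003], [0.063, 0.998, -0.002], [-0.003, -0.002, -1.0]]
force: [0.3, -0.3, -0.3]
opening: -0.2
```

```bash
python3 -c "
from h import *
T=camera('top');S=camera('side')
save('t7',T['image']);save('s7',S['image'])
save('t7b',cv2.resize(T['image'][60:240,380:520],None,fx=3.3,fy=3.3,interpolation=cv2.INTER_CUBIC))
save('s7b',cv2.resize(S['image'][200:390,60:320],None,fx=3,fy=3,interpolation=cv2.INTER_CUBIC))
mv([420,200,330],170)"
```

```text
shift cm [1.64, 53.46, -0.22] spin 6.5 rows>= 11 now [ 403.4 -334.6  327.8] yaw 176.46 F [0.3 0.5 0.4] op 0.2 t 65.8 q6 -0.76
```

View pics/t7b.png

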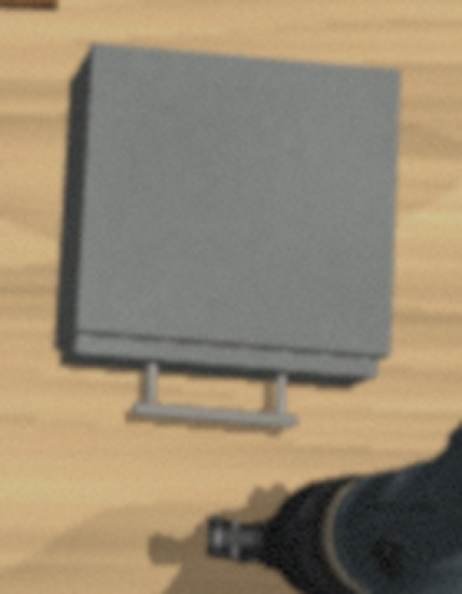

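View pics/s7b.png

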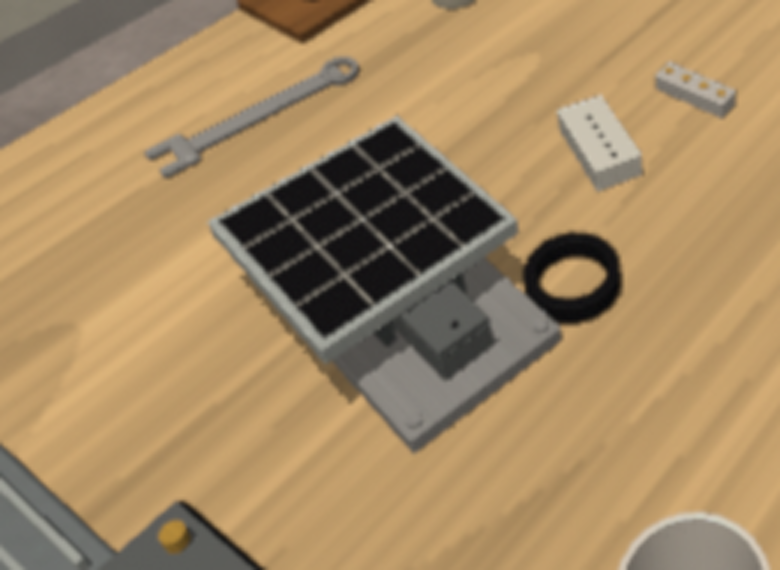

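View pics/s7.png

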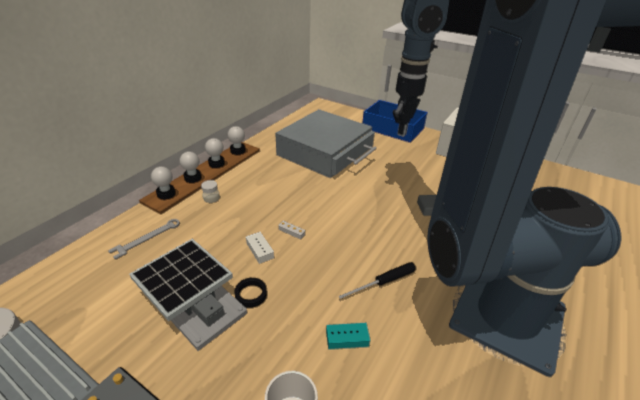

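```bash
python3 -c "
from h import *
print(job_done(), get_obs()['clock'])"
```

```text
the job is handed in; nothing more can be done
the job is handed in; nothing more can be done
```

The job is handed in after about 66 s of the 210 s, with the robot touching nothing at the end.

**Mount:** There was one mount on the bench. I took it to be mount a, with the 34.5 mm gap. The first camera estimates of the panel height were split between a and c. A low look from the front, using the cheeks and plate edge as a reference, pointed clearly to a.

**Gap:** I laid packer_24 with packer_8 on top, 32 mm in all, and slid them in until they met the posts at about 8–11 N. After placing, packer_24 stuck out about 1 mm further than packer_8, so I pushed both ends home together. The last pictures show them flush, square and centred, with a gap of about 2.5 mm above.

**Drawer:** I pulled it out to its stop and laid the leftovers flat in two stacks, 28+12 mm and 20+16 mm. I then pushed it shut until it stopped, with up to about 18 N against the stop. The measured travel was about 167 mm against the nominal 165 mm, and the top view shows the front closed.

**Along the way:**
- packer_16 was found several centimetres from where the first pictures put it, and I re-measured it before gripping.
- The first grip on packer_8 closed on its top face, so I repeated it lower.
- I saw no slackening of the grip.
- I did not touch the tape, terminal strip or look-alikes. In the last side picture they look unmoved, but I did not measure them.

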